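Batch-stamp turned file handles in a treadle jig

ROBOT

A 6-joint arm with a two-finger parallel gripper is mounted at the origin on the work surface. World frame = base frame: x ahead of the robot, y to its left, z up, the work surface at z = 0. Lengths are in mm, angles in degrees, forces in N, time in s.
With the tool pointing down it reaches from about 350 to 850 mm from the base axis. Payload 8.1 kg.
Tool frame: the origin (TCP) lies midway between the tips of the shut fingers; the grasp point (between the pads) lies 19 mm behind it; z points along the fingers, y is the direction in which the jaws open and shut (so a half turn about z gives the same grasp; the last joint's range is limited). The gripper opens to 85 mm and grips with 20 to 120 N. Pads are 22 mm wide; open, the fingers measure 114 mm over their backs; the gripper's body (76 mm by 85 mm) begins 54 mm behind the grasp point. The pads swing forward as they close: fully open they stand 13 mm farther back than shut.
Start: joints at [-72.731, 7.471, 85.268, -0, 87.261, -4.893], TCP at [226.356, -555.669, 192.492] pointing down, gripper open.
Joint ranges: [-169.43, 169.43], [-51.17, 129.36], [1.28, 143.12], [-76.62, 256.62], [0, 156.53], [-152.29, 152.29]. Speed limits (degrees/s): [136.94, 136.94, 159.86, 180, 180, 180].

INTERFACE

Orientations are given as [roll, pitch, yaw] about the fixed x, y, z axes, in that order (R = Rz(yaw) Ry(pitch) Rx(roll)).
In Python, from bench import r gives the robot as it stands.
- The arm moves only by the shell command python3 -m jog 'ROWS' [FORCE]. ROWS is JSON, a list of rows, each a list of 5 numbers: the shift along the tool's x, y, z in m, then the turn about the tool's z in rad, then the opening, from 0 (shut) to 1 (fully open). A call has 1 to 20 rows; each row is the pose to reach, as a shift and turn from the pose measured when the call began, along the tool's axes at that moment; what a row does not reach only later rows make up. A row lasts 1/10 s, in which the tool goes at most 50 mm and 8.59 degrees, less where a joint would pass 70% of its speed; a pose out of reach is approached as far as the arm can. A call with a gripper value outside its range is refused whole. The fingers move at their own pace and stop on an object; FORCE is the grip in N (left out, the last holds). Time passes only in rows, so rows that repeat a pose let the fingers close. It gives the time, the measured TCP pose, the force and the opening at its end, in the units of the state.
- r.sense(): the state, without advancing time (a new reading comes with each control period).
- r.snapshot(name): name is "side" or "top" or "wrist"; returns a dict with "pixels" (420x560x3 uint8, red, green, blue), "K" (3x3 intrinsics, pixels), "R" (3x3) and "t" (3): a world point X has camera coordinates R X + t. Camera axes: x right, y down, z forward; pixel columns grow to the right and rows downward; lengths in mm; the calibration is good to about 2 mm. A picture is of the moment at which its call begins. There is no depth.
- r.hand_in(): hands the job in, once; it reports no verdict.
The state is a dict: "time": time; "joint_pos": joint angles; "qd": joint speeds; "joint_efforts": joint torques, N m; "tool_pos": TCP position; "tcp_rot": TCP orientation; "ft_force": force on the tool from outside, world axes, zero at the start; "wrist_torque": the same for the moment, N m; "finger_gap": finger opening in mm.
Only numpy, scipy, OpenCV 4.12 (cv2) and the standard library are available. Lean on these libraries where they do the work, as an engineer would, in place of code of your own. Each camera call takes 0.05 s, during which the arm holds its last target.

TASK

Stamp all the loose wooden file handles on the bench as one batch: press each one fully home into a free pair of spring clips of the stamping jig, centred and with its brass ferrule pointing away from you towards the stamp bar; when all are in, push the treadle down to its stop and hold it there for a second, then let it spring up (do not push the stamp bar itself). Then pull the handles out and lay them all flat on the floor of the plywood tray, none on top of another, leaving the other things on the bench where they are.

Things in the scene. Friction and masses are not known exactly. Their poses are not given: they have to be found in the camera images.
- jig: The stamping jig, fixed on the bench: grey base plate 280 x 300 x 12 mm with four pairs of steel spring clips in a row. Origin at bench level below the middle of the row. Its x axis runs along the clipped handles towards the stamp bar's hinge, 130 mm behind the origin and away from the robot; its y axis runs along the row. May stand turned a few degrees. Empty places may be stamped empty.
- treadle (a joint): Treadle angle, rad: 0 up (at rest), 0.36 down on its stop. A spring holds it up: about 5 N on the tread starts it, about 15 N holds it at the stop; it springs up when let go. As it goes down, a linkage swings the stamp bar forward and down through 80 degrees; at the stop the rubber stamps just touch the handles in the clips.
- treadle_pad (a point): Centre of the tread's ribbed top face: flat rubber-topped tread 85 mm (jig x) x 75 mm at the front left of the jig seen from the robot, 86 mm above the bench at rest. It turns about a level pivot along jig y, 130 mm further along jig x and 45 mm above the bench; this point sinks about 46 mm to the stop.
- stamp_bar: The swinging stamp bar with four rubber stamps, 214 mm wide, on a shaft 67 mm above the bench at the back of the jig (origin: the shaft, 130 mm behind the jig's origin). At rest it stands nearly upright, up to 160 mm above the bench and never nearer than 100 mm behind the clips' centre line; worked by the treadle only.
- tray_in (a point): Centre of the inner floor of the plywood tray for finished handles, fixed on the bench to the left, 200 mm (x) x 240 mm (y) x 42 mm high outside, walls and floor 8 mm thick, open on top. Its axes are along the tray's sides; it may stand turned a little.
- nest1 (a point): Place 1 of 4 (left, +y, to right; 56 mm apart): centre of a snapped-in handle, 45 mm above the bench. Two 12 mm wide clips, 34 mm before and behind it along jig x: sprung steel fingers, flared tips 20 mm and 20 mm wide neck 10 mm above this point; under it a saddle. Between the clips it is free for gripper fingers down to the 12 mm base plate. Handles go in straight down at about 17 N and out straight up at about 10 N.
- nest2 (a point): Place 2 of 4 (left, +y, to right; 56 mm apart): centre of a snapped-in handle, 45 mm above the bench. Two 12 mm wide clips, 34 mm before and behind it along jig x: sprung steel fingers, flared tips 20 mm and 20 mm wide neck 10 mm above this point; under it a saddle. Between the clips it is free for gripper fingers down to the 12 mm base plate. Handles go in straight down at about 17 N and out straight up at about 10 N.
- nest3 (a point): Place 3 of 4 (left, +y, to right; 56 mm apart): centre of a snapped-in handle, 45 mm above the bench. Two 12 mm wide clips, 34 mm before and behind it along jig x: sprung steel fingers, flared tips 20 mm and 20 mm wide neck 10 mm above this point; under it a saddle. Between the clips it is free for gripper fingers down to the 12 mm base plate. Handles go in straight down at about 17 N and out straight up at about 10 N.
- nest4 (a point): Place 4 of 4 (left, +y, to right; 56 mm apart): centre of a snapped-in handle, 45 mm above the bench. Two 12 mm wide clips, 34 mm before and behind it along jig x: sprung steel fingers, flared tips 20 mm and 20 mm wide neck 10 mm above this point; under it a saddle. Between the clips it is free for gripper fingers down to the 12 mm base plate. Handles go in straight down at about 17 N and out straight up at about 10 N.
- h1_mid (a point): Handle 1: turned plain wooden file handle, 150 mm long, 90 g: round barrel 26 mm in diameter, octagonal butt (26 mm across flats, last 18 mm; it hardly rolls), brass ferrule 21 mm in diameter at the other end (last 15 mm). This point: its centre, half-way along on its axis; x axis towards the ferrule. At first on the bench, ferrule roughly away from the robot. May be absent.
- h1_tip (a point): Centre of the ferrule's end face of handle 1, 75 mm from its centre.
- h2_mid (a point): Handle 2: turned plain wooden file handle, 150 mm long, 90 g: round barrel 26 mm in diameter, octagonal butt (26 mm across flats, last 18 mm; it hardly rolls), brass ferrule 21 mm in diameter at the other end (last 15 mm). This point: its centre, half-way along on its axis; x axis towards the ferrule. At first on the bench, ferrule roughly away from the robot. May be absent.
- h2_tip (a point): Centre of the ferrule's end face of handle 2, 75 mm from its centre.
- h3_mid (a point): Handle 3: turned plain wooden file handle, 150 mm long, 90 g: round barrel 26 mm in diameter, octagonal butt (26 mm across flats, last 18 mm; it hardly rolls), brass ferrule 21 mm in diameter at the other end (last 15 mm). This point: its centre, half-way along on its axis; x axis towards the ferrule. At first on the bench, ferrule roughly away from the robot. May be absent.
- h3_tip (a point): Centre of the ferrule's end face of handle 3, 75 mm from its centre.
- h4_mid (a point): Handle 4: turned plain wooden file handle, 150 mm long, 90 g: round barrel 26 mm in diameter, octagonal butt (26 mm across flats, last 18 mm; it hardly rolls), brass ferrule 21 mm in diameter at the other end (last 15 mm). This point: its centre, half-way along on its axis; x axis towards the ferrule. At first on the bench, ferrule roughly away from the robot. May be absent.
- h4_tip (a point): Centre of the ferrule's end face of handle 4, 75 mm from its centre.
- sand_block: Bystander, loose: cork sanding block 65 x 105 x 35 mm; origin under its middle. Leave it where it is.
- wax_tin: Bystander, loose: round metal tin 64 mm wide, 45 mm high; origin under its middle. Leave it where it is.
- oil_bottle: Bystander, loose: brown bottle 56 mm wide, 150 mm high; origin under its middle. Leave it where it is.
- mug: Bystander, loose: white mug 72 mm wide, 85 mm high; origin under its middle. Leave it where it is.
- mallet: Bystander, loose: hammer-shaped wooden mallet lying on the bench; origin under its middle. Leave it where it is.
- brush: Bystander, loose: hand brush lying on the bench; origin under its middle. Leave it where it is.
- off_cut: Bystander, loose: wooden off-cut 50 x 90 x 22 mm; origin under its middle. Leave it where it is.
There are look-alikes about, which are no part of the job. What is shaped like the part that bears h2_mid but red is not meant.

How it is judged:
By the outcome, as a careful person would: the job done as asked, in the order asked, and still so for the second after the job is handed in, with the robot touching nothing.
Of h1, h2, h3, h4 only 3 to 4 are there at a start; the rules pass over those that are not, and their reading is None.
At some moment in a run one of h1, h2, h3, h4 may be knocked a few centimetres aside while the robot is not near it.
Once in a run the grip may slacken for a moment while it holds something.
It also fails if it takes over 210 s, if anything falls off the work surface, if the arm or the gripper's body presses on something with over 40 N, if the wrist force passes 120 N, or if a joint passes its speed limit or range.

## Working session

There is one attempt and no reset: what is moved stays moved. The work goes in short steps, Python scripts to look and compute and a shell command to move; the robot and the scene stay as the last step left them, time stands still between calls to the robot, and variables do not carry over. Pictures are saved under pics/ and viewed, and the job is handed in when it is done.

```bash
ls; mkdir -p pics; cat > h.py <<'E'
import numpy as np, cv2
from bench import r
def snap(n,f):
    s=r.snapshot(n); cv2.imwrite('pics/'+f+'.png',cv2.cvtColor(np.asarray(s['pixels']),cv2.COLOR_RGB2BGR)); return s
def ray(s,u,v,z):
    K,R,t=map(np.array,(s['K'],s['R'],s['t'])); d=R.T@np.linalg.inv(K)@np.array([u,v,1.]); c=-R.T@t
    return c+d*(z-c[2])/d[2]
def proj(s,X):
    K,R,t=map(np.array,(s['K'],s['R'],s['t'])); p=K@(R@np.array(X,float)+t); return p[:2]/p[2]
E
python3 - <<'E'
from h import *
import pickle
for n in ['side','top','wrist']:
    s=snap(n,n+'0'); pickle.dump(s,open(n+'0.pkl','wb')); print(n,np.round(-np.array(s['R']).T@s['t']),np.round(s['K'],0).tolist())
print(r.sense())
E
```

```text
pics
side [450. 768. 830.] [[384.0, 0.0, 280.0], [0.0, 384.0, 205.0], [0.0, 0.0, 1.0]]
top [ 322.  -41. 1774.] [[543.0, 0.0, 287.0], [0.0, 543.0, 207.0], [0.0, 0.0, 1.0]]
wrist [ 297. -527.  374.] [[330.0, 0.0, 279.0], [0.0, 330.0, 207.0], [0.0, 0.0, 1.0]]
{'time': 0.15, 'joint_pos': array([-7.27315432e+01,  7.50879804e+00,  8.53154192e+01, -1.34105050e-03,
        8.72615208e+01, -4.89384671e+00]), 'qd': array([-0.01585748, -0.08870022, -0.11676136, -0.11479262, -0.02900088,
       -0.02397815]), 'joint_efforts': array([ 1.79289073e-03, -5.70062292e+01, -5.01159990e+01, -1.40707843e-04,
        9.49616544e-03,  3.43326690e-05]), 'tool_pos': array([ 226.19772038, -555.20159712,  191.64308087]), 'tcp_rot': array([-1.79914460e+02, -5.97976269e-03,  2.21623641e+01]), 'ft_force': array([ 0.44369019, -0.30869982, -0.00679886]), 'wrist_torque': array([ 0.01285569, -0.0011223 , -0.02037038]), 'finger_gap': 85.76856895034548}
```

View pics/top0.png

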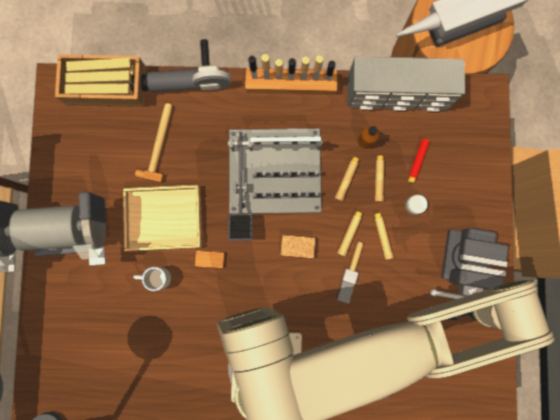

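View pics/side0.png

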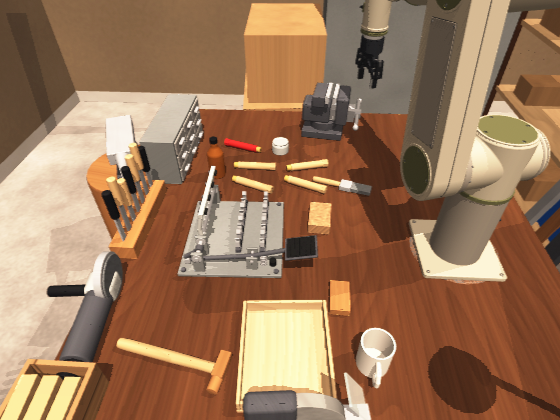

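View pics/wrist0.png

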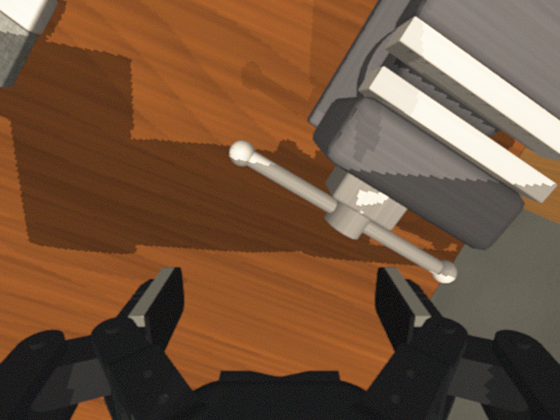

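```bash
python3 - <<'E'
import cv2
t=cv2.imread('pics/top0.png')
cv2.imwrite('pics/c1.png',cv2.resize(t[130:310,320:450],None,fx=4.4,fy=3.3*4.4/3.3*0.75,interpolation=3))
cv2.imwrite('pics/c2.png',cv2.resize(t[115:275,110:335],None,fx=3.5,fy=3.5,interpolation=3))
s=cv2.imread('pics/side0.png')
cv2.imwrite('pics/c3.png',cv2.resize(s[130:210,200:380],None,fx=4.4,fy=4.4,interpolation=3))
E
```

```text
(no output)
```

View pics/c1.png

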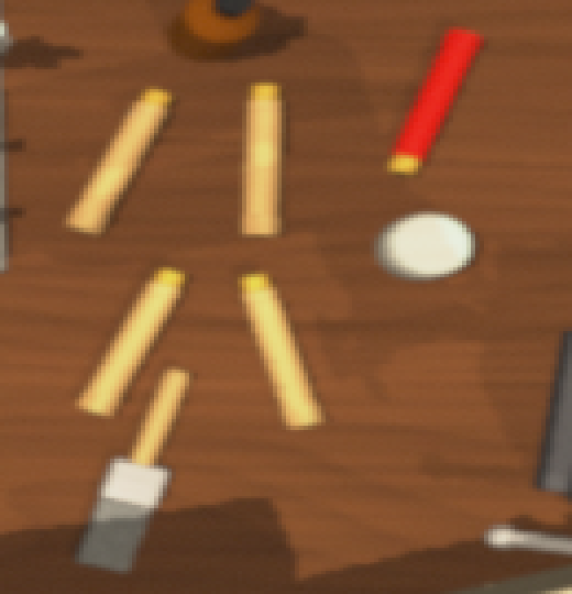

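View pics/c2.png

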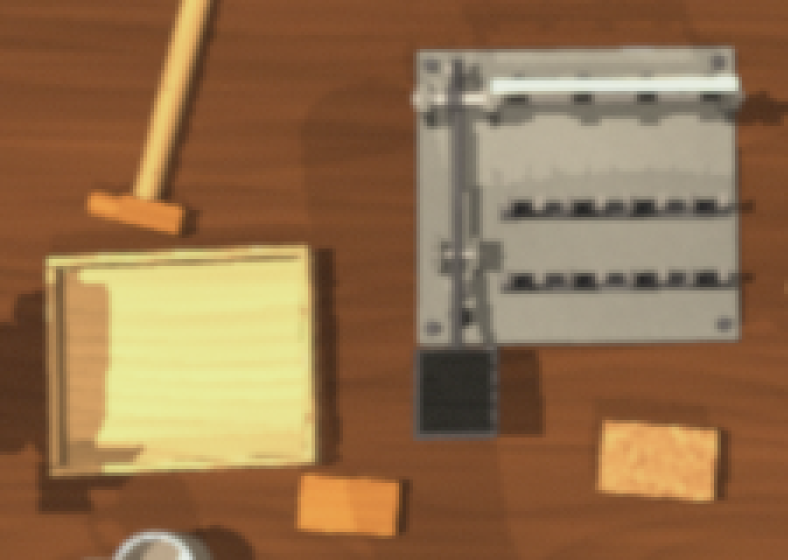

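View pics/c3.png

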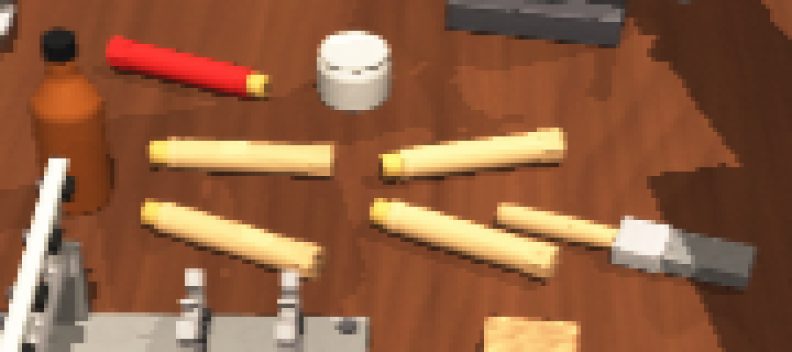

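```bash
cat > m.py <<'E'
from h import *
import pickle
# handle segmentation in the top view at z=13
def handles(s,roi=(325,400,140,270)):
    im=np.asarray(s['pixels']); hsv=cv2.cvtColor(im,cv2.COLOR_RGB2HSV)
    m=((hsv[...,0]>=12)&(hsv[...,0]<=35)&(hsv[...,1]>60)&(hsv[...,2]>150)).astype(np.uint8)
    q=np.zeros_like(m); a,b,c,d=roi; q[c:d,a:b]=m[c:d,a:b]
    n,l,st,ce=cv2.connectedComponentsWithStats(q)
    out=[]
    for i in range(1,n):
        if st[i,4]<100: continue
        p=np.argwhere(l==i)[:,::-1]
        w=np.array([ray(s,u,v,13)[:2] for u,v in p]); c=w.mean(0)
        U,S,V=np.linalg.svd(w-c,full_matrices=False); d=V[0]*np.sign(V[0,0])
        k=(w-c)@d; mid=c+d*(k.max()+k.min())/2
        out.append((ce[i].round(),mid,np.degrees(np.arctan2(d[1],d[0])),np.ptp(k),np.ptp((w-c)@V[1])))
    return out
E
python3 - <<'E'
from m import *
s=pickle.load(open('top0.pkl','rb'))
for o in handles(s): print(*[np.round(x,1) for x in o])
im=np.asarray(s['pixels'])
def P(u,v,z): return ray(s,u,v,z).round(1)
f=lambda u,v,z:P(110+u/3.5-.36,115+v/3.5-.36,z)
for n,u,v in [('bl',416,49),('br',736,47),('fr',741,340),('fl',416,346)]: print(n,f(u,v,12))
for n,u,v in [('bl',416,347),('br',496,347),('fr',497,436),('fl',417,438)]: print('tread',n,f(u,v,86))
for n,u,v in [('bl',47,257),('br',308,246),('fr',318,465),('fl',50,476)]: print('tray',n,f(u,v,42))
for u,v in [(522,208),(584,208),(645,208),(706,208),(522,281),(584,281),(645,281),(706,281)]: print('clip',f(u,v,45))
E
```

```text
[379. 178.] [ 611.4 -356. ] -1.8 153.0 27.2
[347. 178.] [ 609.1 -250. ] -22.6 152.3 26.9
[349. 234.] [ 427.6 -260.6] -23.0 154.9 29.2
[383. 237.] [ 421.  -368.8] 14.9 154.6 29.6
[356. 255.] [ 355.3 -281.3] -17.2 96.3 22.2
bl [765.4 143.4  12. ]
br [ 774.2 -159.4   12. ]
fr [ 495.4 -167.9   12. ]
fl [483.4 134.6  12. ]
tread bl [475.7 127.2  86. ]
tread br [477.2  55.9  86. ]
tread fr [397.9  52.9  86. ]
tread fl [394.7 123.7  86. ]
tray bl [555.5 472.1  42. ]
tray br [570.8 233.6  42. ]
tray fr [370.3 217.1  42. ]
tray fl [355.4 459.1  42. ]
clip [609.9  37.8  45. ]
clip [611.2 -19.2  45. ]
clip [612.4 -75.4  45. ]
clip [ 613.6 -131.6   45. ]
clip [542.2  36.1  45. ]
clip [543.4 -20.7  45. ]
clip [544.6 -76.6  45. ]
clip [ 545.8 -132.6   45. ]
```

```bash
cat > go.py <<'E'
import sys,numpy as np
from bench import r
def go(x,y,z,yaw):
    s=r.sense(); p=s['tool_pos']; c=s['tcp_rot']; a=np.radians(c[2])
    d=np.array([x,y,z])-p
    X=np.array([np.cos(a),np.sin(a)]);Y=np.array([np.sin(a),-np.cos(a)])
    dy=(yaw-c[2]+90)%180-90
    print('at',p.round(1),c.round(2),'t',round(s['time'],1),'F',s['ft_force'].round(1),'gap',round(s['finger_gap'],1),'j',s['joint_pos'].round(0))
    print('shift %.4f %.4f %.4f turn %.3f'%(d[:2]@X/1e3,d[:2]@Y/1e3,-d[2]/1e3,-np.radians(dy)), 'rows',max(np.linalg.norm(d)/50,abs(dy)/8.5))
go(*map(float,sys.argv[1:5]))
E
python3 go.py 440 -300 260 0
```

```text
at [ 226.2 -555.2  191.6] [-1.7991e+02 -1.0000e-02  2.2160e+01] t 0.1 F [ 0.4 -0.3 -0. ] gap 85.8 j [-73.   8.  85.  -0.  87.  -5.]
shift 0.2943 -0.1557 -0.0684 turn 0.387 rows 6.797409457638817
```

```bash
python3 -m jog '[[0.294,-0.156,-0.068,0.387,1],[0.294,-0.156,-0.068,0.387,1],[0.294,-0.156,-0.068,0.387,1],[0.294,-0.156,-0.068,0.387,1],[0.294,-0.156,-0.068,0.387,1],[0.294,-0.156,-0.068,0.387,1],[0.294,-0.156,-0.068,0.387,1],[0.294,-0.156,-0.068,0.387,1],[0.294,-0.156,-0.068,0.387,1],[0.294,-0.156,-0.068,0.387,1],[0.294,-0.156,-0.068,0.387,1],[0.294,-0.156,-0.068,0.387,1]]' 100
python3 - <<'E'
from h import *
import pickle
s=snap('wrist','w1'); pickle.dump(s,open('w1.pkl','wb')); print(r.sense()['tool_pos'])
E
```

```text
time: 1.35
tool_pos: [438.8, -300.8, 259.5]
tcp_rot: [-179.9, 0.1, -0.1]
ft_force: [-0.5, -0.7, 0.4]
finger_gap: 85.4
[ 438.91910677 -300.71164605  259.55831966]
```

View pics/w1.png

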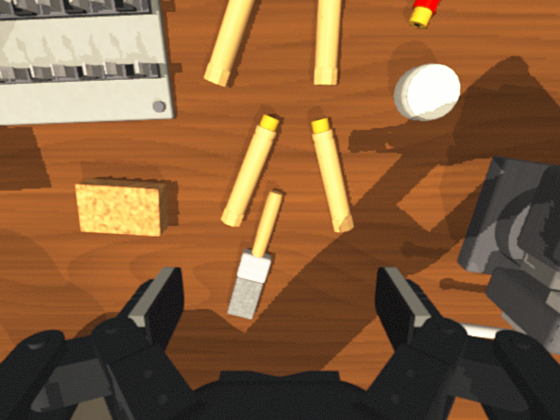

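```bash
python3 - <<'E'
from m import *
s=pickle.load(open('w1.pkl','rb'))
for o in handles(s,(200,360,0,240)): print(*[np.round(x,1) for x in o])
print('brush tip',ray(s,278,190,10).round())
for u,v in [(270,116),(229,226)]: print(ray(s,u,v,13).round(1))
E
python3 go.py 612 -251 150 -22.5
```

```text
[277. 118.] [ 479.4 -297.5] -4.6 308.8 213.3
[353. 177.] [ 417.6 -399.6] 9.1 67.1 21.2
brush tip [ 403. -300.   10.]
[ 499.6 -290.4   13. ]
[ 352.5 -232.    13. ]
at [ 438.9 -300.7  259.6] [-1.799e+02  6.000e-02 -1.100e-01] t 1.4 F [-0.4  0.2 -0.4] gap 85.8 j [-40.  -4.  90.   0.  94.  50.]
shift 0.1730 -0.0501 0.1096 turn 0.391 rows 4.215745189703827
```

```bash
python3 -m jog '[[0.171,-0.051,0.11,0.393,1],[0.171,-0.051,0.11,0.393,1],[0.171,-0.051,0.11,0.393,1],[0.171,-0.051,0.11,0.393,1],[0.171,-0.051,0.11,0.393,1],[0.171,-0.051,0.11,0.393,1],[0.171,-0.051,0.11,0.393,1],[0.171,-0.051,0.11,0.393,1]]'
python3 go.py 609.5 -250 5 -22.6
python3 - <<'E'
from h import *
import pickle
s=snap('wrist','w2'); pickle.dump(s,open('w2.pkl','wb'))
E
```

```text
time: 2.2
tool_pos: [609.8, -251.4, 151.9]
tcp_rot: [-180.0, -0.1, -22.7]
ft_force: [0.3, -0.5, 0.6]
finger_gap: 85.4
at [ 609.8 -251.4  151.9] [-1.7996e+02 -9.0000e-02 -2.2710e+01] t 2.2 F [ 0.3 -0.5  0.6] gap 85.4 j [-27.  18.  78.   0.  84.  86.]
shift -0.0008 -0.0011 0.1469 turn -0.002 rows 2.9379021310968665
```

View pics/w2.png

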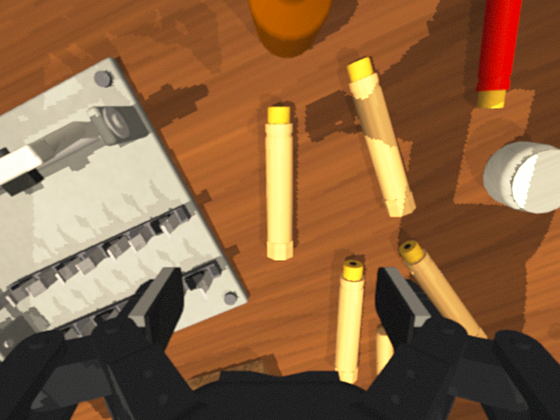

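```bash
python3 - <<'E'
from m import *
s=pickle.load(open('w2.pkl','rb'))
a=ray(s,279,106,13);b=ray(s,280,258,13);print(a,b,(a+b)/2,np.hypot(*(a-b)[:2]),np.degrees(np.arctan2(*(a-b)[1::-1])))
print(-s['R'].T@s['t'], proj(s,[609.5,-250,13]))
a=ray(s,360,60,13);b=ray(s,400,213,13);print(a,b,(a+b)/2)
E
```

```text
[ 678.19509817 -281.10608107   13.        ] [ 534.00369128 -222.00396468   13.        ] [ 606.09939473 -251.55502287   13.        ] 155.83395644772688 -22.288063517866807
[ 679.9078176  -281.82842556  334.72980765] [276.78907751 184.87925635]
[ 686.56623185 -363.24175093   13.        ] [ 533.43220191 -355.21067693   13.        ] [ 609.99921688 -359.22621393   13.        ]
```

```bash
python3 -m jog '[[-0.001,0,0.05,0,1],[-0.001,0,0.1,0,1],[-0.001,0,0.13,0,1],[-0.001,0,0.148,0,1],[-0.001,0,0.148,0,1],[-0.001,0,0.148,0,1],[-0.001,0,0.148,0,0.2],[-0.001,0,0.148,0,0.1],[-0.001,0,0.148,0,0],[-0.001,0,0.148,0,0],[-0.001,0,0.148,0,0],[-0.001,0,0.148,0,0],[-0.001,0,0.148,0,0]]' 100
```

```text
time: 3.55
tool_pos: [609.2, -250.9, 3.8]
tcp_rot: [-180.0, -0.1, -22.7]
ft_force: [0.2, 0.6, 0.1]
finger_gap: -0.1
```

```bash
python3 - <<'E'
from h import *
import pickle
for n in ['wrist','top','side']:
    s=snap(n,n[0]+'3'); pickle.dump(s,open(n[0]+'3.pkl','wb'))
E
```

```text
(no output)
```

View pics/w3.png

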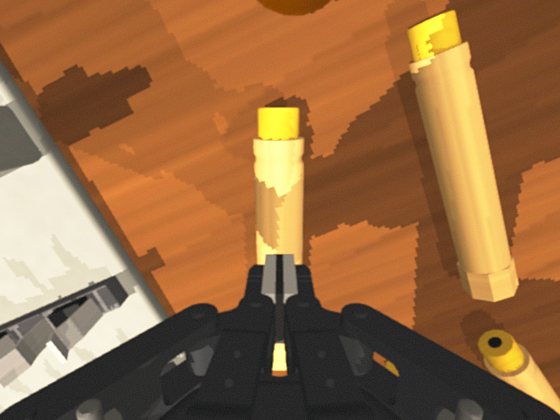

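View pics/t3.png

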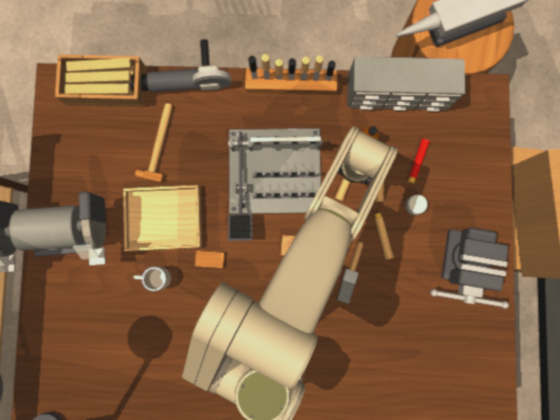

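View pics/s3.png

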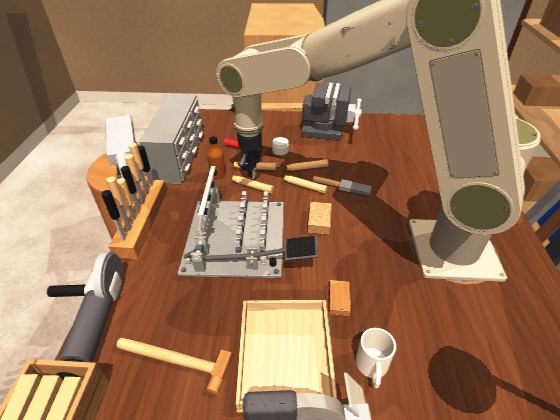

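```bash
python3 - <<'E'
from h import *
import pickle
s=pickle.load(open('w3.pkl','rb')); st=r.sense();p=st['tool_pos'];print(p)
for z in (3.8,13,23,26,30,40): print(z,proj(s,[p[0],p[1],z]).round())
a=np.radians(-22.7);X=np.array([np.cos(a),np.sin(a),0])
for d in (11,75,-75): print(d,proj(s,np.array([p[0],p[1],26])+X*d).round())
i=cv2.imread('pics/s3.png'); cv2.imwrite('pics/c4.png',cv2.resize(i[110:210,200:320],None,fx=6,fy=6,interpolation=3))
i=cv2.imread('pics/w3.png'); cv2.imwrite('pics/c5.png',cv2.resize(i[220:400,180:400],None,fx=3.3,fy=3.3,interpolation=3))
E
```

```text
[ 609.15071157 -250.86178019    3.81438124]
3.8 [277. 238.]
13 [277. 244.]
23 [277. 252.]
26 [277. 254.]
30 [277. 257.]
40 [277. 266.]
11 [277. 235.]
75 [277. 107.]
-75 [277. 368.]
```

View pics/c4.png

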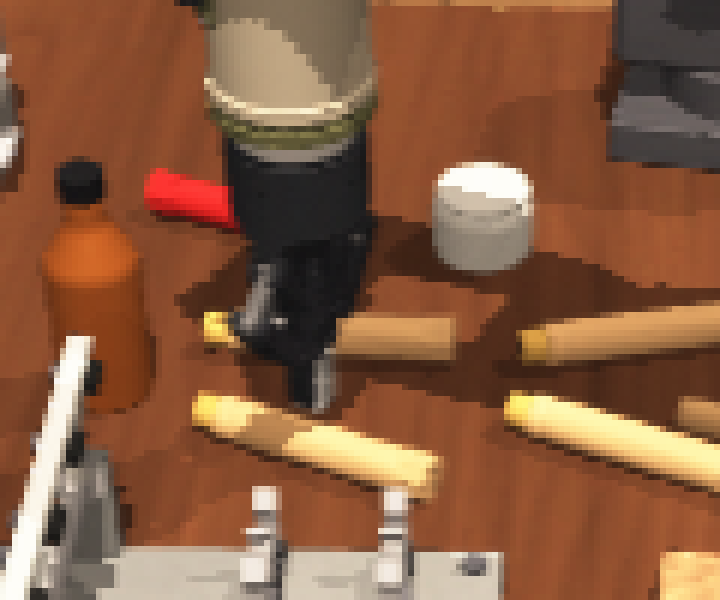

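View pics/c5.png

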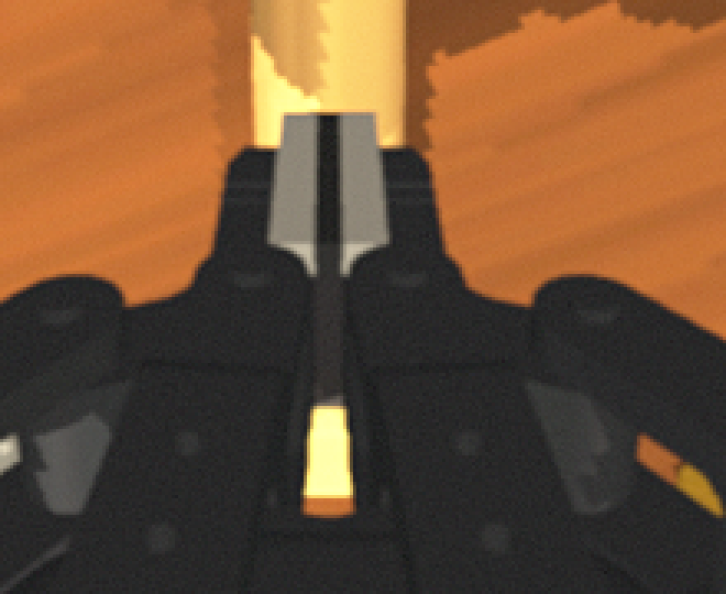

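```bash
python3 - <<'E'
from h import *
import pickle
s=pickle.load(open('s3.pkl','rb'));p=r.sense()['tool_pos']
for z in (4,13,23,30,40,50): print(z,proj(s,[p[0],p[1],z]).round(1))
# handle mid from side: butt/tip pixels
for u,v in [(234.5,178),(271,189)]: print(ray(s,u,v,13).round())
E
python3 go.py 606 -251 150 -22.6
```

```text
4 [252.6 185.3]
13 [252.5 183.3]
23 [252.3 181. ]
30 [252.2 179.3]
40 [252.1 177. ]
50 [251.9 174.6]
[ 675. -277.   13.]
[ 544. -224.   13.]
at [ 609.2 -250.9    3.8] [-1.7996e+02 -9.0000e-02 -2.2710e+01] t 3.7 F [ 0.4 -0.4 -0.7] gap -0.1 j [-27.  25.  85.   0.  70.  86.]
shift -0.0029 0.0013 -0.1462 turn -0.002 rows 2.9243926700350737
```

```bash
python3 - <<'E'
from h import *
import pickle
s=pickle.load(open('side0.pkl','rb'))
for z in (170,180,192,205,220): print(z,proj(s,[226.2,-555.2,z]).round(1))
i=cv2.imread('pics/side0.png'); cv2.imwrite('pics/c6.png',cv2.resize(i[20:120,330:420],None,fx=6,fy=6,interpolation=3))
E
```

```text
170 [363.2 102. ]
180 [363.6  99.5]
192 [364.1  96.4]
205 [364.6  93. ]
220 [365.2  89.1]
```

View pics/c6.png

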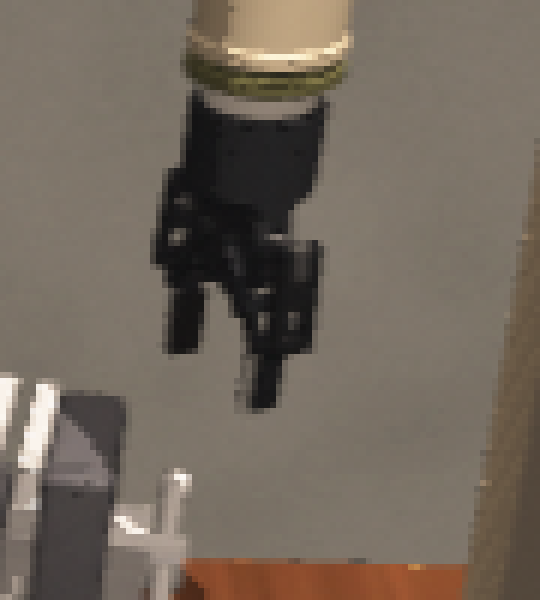

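```bash
python3 -m jog '[[0,0,-0.01,0,1],[0,0,-0.01,0,1],[0,0,-0.01,0,1],[0,0,-0.01,0,1],[0,0,0,0,1],[0,0,0.01,0,1],[0,0,0.02,0,1],[0,0,0.024,0,1],[0,0,0.024,0,1]]' 60
python3 - <<'E'
from h import *
import pickle
s=snap('side','s4');
i=cv2.imread('pics/s4.png'); cv2.imwrite('pics/c7.png',cv2.resize(i[110:210,200:320],None,fx=6,fy=6,interpolation=3))
E
```

```text
time: 4.6
tool_pos: [608.0, -250.3, -22.0]
tcp_rot: [-179.9, 0.1, -22.7]
ft_force: [-0.3, -0.2, 0.3]
finger_gap: 85.6
```

View pics/c7.png

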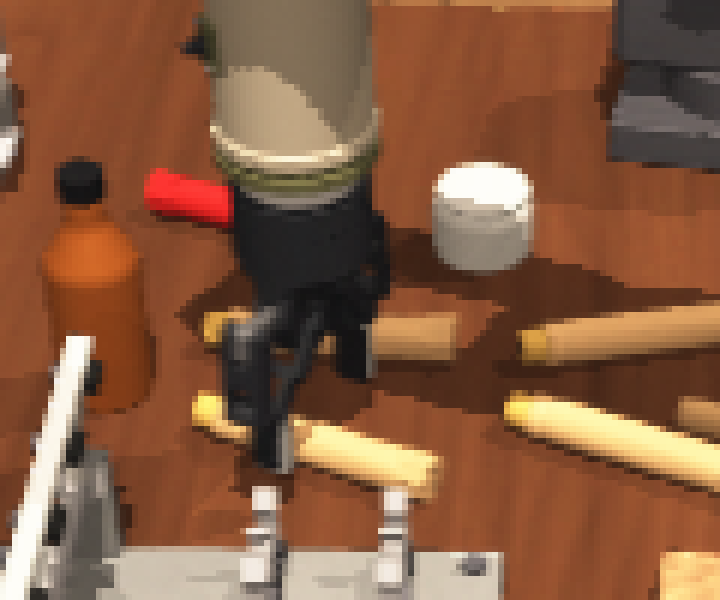

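```bash
python3 -m jog '[[0,0,0,0,0.5],[0,0,0,0,0.3],[0,0,0,0,0.2],[0,0,0,0,0.2],[0,0,0,0,0.2],[0,0,0,0,0.2]]' 60
python3 - <<'E'
from h import *
import pickle
s=snap('side','s5');s=snap('wrist','w5')
i=cv2.imread('pics/s5.png'); cv2.imwrite('pics/c8.png',cv2.resize(i[110:210,200:320],None,fx=6,fy=6,interpolation=3))
E
```

```text
time: 5.25
tool_pos: [609.1, -250.8, -20.4]
tcp_rot: [-180.0, -0.1, -22.7]
ft_force: [-0.4, -0.7, 4.3]
finger_gap: 18.9
```

View pics/c8.png

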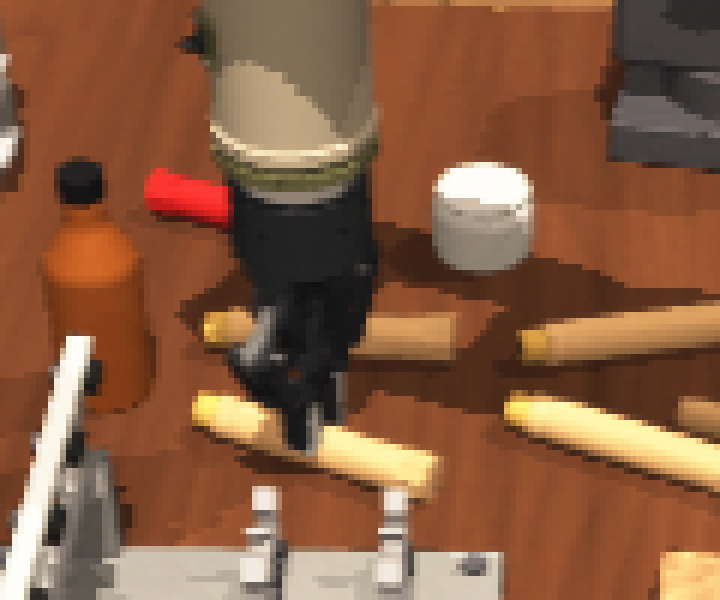

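View pics/w5.png

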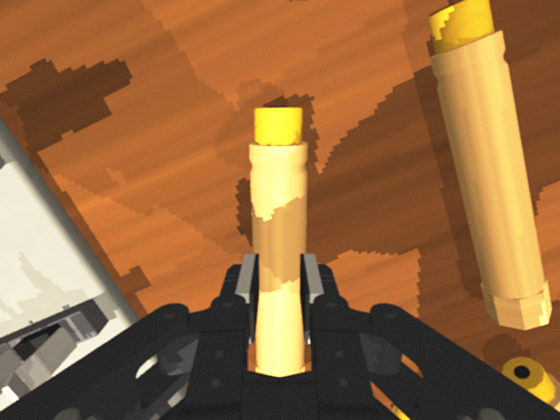

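```bash
python3 -m jog '[[0,0,-0.002,0,0.5],[0,0,-0.002,0,0.7],[0,0,-0.002,0,0.7],[0,0,0.005,0,0.7],[0,0,0.012,0,0.7],[0,0,0.012,0,0.7],[0,0,0.012,0,0.2],[0,0,0.012,0,0.2],[0,0,0.012,0,0.2],[0,0,0.012,0,0.2]]' 60
python3 - <<'E'
from h import *
import pickle
s=snap('side','s6')
i=cv2.imread('pics/s6.png'); cv2.imwrite('pics/c9.png',cv2.resize(i[110:210,200:320],None,fx=6,fy=6,interpolation=3))
E
```

```text
time: 6.35
tool_pos: [609.5, -251.0, -32.0]
tcp_rot: [-180.0, -0.1, -22.7]
ft_force: [0.5, 0.4, 2.2]
finger_gap: 23.8
```

View pics/c9.png

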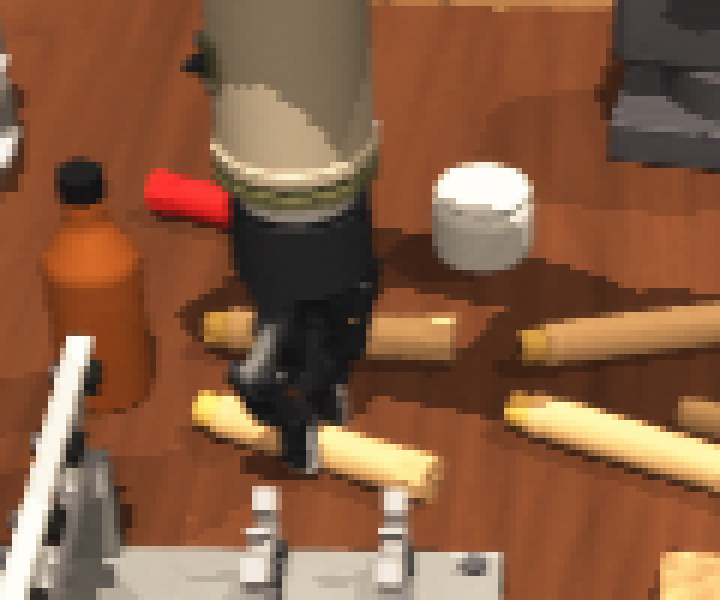

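```bash
python3 -m jog '[[0,0,0,0,0.6],[0,0,0,0,0.6],[0,0,0.004,0,0.6],[0,0,0.008,0,0.6],[0,0,0.008,0,0.6]]' 60
python3 -m jog '[[0,0,0,0,0.2],[0,0,0,0,0.2],[0,0,0,0,0.2],[0,0,0,0,0.2],[0,0,0,0,0.2]]' 60
```

```text
time: 6.9
tool_pos: [608.6, -250.6, -41.2]
tcp_rot: [-180.0, -0.0, -22.7]
ft_force: [-0.2, -0.8, -0.9]
finger_gap: 51.0
time: 7.4
tool_pos: [610.6, -251.8, -38.6]
tcp_rot: [-180.0, -0.2, -22.7]
ft_force: [-1.3, -0.5, 10.3]
finger_gap: 24.3
```

```bash
python3 -m jog '[[0,0,0,0,0.1],[0,0,0,0,0.1],[0,0,-0.05,0,0.1],[0,0,-0.1,0,0.1],[0,0,-0.15,0,0.1],[0,0,-0.16,0,0.1],[0,0,-0.16,0,0.1]]' 100
python3 - <<'E'
from h import *
import pickle
s=snap('side','s7');pickle.dump(s,open('s7.pkl','wb'));s=snap('wrist','w7');pickle.dump(s,open('w7.pkl','wb'));print(r.sense()['tool_pos'])
E
python3 go.py 500 -60 180 1.5
```

```text
time: 8.1
tool_pos: [611.7, -252.5, 124.5]
tcp_rot: [180.0, -0.6, -22.7]
ft_force: [0.4, 0.0, -1.5]
finger_gap: 23.0
[ 608.86162221 -250.99918271  119.15414289]
at [ 608.9 -251.   119.2] [-1.7997e+02 -8.0000e-02 -2.2710e+01] t 8.2 F [ 0.2 -0.8 -2.6] gap 23.1 j [-27.  19.  80.   0.  81.  86.]
shift -0.1742 -0.1342 -0.0608 turn -0.423 rows 4.562181886494139
```

View pics/w7.png

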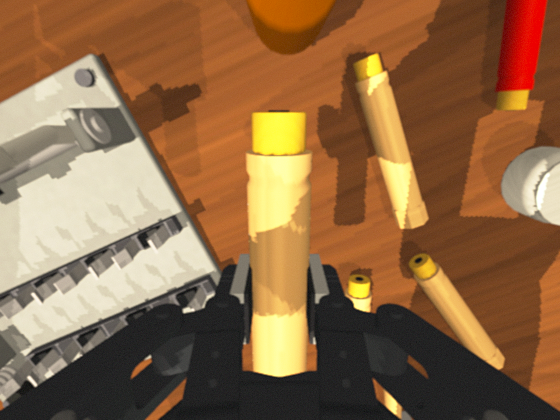

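View pics/s7.png

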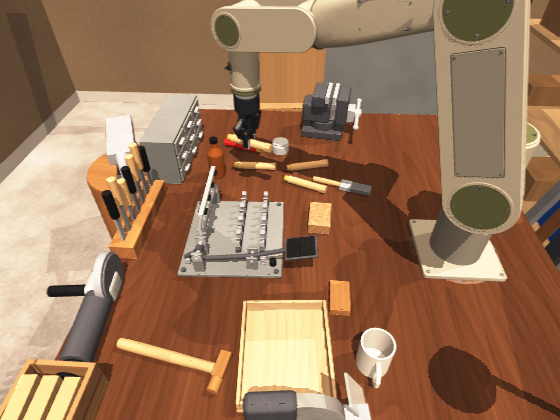

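```bash
python3 -m jog '[[-0.204,-0.122,-0.06,-0.423,0.1],[-0.204,-0.122,-0.06,-0.423,0.1],[-0.204,-0.122,-0.06,-0.423,0.1],[-0.204,-0.122,-0.06,-0.423,0.1],[-0.204,-0.122,-0.06,-0.423,0.1],[-0.204,-0.122,-0.06,-0.423,0.1],[-0.204,-0.122,-0.06,-0.423,0.1],[-0.204,-0.122,-0.06,-0.423,0.1],[-0.204,-0.122,-0.06,-0.423,0.1]]'
python3 - <<'E'
from h import *
import pickle
s=snap('wrist','w8');pickle.dump(s,open('w8.pkl','wb'));print(r.sense()['tool_pos'],r.sense()['tcp_rot'])
E
```

```text
time: 9.1
tool_pos: [467.4, -60.4, 177.4]
tcp_rot: [-180.0, 0.1, 1.5]
ft_force: [-0.3, -0.3, -1.8]
finger_gap: 23.0
[467.51345993 -60.40719928 177.65454836] [-1.79979378e+02  4.27086578e-02  1.45460783e+00]
```

View pics/w8.png

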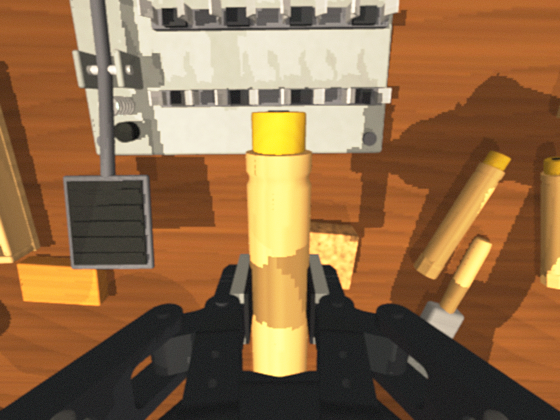

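```bash
python3 - <<'E'
from h import *
i=cv2.imread('pics/w8.png'); cv2.imwrite('pics/c10.png',cv2.resize(i[0:160,140:400],None,fx=3,fy=3,interpolation=3))
E
```

```text
(no output)
```

View pics/c10.png

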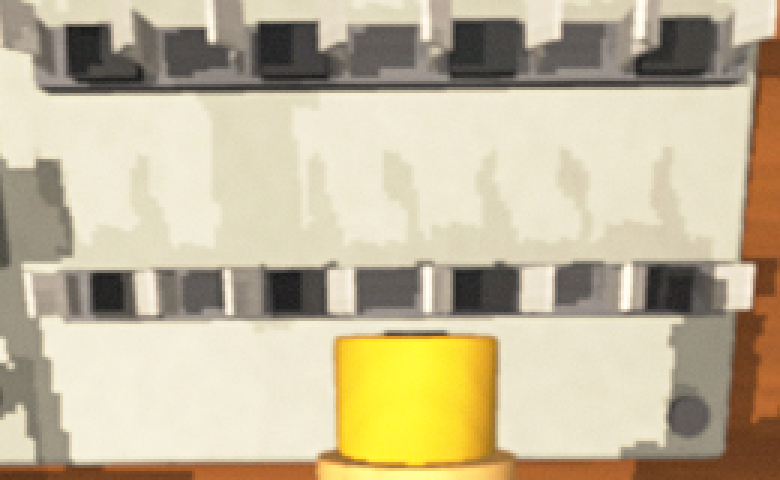

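```bash
python3 - <<'E'
from h import *
import pickle
s=pickle.load(open('w8.pkl','rb')); print((-s['R'].T@s['t']).round(1))
g=lambda u,v,z: ray(s,140+u/3-.33,v/3-.33,z).round(1)
for z in (45,60): 
  print(z,'dark',[g(u,292,z)[:2].tolist() for u in (112,294,485,670)])
print('pl front',g(50,463,12),g(725,455,12), 'right rear row', g(740,82,12))
print('tread',ray(s,64,177,86),ray(s,150,177,86),ray(s,155,267,86),ray(s,72,270,86))
t=pickle.load(open('top0.pkl','rb'))
print('tip in hand', ray(s,278,111.5,177.6+52+10))
i=cv2.imread('pics/top0.png'); cv2.imwrite('pics/c11.png',cv2.resize(i[120:240,222:332],None,fx=7,fy=5*7/5*.7,interpolation=2))
E
```

```text
[543.9 -59.2 360. ]
45 dark [[546.5, 33.0], [547.9, -21.9], [549.4, -79.5], [550.9, -135.3]]
60 dark [[546.4, 28.6], [547.8, -23.7], [549.2, -78.5], [550.6, -131.6]]
pl front [489.3  68.2  12. ] [ 498.2 -168.    12. ] right rear row [ 614.6 -158.8   12. ]
tread [479.41041055 120.75787682  86.        ] [481.28966654  48.1029504   86.        ] [396.52164288  51.26836908  86.        ] [391.4559026 128.3058985  86.       ]
tip in hand [541.00975606 -59.0263719  239.6       ]
```

View pics/c11.png

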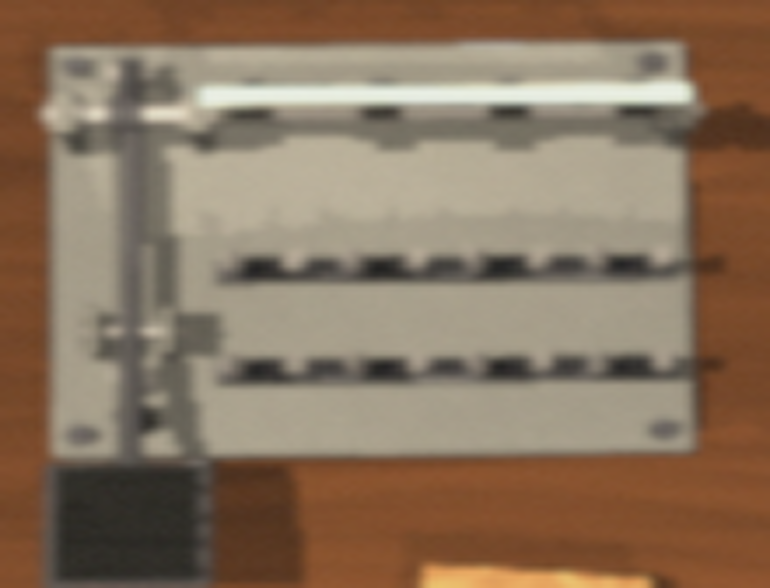

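```bash
python3 go.py 583 -132.6 60 1.6
```

```text
at [467.5 -60.4 177.7] [-1.7998e+02  4.0000e-02  1.4500e+00] t 9.2 F [ 0.4  0.4 -0.3] gap 23.0 j [-14. -12. 106.   0.  86.  75.]
shift 0.1136 0.0751 0.1177 turn -0.003 rows 3.5995296449142455
```

```bash
python3 -m jog '[[0.1136,0.075,0.03,-0.003,0.1],[0.1136,0.075,0.03,-0.003,0.1],[0.1136,0.075,0.03,-0.003,0.1],[0.1136,0.075,0.08,-0.003,0.1],[0.1136,0.075,0.118,-0.003,0.1],[0.1136,0.075,0.118,-0.003,0.1],[0.1136,0.075,0.118,-0.003,0.1],[0.1136,0.075,0.118,-0.003,0.1]]'
python3 - <<'E'
from h import *
import pickle
s=snap('wrist','w9');pickle.dump(s,open('w9.pkl','wb'));s=snap('side','s9');pickle.dump(s,open('s9.pkl','wb'))
i=cv2.imread('pics/s9.png'); cv2.imwrite('pics/c12.png',cv2.resize(i[150:290,170:330],None,fx=4.5,fy=4.2,interpolation=3))
E
python3 go.py 583 -132.6 10 1.6
```

```text
time: 9.95
tool_pos: [584.7, -133.3, 62.3]
tcp_rot: [179.9, -0.2, 1.6]
ft_force: [0.7, 0.4, -0.0]
finger_gap: 23.1
at [ 585.1 -133.2   62.9] [179.92  -0.24   1.63] t 10.1 F [ 0.   0.3 -1.2] gap 22.9 j [-18.  13.  93.   0.  74.  71.]
shift -0.0021 -0.0006 0.0529 turn 0.000 rows 1.0581740131923525
```

View pics/w9.png

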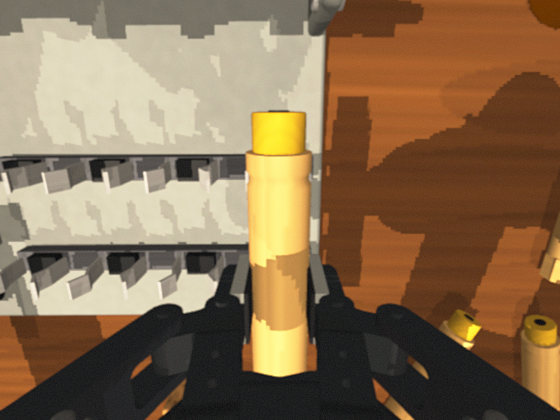

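View pics/c12.png

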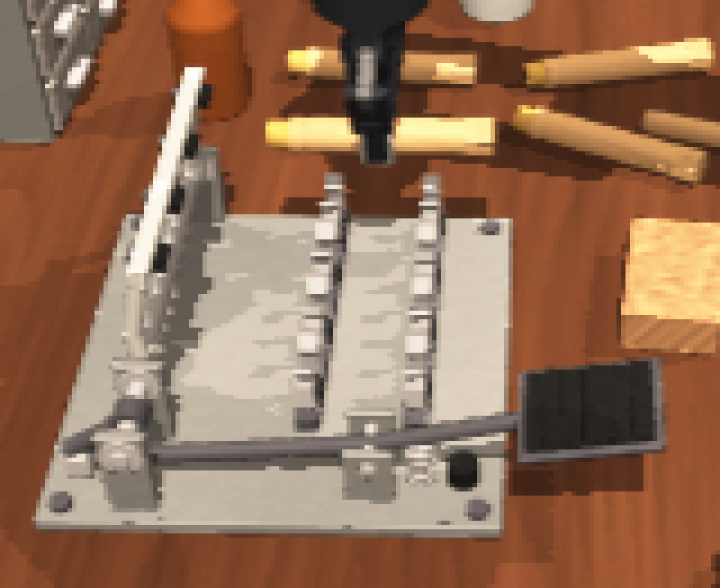

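```bash
python3 - <<'E'
from h import *
import pickle
s=pickle.load(open('w9.pkl','rb')); print((-s['R'].T@s['t']).round(1))
for z in (12,20,30):
  print(z,[ray(s,u,v,z)[:2].round(1).tolist() for u,v in [(46,265),(123,262),(200,262),(110,167),(193,167)]])
print(ray(s,325,300,12),ray(s,322,150,12))
i=cv2.imread('pics/w9.png'); cv2.imwrite('pics/c13.png',cv2.resize(i[140:320,0:260],None,fx=3,fy=3,interpolation=3))
E
```

```text
[ 660.5 -131.7  245.3]
12 [[535.4, 46.5], [539.7, -13.9], [541.4, -73.9], [614.4, -13.0], [616.1, -72.1]]
20 [[539.7, 40.4], [543.8, -18.0], [545.4, -75.9], [616.0, -17.1], [617.6, -74.1]]
30 [[545.1, 32.7], [549.0, -23.0], [550.6, -78.3], [618.0, -22.2], [619.5, -76.7]]
[ 510.04738714 -173.76051221   12.        ] [ 630.74071401 -163.18082519   12.        ]
```

View pics/c13.png

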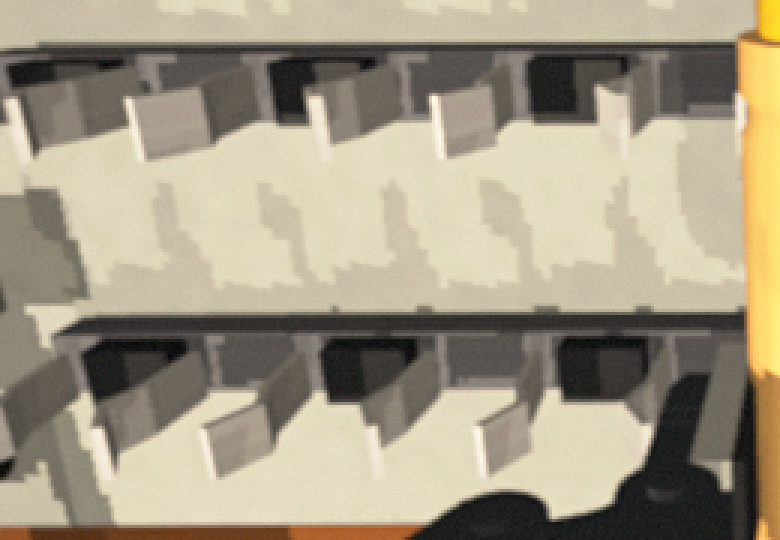

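```bash
python3 - <<'E'
from h import *
import pickle
s=pickle.load(open('w9.pkl','rb'))
g=lambda u,v,z: ray(s,u/3-.33,140+v/3-.33,z)[:2].round(1).tolist()
for z in (60,65):
  print(z,'rear',g(233,127,z),g(533,127,z),'front n2', g((205+372)/2,445,z), 'n1/2 front edges',g(100,445,z),g(205,445,z),g(372,445,z),g(480,445,z), g(645,445,z))
E
```

```text
60 rear [614.7, -17.7] [616.3, -75.0] front n2 [545.8, -18.9] n1/2 front edges [544.7, 21.0] [545.3, -1.2] [546.3, -36.5] [546.9, -59.4] [547.8, -94.3]
65 rear [615.9, -20.8] [617.5, -76.5] front n2 [548.9, -21.9] n1/2 front edges [547.8, 16.9] [548.4, -4.7] [549.3, -39.1] [549.9, -61.3] [550.9, -95.3]
```

```bash
python3 -m jog '[[0,-0.0005,0.03,0,0.1],[0,-0.0005,0.04,0,0.1],[0,-0.0005,0.046,0,0.1],[0,-0.0005,0.05,0,0.1],[0,-0.0005,0.054,0,0.1],[0,-0.0005,0.058,0,0.1],[0,-0.0005,0.058,0,0.1]]' 120
```

```text
time: 10.75
tool_pos: [587.7, -133.1, 7.4]
tcp_rot: [179.9, -0.5, 1.6]
ft_force: [1.6, 1.6, 4.7]
finger_gap: 22.3
```

```bash
python3 -m jog '[[-0.003,0,0,0,0.1],[-0.003,0,0.004,0,0.1],[-0.003,0,0.008,0,0.1],[-0.003,0,0.012,0,0.1],[-0.003,0,0.016,0,0.1],[-0.003,0,0.018,0,0.1],[-0.003,0,0.018,0,0.1]]' 120; python3 go.py 585 -133 -10 1.6
```

```text
time: 11.45
tool_pos: [585.5, -133.2, -6.8]
tcp_rot: [179.9, -0.5, 1.7]
ft_force: [-14.7, 6.4, 33.0]
finger_gap: 22.2
at [ 585.5 -133.2   -6.8] [179.86  -0.53   1.65] t 11.4 F [-14.7   6.4  33. ] gap 22.2 j [-18.  17.  96.   0.  66.  71.]
shift -0.0005 -0.0002 0.0032 turn 0.001 rows 0.06560105502553701
```

```bash
python3 - <<'E'
from h import *
import pickle
s=snap('wrist','w10');pickle.dump(s,open('w10.pkl','wb'));s=snap('side','s10');pickle.dump(s,open('s10.pkl','wb'))
i=cv2.imread('pics/s10.png'); cv2.imwrite('pics/c14.png',cv2.resize(i[150:290,170:330],None,fx=4.5,fy=4.2,interpolation=3))
print(r.sense()['ft_force'],r.sense()['tool_pos'])
E
```

```text
[-15.50845914   6.50369832  33.01805443] [ 585.53311189 -133.23928687   -6.75129878]
```

View pics/w10.png

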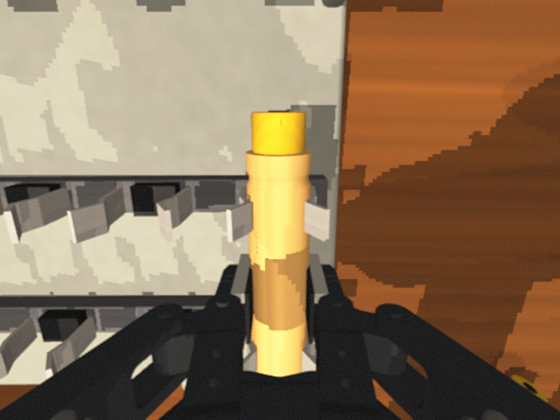

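View pics/c14.png

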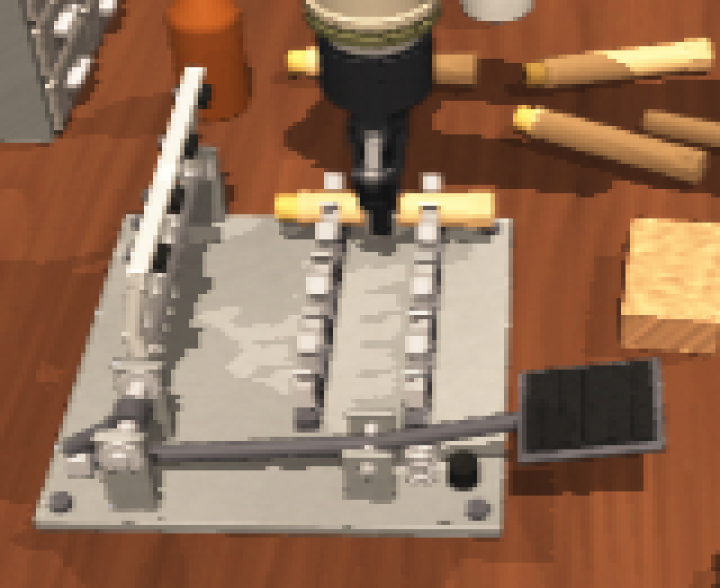

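```bash
python3 -m jog '[[0,0,0.004,0,0.1],[0,0,0.009,0,0.1],[0,0,0.009,0,0.1]]' 120; python3 go.py 585 -133 -10 1.6
```

```text
time: 11.85
tool_pos: [586.1, -133.6, -7.1]
tcp_rot: [179.8, -0.5, 1.7]
ft_force: [-40.7, 12.1, 76.4]
finger_gap: 22.3
at [ 586.1 -133.6   -7.1] [179.82  -0.5    1.69] t 11.8 F [-40.7  12.1  76.4] gap 22.3 j [-18.  17.  96.  -0.  66.  71.]
shift -0.0010 -0.0006 0.0029 turn 0.002 rows 0.06260572057960345
```

```bash
python3 -m jog '[[0,0,-0.002,0,0.1],[0,0,-0.002,0,0.5],[0,0,-0.002,0,0.5],[0,0,-0.002,0,0.5],[0,0,-0.03,0,0.5],[0,0,-0.08,0,0.5],[0,0,-0.13,0,0.5],[0,0,-0.15,0,0.7]]' 60; python3 - <<'E'
from h import *
import pickle
s=snap('wrist','w11');pickle.dump(s,open('w11.pkl','wb'));s=snap('side','s11');pickle.dump(s,open('s11.pkl','wb'))
i=cv2.imread('pics/s11.png'); cv2.imwrite('pics/c15.png',cv2.resize(i[130:270,170:390],None,fx=3.6,fy=3.6,interpolation=3))
E
python3 go.py 611 -357 80 -3
```

```text
time: 12.65
tool_pos: [587.3, -134.2, 148.4]
tcp_rot: [179.7, -0.9, 1.7]
ft_force: [1.1, 0.4, -0.1]
finger_gap: 55.9
at [ 587.6 -134.2  147.6] [179.66  -0.92   1.68] t 12.8 F [ 0.8 -0.6  0.3] gap 59.7 j [-18.   8.  89.  -0.  82.  71.]
shift 0.0168 0.2234 0.0676 turn 0.082 rows 4.6790840543574355
```

View pics/w11.png

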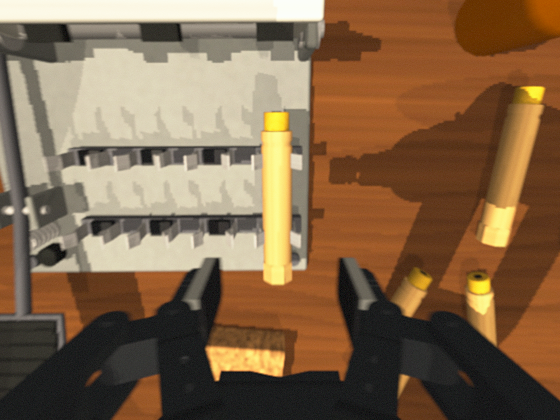

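View pics/c15.png

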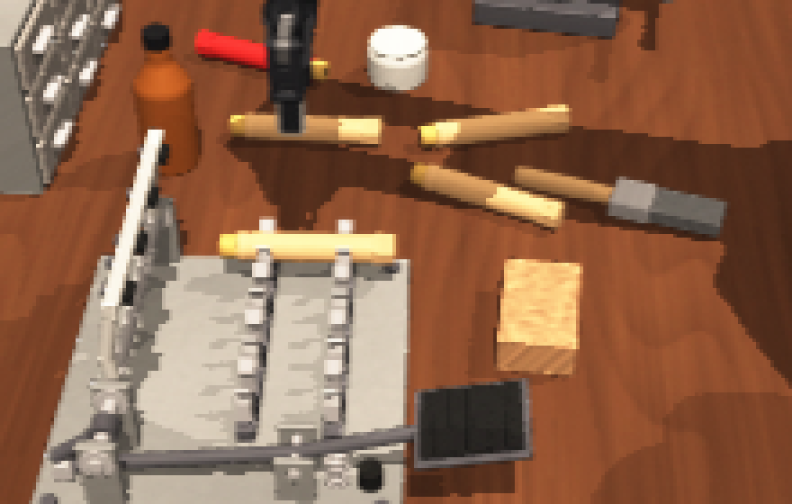

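```bash
python3 - <<'E'
from h import *
i=cv2.imread('pics/w11.png'); cv2.imwrite('pics/c16.png',cv2.resize(i[100:295,180:320],None,fx=4,fy=3*4/3*.75*4/4,interpolation=3)); 
E
```

```text
(no output)
```

View pics/c16.png

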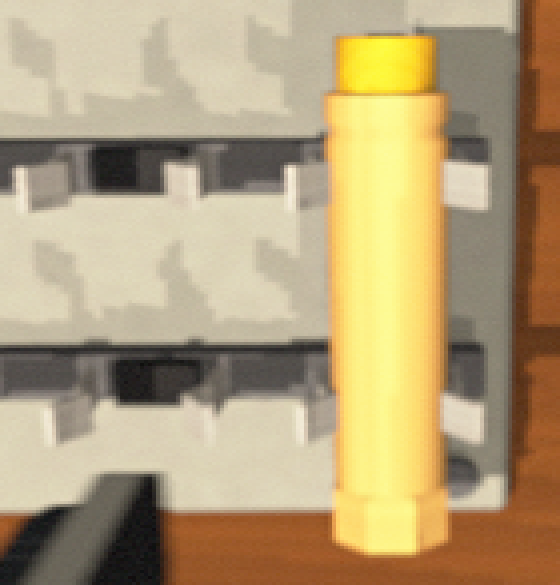

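```bash
python3 - <<'E'
from h import *
import pickle
s=pickle.load(open('w11.pkl','rb'))
g=lambda u,v,z: ray(s,180+u/4-.4,100+v/3-.33,z)[:2].round(1)
print('cam',(-s['R'].T@s['t']).round(1))
a=[g(290,187,65),g(488,187,65),g(303,421,65),g(485,421,65)];print(a,np.mean(a,0))
print('tip',g(387,36,55.5),'butt',g(391,545,58), 'ferr/barrel', g(387,94,56), 'butt oct', g(389,492,58))
s=pickle.load(open('s11.pkl','rb'))
h=lambda u,v,z: ray(s,170+u/3.6-.36,130+v/3.6-.36,z)[:2].round(1)
print('side tip',h(220,246,45),'butt',h(396,248,45),'clips',h(266,222,65),h(345,222,65),h(262,258,65),h(342,258,65))
E
```

```text
cam [ 660.8 -131.7  332.2]
[array([ 618.8, -112.9]), array([ 620., -153.]), array([ 550.9, -116.1]), array([ 552. , -155.7])] [ 585.425 -134.425]
tip [ 658.5 -131.4] butt [ 507.3 -136.5] ferr/barrel [ 643.4 -131.9] butt oct [ 525.3 -135.6]
side tip [ 662.6 -133.6] butt [ 509.3 -139.6] clips [ 622.3 -144.5] [ 554.  -148.4] [619.5 -97.3] [ 552.3 -101.1]
```

```bash
python3 go.py 610.5 -357.3 80 -2.3
```

```text
at [ 587.6 -134.2  147.6] [179.66  -0.92   1.68] t 12.8 F [ 0.8 -0.6  0.3] gap 59.7 j [-18.   8.  89.  -0.  82.  71.]
shift 0.0163 0.2236 0.0676 turn 0.070 rows 4.6838094674545045
```

```bash
python3 -m jog '[[0.016,0.2236,0,0.07,1],[0.016,0.2236,0,0.07,1],[0.016,0.2236,0,0.07,1],[0.016,0.2236,0,0.07,1],[0.016,0.2236,0.03,0.07,1],[0.016,0.2236,0.067,0.07,1],[0.016,0.2236,0.067,0.07,1],[0.016,0.2236,0.067,0.07,1]]' 60; python3 - <<'E'
from h import *
import pickle
s=snap('wrist','w12');pickle.dump(s,open('w12.pkl','wb'))
E
python3 go.py 610.5 -357 -36 -2.3
```

```text
time: 13.55
tool_pos: [609.5, -356.3, 79.4]
tcp_rot: [179.9, -0.7, -2.3]
ft_force: [-0.4, -0.1, 0.1]
finger_gap: 85.5
at [ 611.1 -356.9   82.1] [179.77  -0.88  -2.29] t 13.6 F [ 0.3  0.  -0.5] gap 85.3 j [-35.  27.  74.   0.  79.  58.]
shift -0.0006 0.0001 0.1181 turn 0.000 rows 2.3617214275407417
```

View pics/w12.png

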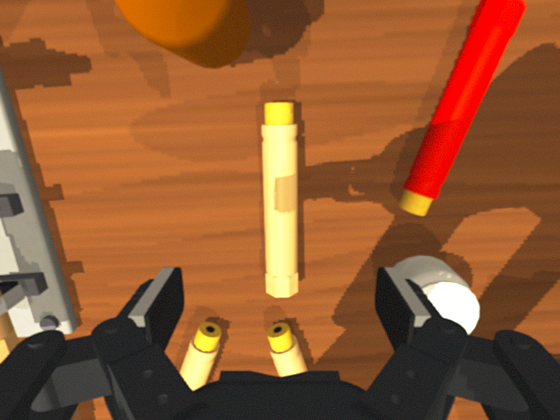

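```bash
python3 - <<'E'
from h import *
import pickle
s=pickle.load(open('w12.pkl','rb'))
a=ray(s,279,102,23);b=ray(s,282,292,26);print(a,b,(a+b)/2,'gap',a-b)
E
```

```text
[ 687.32833706 -360.52167884   23.        ] [ 540.14981491 -357.03959624   26.        ] [ 613.73907598 -358.78063754   24.5       ] gap [147.17852215  -3.4820826   -3.        ]
```

```bash
cat > go.py <<'E'
import sys,numpy as np
from scipy.spatial.transform import Rotation as Ro
from bench import r
x,y,z,yaw=map(float,sys.argv[1:5])
s=r.sense(); p=s['tool_pos']; c=s['tcp_rot']
d=Ro.from_euler('xyz',c,degrees=True).as_matrix().T@(np.array([x,y,z])-p)
dy=(yaw-c[2]+90)%180-90
print('at',p.round(1),c.round(2),'t',round(s['time'],1),'F',s['ft_force'].round(1),'gap',round(s['finger_gap'],1))
print('shift %.4f %.4f %.4f turn %.3f'%(*d/1e3,-np.radians(dy)), 'rows',round(max(np.linalg.norm(d)/50,abs(dy)/8.5),1))
E
python3 go.py 613 -357.6 -37 -2
```

```text
at [ 611.1 -356.9   82.1] [179.77  -0.88  -2.29] t 13.6 F [ 0.3  0.  -0.5] gap 85.3
shift 0.0000 0.0001 0.1191 turn -0.005 rows 2.4
```

```bash
python3 -m jog '[[0,0,0.05,-0.005,1],[0,0,0.1,-0.005,1],[0,0,0.118,-0.005,0.9],[0,0,0.118,-0.005,0.6],[0,0,0.118,-0.005,0.3],[0,0,0.118,-0.005,0.1],[0,0,0.118,-0.005,0.1],[0,0,0.118,-0.005,0.1],[0,0,0.118,-0.005,0.1]]' 60; python3 go.py 613 -357.6 -37 -2
```

```text
time: 14.5
tool_pos: [615.7, -359.3, -31.4]
tcp_rot: [179.6, -1.2, -2.0]
ft_force: [0.5, 0.2, 6.9]
finger_gap: 23.6
at [ 615.7 -359.3  -31.4] [179.57  -1.2   -2.  ] t 14.5 F [0.5 0.2 6.9] gap 23.6
shift -0.0029 -0.0016 0.0055 turn -0.000 rows 0.1
```

```bash
python3 -m jog '[[0,0,0,0,0.1],[0,0,0,0,0.1],[0,0,-0.05,0,0.1],[0,0,-0.1,0,0.1],[0,0,-0.15,0,0.1],[0,0,-0.19,0,0.1],[0,0,-0.19,0,0.1]]' 110; python3 - <<'E'
from h import *
import pickle
s=snap('wrist','w13');pickle.dump(s,open('w13.pkl','wb'))
E
python3 go.py 584 -77 80 1.5
```

```text
time: 15.2
tool_pos: [615.6, -360.4, 169.1]
tcp_rot: [179.1, -1.9, -2.0]
ft_force: [1.1, -0.2, 0.9]
finger_gap: 22.2
at [ 614.2 -359.5  164.8] [179.28  -1.65  -2.  ] t 15.2 F [-0.1 -0.6 -2. ] gap 22.0
shift -0.0425 -0.2823 0.0801 turn -0.061 rows 5.9
```

View pics/w13.png

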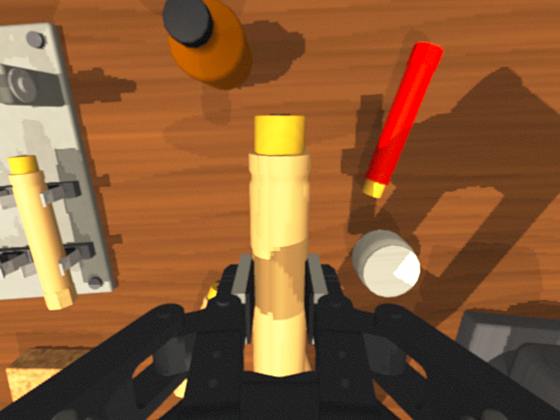

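```bash
python3 go.py 588 -77.5 80 1.5
```

```text
at [ 614.2 -359.5  164.8] [179.28  -1.65  -2.  ] t 15.2 F [-0.1 -0.6 -2. ] gap 22.0
shift -0.0385 -0.2819 0.0802 turn -0.061 rows 5.9
```

```bash
python3 -m jog '[[-0.0385,-0.282,0,-0.061,0.1],[-0.0385,-0.282,0,-0.061,0.1],[-0.0385,-0.282,0,-0.061,0.1],[-0.0385,-0.282,0,-0.061,0.1],[-0.0385,-0.282,0,-0.061,0.1],[-0.0385,-0.282,0.04,-0.061,0.1],[-0.0385,-0.282,0.08,-0.061,0.1],[-0.0385,-0.282,0.08,-0.061,0.1],[-0.0385,-0.282,0.08,-0.061,0.1],[-0.0385,-0.282,0.08,-0.061,0.1],[-0.0385,-0.282,0.08,-0.061,0.1]]'; python3 - <<'E'
from h import *
import pickle
s=snap('wrist','w14');pickle.dump(s,open('w14.pkl','wb'))
i=cv2.imread('pics/w14.png'); cv2.imwrite('pics/c17.png',cv2.resize(i[90:310,140:420],None,fx=2.8,fy=2.7,interpolation=3))
E
python3 go.py 588 -77.5 80 1.5
```

```text
time: 16.35
tool_pos: [589.8, -78.7, 82.8]
tcp_rot: [179.1, -1.8, 1.4]
ft_force: [0.5, -0.1, -0.7]
finger_gap: 21.9
at [589.6 -78.6  82.6] [179.12  -1.81   1.43] t 16.4 F [ 0.6 -0.5 -1. ] gap 22.4
shift -0.0017 -0.0011 0.0025 turn -0.001 rows 0.1
```

View pics/c17.png

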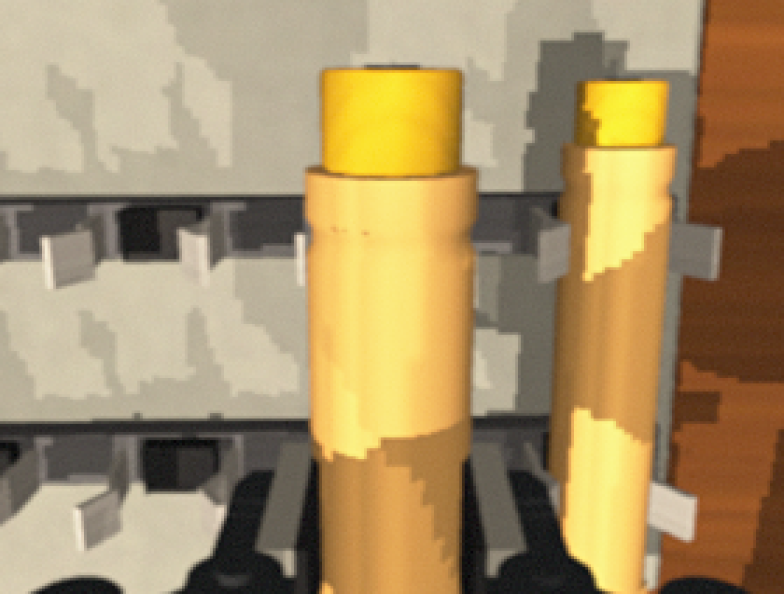

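```bash
python3 - <<'E'
from h import *
import pickle
s=pickle.load(open('w14.pkl','rb'))
g=lambda u,v,z: ray(s,140+u/2.8-.3,90+v/2.7-.3,z)[:2].round(1)
print('cam',(-s['R'].T@s['t']).round(1))
print('held tip',g(391,69,137.5),'barrel mid', g(390,300,127+12))
print('n4 tip',g(620,80,55.5),'n2 rear tips',g(45,258,65),g(208,258,65),'n4 rear tips',g(540,252,65),g(718,252,65),'n4 front R',g(693,515,65),'n2 front L',g(80,522,65))
E
```

```text
cam [660.3 -74.9 267.9]
held tip [660.1 -77.1] barrel mid [626.9 -77.8]
n4 tip [ 658.8 -129.6] n2 rear tips [616.1  -2.5] [616.9 -38.6] n4 rear tips [ 619.9 -112.8] [ 620.8 -152.9] n4 front R [ 552.9 -154.9] n2 front L [548.6  -5.8]
```

```bash
python3 go.py 589.2 -77.4 12 1.5;python3 go.py 589.2 -77.4 -2 1.5
```

```text
at [589.6 -78.6  82.6] [179.12  -1.81   1.43] t 16.4 F [ 0.6 -0.5 -1. ] gap 22.4
shift -0.0026 -0.0023 0.0705 turn -0.001 rows 1.4
at [589.6 -78.6  82.6] [179.12  -1.81   1.43] t 16.4 F [ 0.6 -0.5 -1. ] gap 22.4
shift -0.0031 -0.0025 0.0845 turn -0.001 rows 1.7
```

```bash
python3 -m jog '[[-0.0015,-0.002,0.03,0,0.1],[-0.002,-0.0023,0.05,0,0.1],[-0.0024,-0.0023,0.058,0,0.1],[-0.0025,-0.0023,0.063,0,0.1],[-0.0026,-0.0023,0.067,0,0.1],[-0.0027,-0.0023,0.071,0,0.1],[-0.0028,-0.0024,0.075,0,0.1],[-0.003,-0.0025,0.079,0,0.1],[-0.0031,-0.0025,0.083,0,0.1],[-0.0031,-0.0025,0.087,0,0.1],[-0.0031,-0.0025,0.09,0,0.1],[-0.0031,-0.0025,0.09,0,0.1]]' 120; python3 go.py 589.2 -77.4 -2 1.5
```

```text
time: 17.6
tool_pos: [590.4, -77.7, 2.1]
tcp_rot: [179.1, -1.8, 1.5]
ft_force: [-46.5, 8.1, 84.4]
finger_gap: 21.1
at [590.4 -77.7   2.1] [179.06  -1.83   1.49] t 17.6 F [-46.5   8.1  84.4] gap 21.1
shift -0.0013 -0.0004 0.0041 turn -0.000 rows 0.1
```

```bash
python3 -m jog '[[0,0,-0.003,0,0.1],[0,0,-0.003,0,0.5],[0,0,-0.003,0,0.5],[0,0,-0.003,0,0.5],[0,0,-0.03,0,0.5],[0,0,-0.08,0,0.5],[0,0,-0.13,0,0.5],[0,0,-0.15,0,0.6],[0,0,-0.15,0,0.6],[0,0,-0.15,0,0.6]]' 60; python3 - <<'E'
from h import *
import pickle
s=snap('wrist','w15');pickle.dump(s,open('w15.pkl','wb'));s=snap('side','s15');pickle.dump(s,open('s15.pkl','wb'))
i=cv2.imread('pics/s15.png'); cv2.imwrite('pics/c18.png',cv2.resize(i[130:270,170:390],None,fx=3.6,fy=3.6,interpolation=3))
E
python3 go.py 431 -263 80 -23
```

```text
time: 18.6
tool_pos: [585.4, -75.5, 151.1]
tcp_rot: [179.1, -1.8, 1.5]
ft_force: [0.3, -0.4, -0.8]
finger_gap: 50.7
at [584.1 -75.2 149.2] [179.12  -1.6    1.49] t 18.7 F [0.1 0.1 0.1] gap 51.5
shift -0.1598 0.1828 0.0676 turn 0.427 rows 5.0
```

View pics/w15.png

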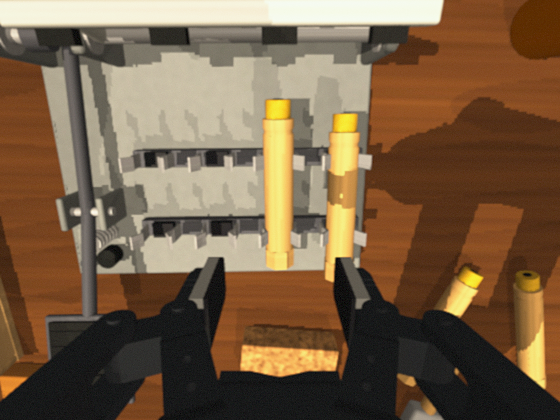

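View pics/c18.png

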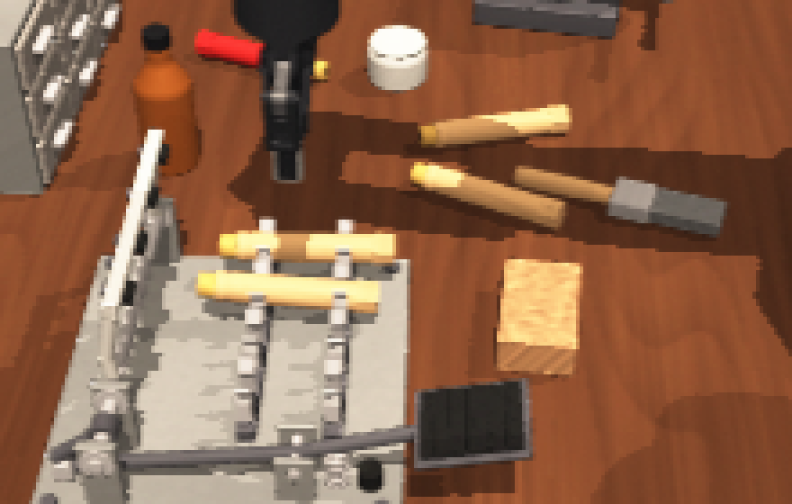

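```bash
python3 go.py 603 -78 40 1.5;  python3 go.py 603 -78 22 1.5
```

```text
at [584.1 -75.2 149.2] [179.12  -1.6    1.49] t 18.7 F [0.1 0.1 0.1] gap 51.5
shift 0.0158 0.0016 0.1097 turn -0.000 rows 2.2
at [584.1 -75.2 149.2] [179.12  -1.6    1.49] t 18.7 F [0.1 0.1 0.1] gap 51.5
shift 0.0153 0.0014 0.1277 turn -0.000 rows 2.6
```

```bash
python3 -m jog '[[0.016,0.0016,0.02,0,0],[0.016,0.0016,0.02,0,0],[0.016,0.0016,0.05,0,0],[0.016,0.0016,0.09,0,0],[0.016,0.0016,0.105,0,0],[0.016,0.0016,0.105,0,0],[0.016,0.0016,0.105,0,0]]' 60; python3 - <<'E'
from h import *
s=snap('side','s16')
i=cv2.imread('pics/s16.png'); cv2.imwrite('pics/c19.png',cv2.resize(i[160:260,200:320],None,fx=6,fy=6,interpolation=3))
E
python3 go.py 603 -78 20 1.5
```

```text
time: 19.4
tool_pos: [603.2, -77.9, 45.5]
tcp_rot: [179.1, -1.6, 1.5]
ft_force: [0.5, 0.4, 0.1]
finger_gap: 0.2
at [604.2 -78.1  46.7] [179.09  -1.73   1.49] t 19.4 F [0.4 0.8 0.7] gap 0.1
shift -0.0020 -0.0006 0.0266 turn -0.000 rows 0.5
```

View pics/c19.png

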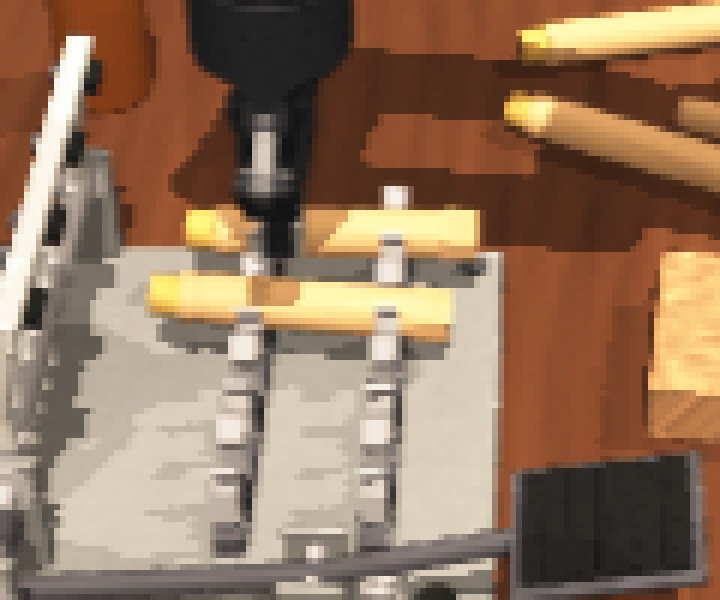

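```bash
python3 -m jog '[[-0.002,-0.0006,0.006,0,0],[-0.002,-0.0006,0.01,0,0],[-0.002,-0.0006,0.014,0,0],[-0.002,-0.0006,0.018,0,0],[-0.002,-0.0006,0.022,0,0],[-0.002,-0.0006,0.022,0,0]]' 60;python3 go.py 603 -78 20 1.5
```

```text
time: 20.05
tool_pos: [602.2, -77.8, 23.7]
tcp_rot: [179.1, -1.6, 1.5]
ft_force: [-0.1, -0.5, 0.6]
finger_gap: -0.0
at [602.2 -77.8  23.7] [179.11  -1.65   1.48] t 20.1 F [-0.1 -0.5  0.6] gap -0.0
shift 0.0007 0.0002 0.0037 turn -0.000 rows 0.1
```

```bash
python3 -m jog '[[0,0,0.004,0,0],[0,0,0.007,0,0],[0,0,0.01,0,0],[0,0,0.01,0,0]]' 60;python3 -m jog '[[0,0,0.002,0,0],[0,0,0.004,0,0],[0,0,0.004,0,0]]' 60;python3 - <<'E'
from h import *
s=snap('side','s17')
i=cv2.imread('pics/s17.png'); cv2.imwrite('pics/c20.png',cv2.resize(i[160:260,200:320],None,fx=6,fy=6,interpolation=3))
E
```

```text
time: 20.45
tool_pos: [603.5, -78.8, 18.6]
tcp_rot: [179.0, -1.7, 1.5]
ft_force: [-20.1, 0.7, 38.0]
finger_gap: 0.1
time: 20.75
tool_pos: [605.2, -79.4, 18.7]
tcp_rot: [179.0, -1.9, 1.5]
ft_force: [-12.6, 1.3, 29.2]
finger_gap: -0.0
```

View pics/c20.png

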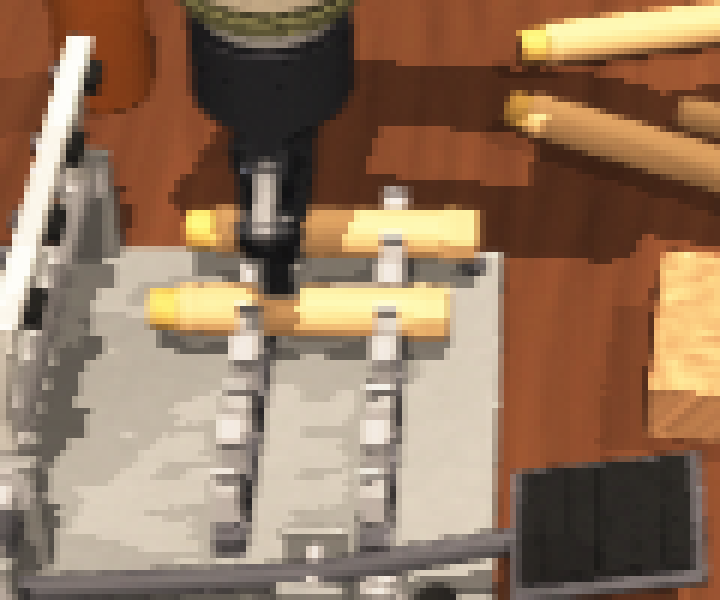

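```bash
python3 -m jog '[[0,0,-0.01,0,0],[0,0,-0.05,0,0.3],[0,0,-0.1,0,0.6],[0,0,-0.11,0,0.6],[0,0,-0.11,0,0.6],[0,0,-0.11,0,0.6]]' 60; python3 - <<'E'
from h import *
import pickle
s=snap('wrist','w18');pickle.dump(s,open('w18.pkl','wb'))
i=cv2.imread('pics/w18.png'); cv2.imwrite('pics/c21.png',cv2.resize(i[90:310,140:420],None,fx=2.8,fy=2.7,interpolation=3))
E
```

```text
time: 21.4
tool_pos: [601.1, -77.4, 127.5]
tcp_rot: [179.0, -1.8, 1.5]
ft_force: [-0.5, 0.4, -0.2]
finger_gap: 51.2
```

View pics/c21.png

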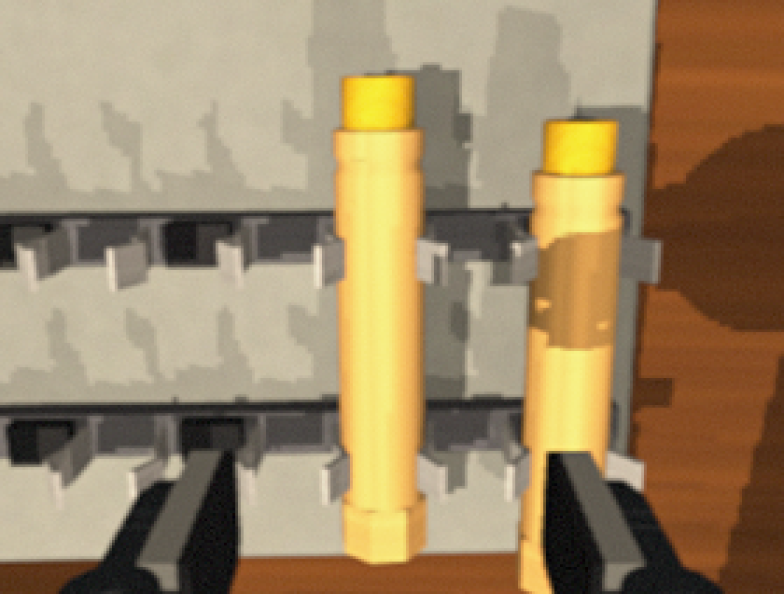

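```bash
python3 - <<'E'
from h import *
import pickle
s=pickle.load(open('w18.pkl','rb'))
g=lambda u,v,z: ray(s,140+u/2.8-.3,90+v/2.7-.3,z)[:2].round(1)
print('tip3',g(378,77,55.5),'butt',g(384,552,58),'tip4',g(580,122,55.5))
print('n3 rear',g(318,262,65),g(440,260,65),'front',g(327,480,65),g(440,475,65))
E
python3 go.py 602 -77.5 -2 1.5
```

```text
tip3 [668.9 -74.7] butt [522.2 -79.8] tip4 [ 658.1 -130.1]
n3 rear [618.1 -59.4] [619.4 -92.7] front [550.6 -62.4] [552.8 -95.4]
at [600.3 -77.2 126.4] [179.    -1.72   1.5 ] t 21.4 F [ 0.1 -0.2  0. ] gap 51.1
shift -0.0022 -0.0019 0.1284 turn -0.000 rows 2.6
```

```bash
python3 go.py 595 -78.2 -3 1.5
python3 -m jog '[[-0.009,-0.001,0.04,0,0.55],[-0.009,-0.001,0.08,0,0.5],[-0.009,-0.0012,0.11,0,0.5],[-0.009,-0.0012,0.129,0,0.5],[-0.009,-0.0012,0.129,0,0.5],[-0.009,-0.0012,0.129,0,0.5]]' 60; python3 go.py 595 -78.2 -3 1.5
```

```text
at [600.3 -77.2 126.4] [179.    -1.72   1.5 ] t 21.4 F [ 0.1 -0.2  0. ] gap 51.1
shift -0.0092 -0.0014 0.1292 turn -0.000 rows 2.6
time: 22.05
tool_pos: [593.7, -78.1, -4.4]
tcp_rot: [179.0, -1.5, 1.5]
ft_force: [-0.2, -0.2, 0.6]
finger_gap: 42.6
at [593.7 -78.1  -4.4] [179.04  -1.53   1.5 ] t 22.1 F [-0.2 -0.2  0.6] gap 42.6
shift 0.0013 0.0001 -0.0013 turn -0.000 rows 0.0
```

Close, then draw it back along x.

```bash
python3 -m jog '[[0,0,0,0,0.1],[0,0,0,0,0.1],[0,0,0,0,0.1],[0,0,0,0,0.1]]' 110; python3 -m jog '[[-0.003,0,0,0,0.1],[-0.006,0,0,0,0.1],[-0.009,0,0,0,0.1],[-0.012,0,0,0,0.1],[-0.012,0,0,0,0.1]]' 110
```

```text
time: 22.45
tool_pos: [594.8, -78.0, -2.7]
tcp_rot: [179.0, -1.7, 1.5]
ft_force: [-1.3, 3.4, 5.8]
finger_gap: 22.5
time: 22.95
tool_pos: [582.7, -78.2, -2.7]
tcp_rot: [179.0, -1.7, 1.5]
ft_force: [-0.3, 4.6, 3.7]
finger_gap: 22.4
```

```bash
python3 -m jog '[[0.002,0,0,0,0.1],[0.002,0,0,0,0.1],[0.002,0,0.002,0,0.1],[0.002,0,0.006,0,0.1],[0.002,0,0.006,0,0.1]]' 110; python3 -m jog '[[0,0,-0.003,0,0.1],[0,0,-0.003,0,0.5],[0,0,-0.003,0,0.5],[0,0,-0.003,0,0.5],[0,0,-0.03,0,0.5],[0,0,-0.08,0,0.5],[0,0,-0.13,0,0.5],[0,0,-0.13,0,0.6],[0,0,-0.13,0,0.6],[0,0,-0.13,0,0.6]]' 60; python3 - <<'E'
from h import *
import pickle
s=snap('wrist','w19');pickle.dump(s,open('w19.pkl','wb'))
i=cv2.imread('pics/w19.png'); cv2.imwrite('pics/c22.png',cv2.resize(i[90:310,140:420],None,fx=2.8,fy=2.7,interpolation=3))
s=snap('side','s19')
i=cv2.imread('pics/s19.png'); cv2.imwrite('pics/c23.png',cv2.resize(i[160:260,200:320],None,fx=6,fy=6,interpolation=3))
E
```

```text
time: 23.45
tool_pos: [585.4, -78.4, -3.1]
tcp_rot: [179.0, -1.7, 1.5]
ft_force: [-29.2, 9.2, 52.6]
finger_gap: 22.3
time: 24.45
tool_pos: [580.6, -76.3, 125.0]
tcp_rot: [179.0, -1.5, 1.5]
ft_force: [-0.9, 0.3, -0.4]
finger_gap: 51.3
```

View pics/c22.png

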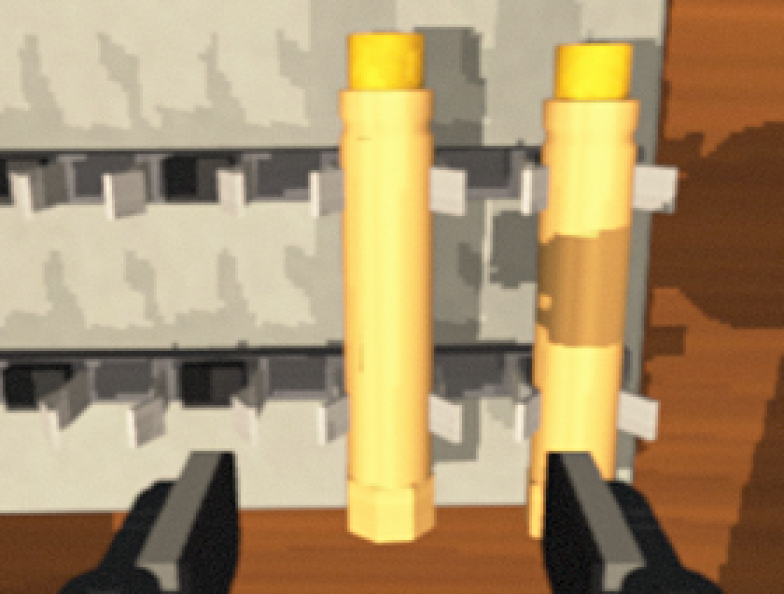

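View pics/c23.png

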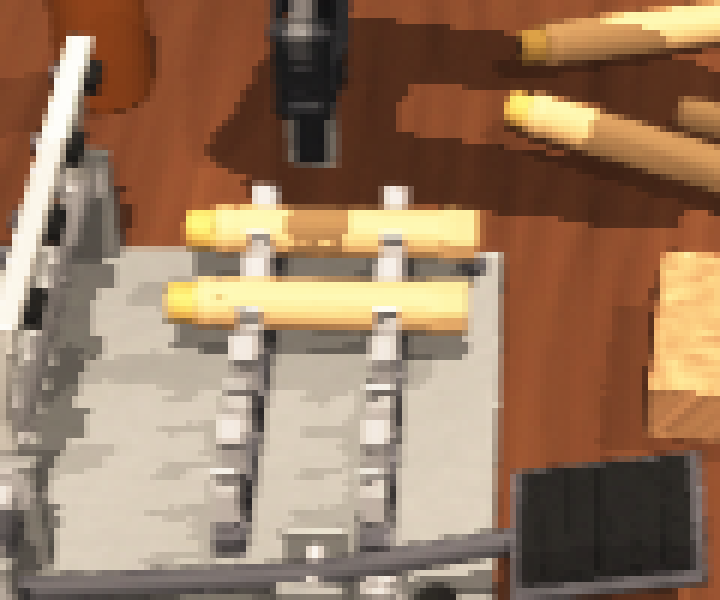

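```bash
cat > chk.py <<'E'
E
python3 - <<'E'
from h import *
import pickle
s=pickle.load(open('w19.pkl','rb'))
g=lambda u,v,z: ray(s,140+u/2.8-.3,90+v/2.7-.3,z)[:2].round(1)
print('tip3',g(386,34,55.5),'butt',g(390,532,58),'tip4',g(595,44,55.5))
print('n3 rear',g(314,190,65),g(462,190,65),'front',g(325,420,65),g(458,418,65),'n4 rear',g(525,187,65),g(675,188,65))
E
```

```text
tip3 [659.5 -75.3] butt [509.8 -80.2] tip4 [ 658.4 -130.5]
n3 rear [618.  -57.2] [619.  -96.3] front [550.3 -60.6] [551.7 -98.4] n4 rear [ 620.2 -113. ] [ 620.9 -153. ]
```

```bash
python3 - <<'E'
from h import *
import pickle
s=r.snapshot('side')
pickle.dump(s,open('s20.pkl','wb'))
im=cv2.imread('pics/s19.png').astype(int); im17=cv2.imread('pics/s17.png').astype(int)
def band(im,u,lo,hi):
    c=im[lo:hi,u]; m=(c[:,2]-c[:,0]>60)
    i=np.flatnonzero(m); return (lo+i.min(),lo+i.max()) if len(i) else None
for (nx,ny) in [(584.8,-77.5),(585.5,-133.5)]:
  for d in (55,48,0,-50,-60):
    a=np.radians(1.5); P=np.array([nx+d*np.cos(a),ny+d*np.sin(a),45.])
    u,v=proj(s,P); 
    # silhouette: perpendicular offset
    c=-s['R'].T@s['t']; w=c-P; ax=np.array([np.cos(a),np.sin(a),0]); n=np.cross(ax,w); n/=np.linalg.norm(n)
    e=[proj(s,P+n*13)[1],proj(s,P-n*13)[1]]
    print(ny,d,round(u),'exp',np.round(sorted(e),1),'s19',band(im,round(u),int(v)-9,int(v)+9),'s17',band(im17,round(u),int(v)-9,int(v)+9))
E
```

```text
-77.5 55 235 exp [206.4 215. ] s19 (np.int64(201), np.int64(213)) s17 (np.int64(201), np.int64(215))
-77.5 48 238 exp [206.4 215. ] s19 (np.int64(201), np.int64(214)) s17 (np.int64(201), np.int64(215))
-77.5 0 253 exp [206.7 215.4] s19 (np.int64(202), np.int64(214)) s17 (np.int64(202), np.int64(215))
-77.5 -50 270 exp [207.1 215.7] s19 (np.int64(202), np.int64(214)) s17 (np.int64(202), np.int64(216))
-77.5 -60 273 exp [207.1 215.8] s19 (np.int64(202), np.int64(215)) s17 (np.int64(202), np.int64(216))
-133.5 55 238 exp [194.4 202.7] s19 (np.int64(189), np.int64(206)) s17 (np.int64(194), np.int64(201))
-133.5 48 240 exp [194.5 202.8] s19 (np.int64(189), np.int64(206)) s17 None
-133.5 0 255 exp [194.8 203.1] s19 (np.int64(194), np.int64(206)) s17 (np.int64(194), np.int64(202))
-133.5 -50 271 exp [195.1 203.4] s19 (np.int64(194), np.int64(207)) s17 (np.int64(194), np.int64(207))
-133.5 -60 274 exp [195.1 203.5] s19 (np.int64(194), np.int64(207)) s17 (np.int64(194), np.int64(202))
```

```bash
python3 go.py 586 -78.5 35 1.5; python3 go.py 586 -78.5 20 1.5
```

```text
at [580.2 -76.1 124.4] [179.07  -1.46   1.52] t 24.6 F [ 0.3 -0.1 -0.6] gap 51.5
shift 0.0034 0.0011 0.0896 turn 0.000 rows 1.8
at [580.2 -76.1 124.4] [179.07  -1.46   1.52] t 24.6 F [ 0.3 -0.1 -0.6] gap 51.5
shift 0.0031 0.0009 0.1046 turn 0.000 rows 2.1
```

```bash
python3 -m jog '[[0.0034,0.001,0.03,0,0.1],[0.0034,0.001,0.06,0,0],[0.0034,0.001,0.08,0,0],[0.0034,0.001,0.088,0,0],[0.0034,0.001,0.094,0,0],[0.0034,0.001,0.1,0,0],[0.0034,0.001,0.1,0,0],[0.003,0.001,0.103,0,0],[0.003,0.001,0.106,0,0],[0.003,0.001,0.109,0,0],[0.003,0.001,0.109,0,0]]' 60;python3 go.py 586 -78.5 20 1.5
```

```text
time: 25.7
tool_pos: [587.1, -79.3, 18.9]
tcp_rot: [179.0, -1.6, 1.5]
ft_force: [-11.3, -0.0, 21.6]
finger_gap: 0.1
at [587.1 -79.3  18.9] [179.    -1.57   1.52] t 25.7 F [-11.3  -0.   21.6] gap 0.1
shift -0.0011 -0.0008 -0.0012 turn 0.000 rows 0.0
```

```bash
python3 -m jog '[[0,0,0.003,0,0],[0,0,0.006,0,0],[0,0,0.006,0,0]]' 60;python3 - <<'E'
from h import *
import pickle
s=snap('side','s21')
i=cv2.imread('pics/s21.png'); cv2.imwrite('pics/c24.png',cv2.resize(i[160:260,200:320],None,fx=6,fy=6,interpolation=3))
for u in (228,235,240,262,272): print(u,i[197:220,u,0].tolist())
E
```

```text
time: 26.0
tool_pos: [588.2, -80.1, 18.5]
tcp_rot: [178.9, -1.6, 1.5]
ft_force: [-24.0, 2.5, 43.7]
finger_gap: 0.1
228 [48, 48, 48, 52, 147, 176, 176, 176, 177, 159, 153, 108, 117, 120, 113, 97, 83, 68, 160, 159, 112, 161, 162]
235 [120, 112, 116, 93, 74, 102, 100, 102, 104, 157, 140, 149, 161, 150, 161, 149, 126, 98, 74, 99, 81, 84, 163]
240 [129, 187, 151, 122, 90, 85, 198, 197, 195, 194, 126, 156, 165, 212, 80, 119, 192, 173, 173, 218, 218, 218, 217]
262 [98, 94, 84, 121, 102, 70, 111, 140, 141, 140, 147, 162, 175, 201, 184, 120, 163, 157, 135, 202, 210, 209, 209]
272 [181, 181, 159, 137, 111, 76, 86, 104, 104, 104, 122, 163, 173, 181, 181, 180, 85, 113, 113, 61, 104, 105, 102]
```

View pics/c24.png

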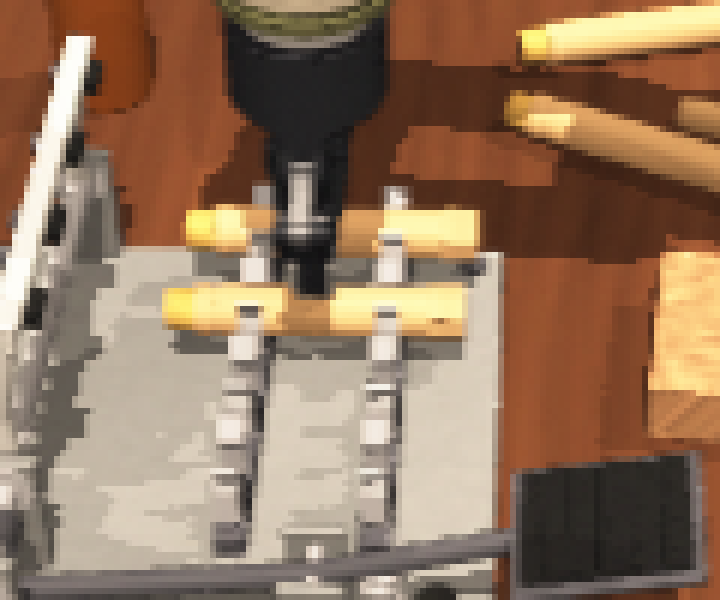

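```bash
python3 -m jog '[[0,0,-0.03,0,0],[0,0,-0.05,0,0],[0,0,-0.05,0,0],[0,0,-0.05,0,0],[0,0,-0.05,0,0]]' 60;python3 go.py 588 -134.8 22 1.5
```

```text
time: 26.55
tool_pos: [585.9, -79.0, 67.1]
tcp_rot: [178.9, -1.5, 1.5]
ft_force: [0.4, -0.7, 0.6]
finger_gap: 0.2
at [585.9 -79.   67.1] [178.94  -1.54   1.54] t 26.6 F [ 0.4 -0.7  0.6] gap 0.2
shift -0.0006 0.0550 0.0462 turn 0.001 rows 1.4
```

```bash
python3 -m jog '[[0,0.055,0,0,0],[0,0.055,0,0,0],[0,0.055,0.02,0,0],[0,0.055,0.035,0,0],[0,0.055,0.042,0,0],[0,0.055,0.045,0,0],[0,0.055,0.048,0,0],[0,0.055,0.052,0,0],[0,0.055,0.056,0,0],[0,0.055,0.056,0,0]]' 60;python3 -m jog '[[0,0,-0.03,0,0],[0,0,-0.08,0,0],[0,0,-0.08,0,0.5],[0,0,-0.08,0,0.7],[0,0,-0.08,0,0.7]]' 60;python3 go.py 431 -263 50 -22.8
```

```text
time: 27.55
tool_pos: [589.7, -136.2, 18.5]
tcp_rot: [178.8, -1.6, 1.6]
ft_force: [-26.0, 2.4, 45.3]
finger_gap: 0.2
time: 28.05
tool_pos: [587.1, -134.3, 97.9]
tcp_rot: [178.8, -1.6, 1.6]
ft_force: [-0.2, 0.3, -0.9]
finger_gap: 43.2
at [ 587.1 -134.3   97.9] [178.81  -1.57   1.58] t 28.1 F [-0.2  0.3 -0.9] gap 43.2
shift -0.1608 0.1234 0.0461 turn 0.426 rows 4.2
```

```bash
python3 go.py 439 -266.5 75 -22.8; python3 -m jog '[[-0.154,0.127,0.021,0.426,0.65],[-0.154,0.127,0.021,0.426,0.65],[-0.154,0.127,0.021,0.426,0.65],[-0.154,0.127,0.021,0.426,0.65],[-0.154,0.127,0.021,0.426,0.65],[-0.154,0.127,0.021,0.426,0.65],[-0.154,0.127,0.021,0.426,0.65],[-0.154,0.127,0.021,0.426,0.65]]'; python3 - <<'E'
from h import *
import pickle
s=snap('wrist','w22');pickle.dump(s,open('w22.pkl','wb'))
E
python3 go.py 439 -266.5 75 -22.8
```

```text
at [ 587.1 -134.3   97.9] [178.81  -1.57   1.58] t 28.1 F [-0.2  0.3 -0.9] gap 43.2
shift -0.1523 0.1276 0.0214 turn 0.426 rows 4.0
time: 28.85
tool_pos: [438.0, -265.0, 75.1]
tcp_rot: [179.6, -1.9, -22.7]
ft_force: [-0.3, 0.6, 0.4]
finger_gap: 55.4
at [ 438.  -265.    75.2] [179.58  -1.9  -22.72] t 28.9 F [-0.5 -0.2  0.4] gap 55.7
shift 0.0015 0.0010 0.0002 turn 0.001 rows 0.0
```

View pics/w22.png

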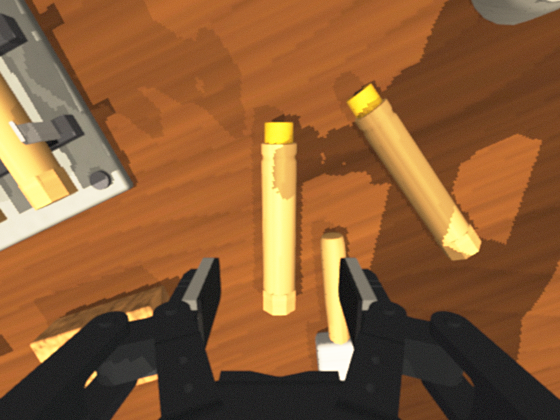

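```bash
python3 - <<'E'
from h import *
import pickle
s=pickle.load(open('w22.pkl','rb'))
a=ray(s,279,123,23);b=ray(s,279,308,26);print(a,b,np.hypot(*(a-b)[:2]))
d=(a-b)[:2];d/=np.hypot(*d);n=np.array([-d[1],d[0]]);m=a[:2]-75*d;print('mid',m,(a+b)[:2]/2,np.degrees(np.arctan2(d[1],d[0])))
for z in (10,18):
  for u,v in [(322,236),(345,236),(334,232)]:
    q=ray(s,u,v,z)[:2]-m; print(z,u,v,(q@d).round(1),(q@n).round(1))
E
```

```text
[ 497.75335828 -291.66515227   23.        ] [ 364.74648195 -235.93034006   26.        ] 144.21233804158587
mid [ 428.58094307 -262.67934584] [ 431.24992011 -263.79774616] -22.73549091427614
10 322 236 -13.7 -34.8
10 345 236 -13.7 -53.4
10 334 232 -10.3 -44.4
18 322 236 -10.7 -33.6
18 345 236 -10.7 -51.6
18 334 232 -7.4 -42.9
```

```bash
python3 -m jog '[[0.003,0.0006,0,0,0.6],[0.003,0.0006,0.05,0,0.6],[0.003,0.0006,0.09,0,0.6],[0.003,0.0006,0.109,0,0.6],[0.003,0.0006,0.109,0,0.6],[0.003,0.0006,0.109,0,0.6],[0.003,0.0006,0.109,0,0.3],[0.003,0.0006,0.109,0,0.1],[0.003,0.0006,0.109,0,0.1],[0.003,0.0006,0.109,0,0.1]]' 50; python3 go.py 441 -267 80 -22.8;python3 - <<'E'
from h import *
import pickle
s=snap('wrist','w23')
E
```

```text
time: 29.9
tool_pos: [445.4, -270.0, -31.4]
tcp_rot: [179.5, -2.1, -22.7]
ft_force: [0.1, 1.2, 6.6]
finger_gap: 23.9
at [ 445.4 -270.   -31.4] [179.54  -2.13 -22.72] t 29.9 F [0.1 1.2 6.6] gap 23.9
shift -0.0011 -0.0001 -0.1115 turn 0.001 rows 2.2
```

View pics/w23.png

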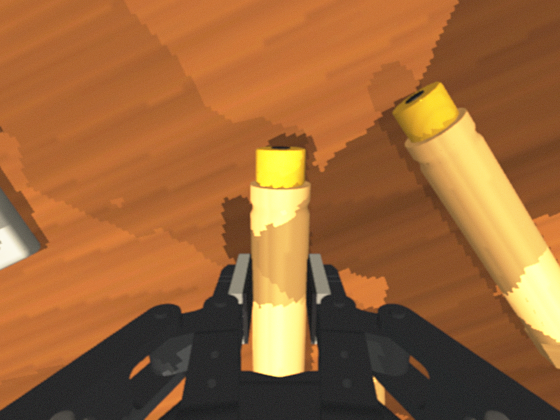

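```bash
python3 -m jog '[[0,0,0,0,0.1],[0,0,0,0,0.1],[0,0,-0.05,0,0.1],[0,0,-0.1,0,0.1],[0,0,-0.15,0,0.1],[0,0,-0.19,0,0.1],[0,0,-0.19,0,0.1],[0,0,-0.19,0,0.1],[0,0,-0.19,0,0.1]]' 110; python3 - <<'E'
from h import *
import pickle
s=snap('wrist','w24');pickle.dump(s,open('w24.pkl','wb'))
E
python3 go.py 597 -22.5 90 1.5
```

```text
time: 30.85
tool_pos: [438.6, -265.2, 156.8]
tcp_rot: [179.6, -2.0, -22.7]
ft_force: [0.0, -0.7, -1.2]
finger_gap: 22.0
at [ 438.4 -265.   156.3] [179.58  -1.94 -22.73] t 30.9 F [ 0.5 -0.5 -2. ] gap 22.1
shift 0.0504 -0.2855 0.0660 turn -0.423 rows 5.9
```

View pics/w24.png

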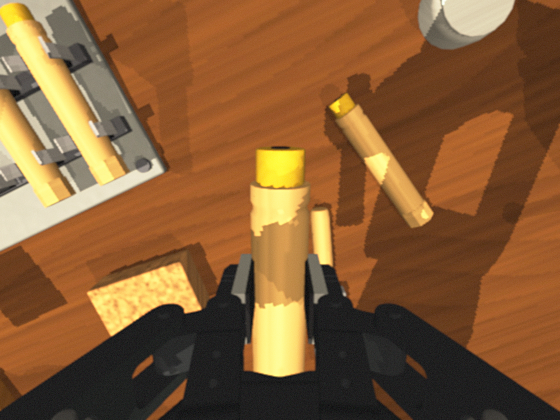

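```bash
python3 - <<'E'
from h import *
import pickle
from scipy.spatial.transform import Rotation as Ro
s=pickle.load(open('w24.pkl','rb')); st=r.sense()
a=ray(s,281,150,211); print(a-st['tool_pos'], Ro.from_euler('xyz',st['tcp_rot'],degrees=True).as_matrix().T@(a-st['tool_pos']))
E
```

```text
[ 52.63852835 -23.69183179  54.67896892] [ 59.51834191   1.89703457 -52.6865774 ]
```

```bash
python3 go.py 600.6 -20.2 80 1.5
```

```text
at [ 438.4 -265.   156.3] [179.58  -1.94 -22.73] t 30.9 F [ 0.5 -0.5 -2. ] gap 22.1
shift 0.0524 -0.2891 0.0760 turn -0.423 rows 6.1
```

```bash
python3 -m jog '[[0.0524,-0.289,0,-0.423,0.1],[0.0524,-0.289,0,-0.423,0.1],[0.0524,-0.289,0,-0.423,0.1],[0.0524,-0.289,0,-0.423,0.1],[0.0524,-0.289,0,-0.423,0.1],[0.0524,-0.289,0,-0.423,0.1],[0.0524,-0.289,0.04,-0.423,0.1],[0.0524,-0.289,0.076,-0.423,0.1],[0.0524,-0.289,0.076,-0.423,0.1],[0.0524,-0.289,0.076,-0.423,0.1],[0.0524,-0.289,0.076,-0.423,0.1]]'; python3 - <<'E'
from h import *
import pickle
s=snap('wrist','w25');pickle.dump(s,open('w25.pkl','wb'))
i=cv2.imread('pics/w25.png'); cv2.imwrite('pics/c25.png',cv2.resize(i[90:310,140:420],None,fx=2.8,fy=2.7,interpolation=3))
E
python3 go.py 600.6 -20.2 80 1.5
```

```text
time: 32.0
tool_pos: [601.5, -20.7, 81.9]
tcp_rot: [178.8, -1.7, 1.5]
ft_force: [0.7, -0.4, 0.0]
finger_gap: 21.7
at [602.  -20.8  82.5] [178.8   -1.79   1.48] t 32.0 F [ 0.4 -0.2  0.1] gap 22.1
shift -0.0015 -0.0007 0.0025 turn -0.000 rows 0.1
```

View pics/c25.png

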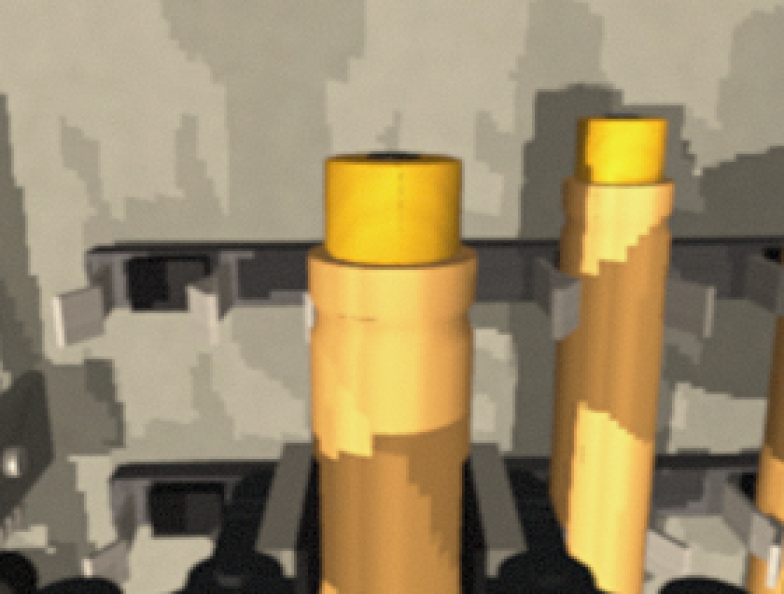

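```bash
python3 - <<'E'
from h import *
import pickle
s=pickle.load(open('w25.pkl','rb'))
g=lambda u,v,z: ray(s,140+u/2.8-.3,90+v/2.7-.3,z)[:2].round(1)
print('held tip',g(393,156,137.5),'barrel',g(391,400,139))
print('tip3',g(622,119,55.5),'n1 rear',g(58,318,65),g(216,310,65),'n3 rear',g(552,302,65),g(712,302,65))
E
```

```text
held tip [659.9 -19.3] barrel [623.2 -20. ]
tip3 [661.8 -72.8] n1 rear [613.8  53.1] [616.5  17.6] n3 rear [619.9 -58.3] [620.6 -94.8]
```

```bash
python3 go.py 601.2 -20.9 12 1.5;python3 go.py 601.2 -20.9 -4 1.5
```

```text
at [602.  -20.8  82.5] [178.8   -1.79   1.48] t 32.0 F [ 0.4 -0.2  0.1] gap 22.1
shift -0.0031 -0.0014 0.0704 turn -0.000 rows 1.4
at [602.  -20.8  82.5] [178.8   -1.79   1.48] t 32.0 F [ 0.4 -0.2  0.1] gap 22.1
shift -0.0035 -0.0017 0.0864 turn -0.000 rows 1.7
```

```bash
python3 -m jog '[[-0.0017,-0.001,0.03,0,0.1],[-0.0025,-0.0012,0.05,0,0.1],[-0.0028,-0.0013,0.058,0,0.1],[-0.003,-0.0014,0.063,0,0.1],[-0.003,-0.0014,0.067,0,0.1],[-0.0031,-0.0015,0.071,0,0.1],[-0.0032,-0.0015,0.075,0,0.1],[-0.0033,-0.0016,0.079,0,0.1],[-0.0034,-0.0017,0.083,0,0.1],[-0.0035,-0.0017,0.086,0,0.1],[-0.0035,-0.0017,0.086,0,0.1]]' 120; python3 go.py 601 -21 0.6 1.5; python3 - <<'E'
from h import *
s=snap('side','s26')
i=cv2.imread('pics/s26.png'); cv2.imwrite('pics/c26.png',cv2.resize(i[160:260,200:320],None,fx=6,fy=6,interpolation=3))
E
```

```text
time: 33.15
tool_pos: [601.3, -21.4, -0.1]
tcp_rot: [178.8, -1.8, 1.5]
ft_force: [-16.4, -2.0, 18.8]
finger_gap: 22.2
at [ 6.013e+02 -2.140e+01 -1.000e-01] [178.75  -1.76   1.51] t 33.1 F [-16.4  -2.   18.8] gap 22.2
shift -0.0003 -0.0004 -0.0008 turn 0.000 rows 0.0
```

View pics/c26.png

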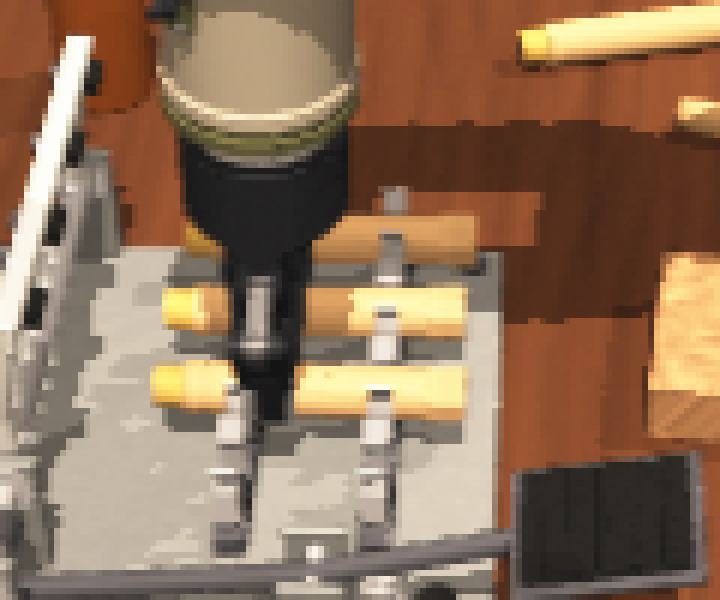

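```bash
python3 -m jog '[[0,0,0.003,0,0.1],[0,0,0.003,0,0.5],[0,0,0.003,0,0.5],[0,0,0.003,0,0.5],[0,0,-0.03,0,0.5],[0,0,-0.07,0,0.5],[0,0,-0.07,0,0.5],[0,0,-0.07,0,0.2],[0,0,-0.07,0,0],[0,0,-0.07,0,0]]' 60; python3 go.py 574 -22.5 26 1.5;python3 go.py 574 -22.5 12 1.5
```

```text
time: 34.2
tool_pos: [598.1, -19.9, 68.3]
tcp_rot: [178.8, -1.6, 1.5]
ft_force: [-0.4, -0.9, 0.1]
finger_gap: 0.4
at [598.1 -19.9  68.3] [178.77  -1.63   1.5 ] t 34.2 F [-0.4 -0.9  0.1] gap 0.4
shift -0.0253 0.0011 0.0416 turn -0.000 rows 1.0
at [598.1 -19.9  68.3] [178.77  -1.63   1.5 ] t 34.2 F [-0.4 -0.9  0.1] gap 0.4
shift -0.0257 0.0008 0.0556 turn -0.000 rows 1.2
```

```bash
python3 -m jog '[[-0.0253,0.001,0,0,0],[-0.0253,0.001,0.02,0,0],[-0.0253,0.001,0.036,0,0],[-0.0253,0.001,0.042,0,0],[-0.0255,0.001,0.046,0,0],[-0.0257,0.001,0.05,0,0],[-0.0257,0.001,0.054,0,0],[-0.0257,0.001,0.058,0,0],[-0.0257,0.001,0.058,0,0]]' 60;python3 -m jog '[[0,0,-0.02,0,0],[0.013,0,-0.02,0,0],[0.026,0,-0.02,0,0],[0.026,0,-0.02,0,0],[0.026,0,-0.006,0,0],[0.026,0,0,0,0],[0.026,0,0.003,0,0],[0.026,0,0.006,0,0],[0.026,0,0.006,0,0]]' 60;python3 -m jog '[[0,0,-0.05,0,0],[-0.02,0,-0.12,0,0],[-0.02,0,-0.12,0,0.6],[-0.02,0,-0.12,0,0.6],[-0.02,0,-0.12,0,0.6],[-0.02,0,-0.12,0,0.6]]' 60;python3 - <<'E'
from h import *
import pickle
s=snap('wrist','w27');pickle.dump(s,open('w27.pkl','wb'))
i=cv2.imread('pics/w27.png'); cv2.imwrite('pics/c27.png',cv2.resize(i[90:310,140:420],None,fx=2.8,fy=2.7,interpolation=3))
s=snap('side','s27')
i=cv2.imread('pics/s27.png'); cv2.imwrite('pics/c28.png',cv2.resize(i[160:260,200:320],None,fx=6,fy=6,interpolation=3))
E
```

```text
time: 35.1
tool_pos: [575.7, -23.3, 18.2]
tcp_rot: [178.7, -1.7, 1.5]
ft_force: [-38.0, 1.7, 67.6]
finger_gap: 0.1
time: 36.0
tool_pos: [601.7, -23.2, 18.3]
tcp_rot: [178.6, -1.7, 1.5]
ft_force: [-28.0, 0.9, 54.1]
finger_gap: 0.1
time: 36.6
tool_pos: [576.6, -20.8, 135.1]
tcp_rot: [178.7, -1.5, 1.5]
ft_force: [-0.7, 0.5, 0.3]
finger_gap: 50.9
```

View pics/c27.png

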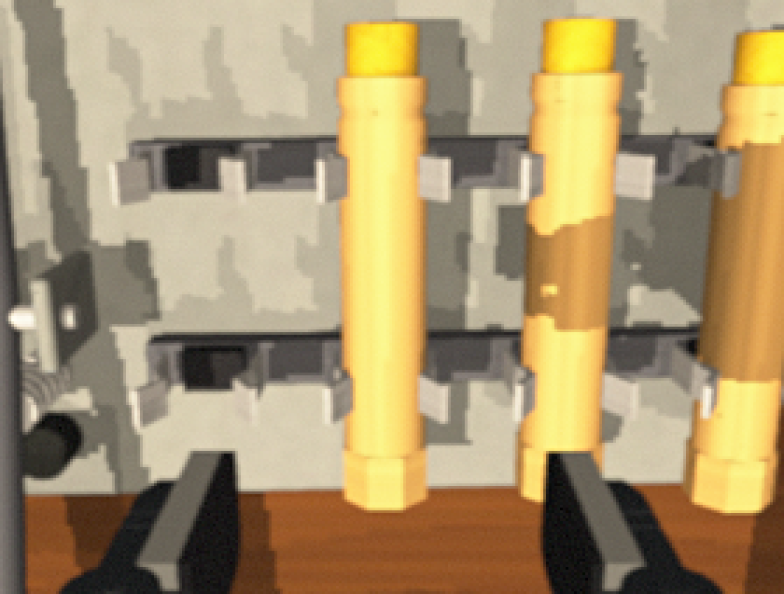

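View pics/c28.png

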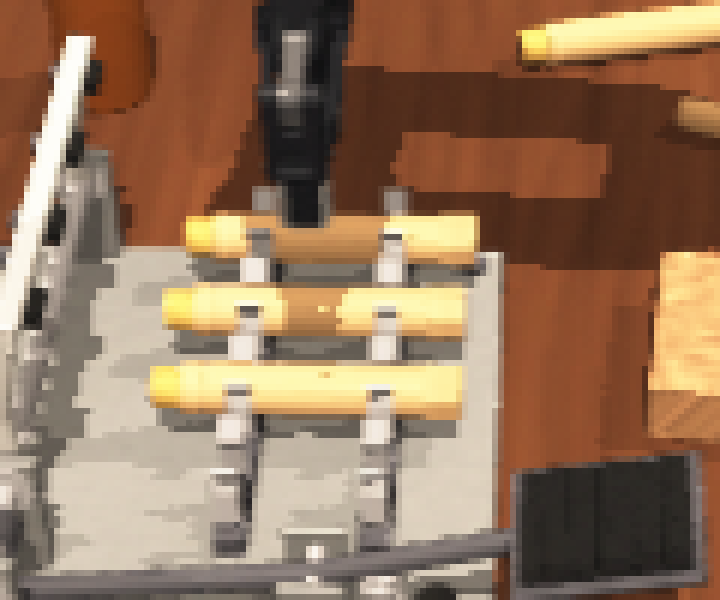

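```bash
python3 - <<'E'
from h import *
import pickle
s=pickle.load(open('w27.pkl','rb'))
g=lambda u,v,z: ray(s,140+u/2.8-.3,90+v/2.7-.3,z)[:2].round(1)
print('tip2',g(382,25,55.5),'butt',g(386,498,58),'tip3',g(580,20,55.5),'tip4',g(765,32,55.5),'butt4',g(733,502,58))
print('n2 rear',g(320,180,65),g(450,177,65),'front',g(335,400,65),g(445,400,65),'n3 rear',g(523,176,65),g(654,175,65),'front',g(517,398,65),g(637,398,65))
E
```

```text
tip2 [658.1 -19.4] butt [512.3 -24.1] tip3 [660.9 -73.3] tip4 [ 659.1 -124.7] butt4 [ 512.3 -133.9]
n2 rear [615.4  -3.3] [617.1 -38.9] front [548.7  -8.1] [549.2 -40.5] n3 rear [617.8 -59. ] [619.  -95.3] front [550.2 -61.7] [550.9 -97.4]
```

```bash
python3 go.py 424 -370 90 14.9
```

```text
at [576.7 -20.8 135. ] [178.66  -1.46   1.54] t 36.7 F [-0.2  1.2 -0. ] gap 51.2
shift -0.1631 0.3439 0.0489 turn -0.233 rows 7.7
```

```bash
python3 -m jog '[[-0.163,0.344,0,-0.233,1],[-0.163,0.344,0,-0.233,1],[-0.163,0.344,0,-0.233,1],[-0.163,0.344,0,-0.233,1],[-0.163,0.344,0,-0.233,1],[-0.163,0.344,0.02,-0.233,1],[-0.163,0.344,0.049,-0.233,1],[-0.163,0.344,0.049,-0.233,1],[-0.163,0.344,0.049,-0.233,1],[-0.163,0.344,0.049,-0.233,1],[-0.163,0.344,0.049,-0.233,1]]' 50; python3 - <<'E'
from h import *
import pickle
s=snap('wrist','w28');pickle.dump(s,open('w28.pkl','wb'))
E
python3 go.py 424 -370 90 14.9
```

```text
time: 37.8
tool_pos: [424.3, -369.3, 89.5]
tcp_rot: [178.4, -1.1, 14.9]
ft_force: [0.7, -0.2, 0.4]
finger_gap: 85.6
at [ 424.8 -369.3   90.1] [178.37  -1.13  14.95] t 37.9 F [ 0.5 -0.  -0.6] gap 85.7
shift -0.0010 0.0005 0.0001 turn 0.001 rows 0.0
```

View pics/w28.png

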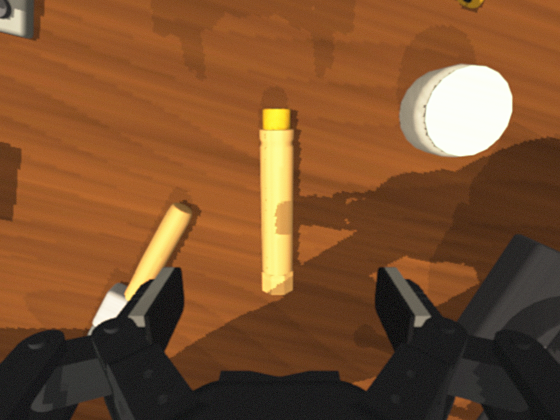

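```bash
python3 - <<'E'
from h import *
import pickle
s=pickle.load(open('w28.pkl','rb'))
a=ray(s,276,110,23);b=ray(s,278,290,26);print(a,b,np.hypot(*(a-b)[:2]))
d=(a-b)[:2];d/=np.hypot(*d);n=np.array([-d[1],d[0]]);m=a[:2]-75*d;print('mid',m,(a+b)[:2]/2,np.degrees(np.arctan2(d[1],d[0])))
for u,v in [(172,208),(192,208)]:
    q=ray(s,u,v,15)[:2]-m; print(u,v,(q@d).round(1),(q@n).round(1))
from scipy.spatial.transform import Rotation as Ro
R=Ro.from_euler('xyz',r.sense()['tcp_rot'],degrees=True).as_matrix(); print(R[:,2])
E
```

```text
[ 494.73250169 -351.14995168   23.        ] [ 354.18029323 -389.84206512   26.        ] 145.7806672582606
mid [ 422.42239478 -371.0559417 ] [ 424.45639746 -370.4960084 ] 15.391506665945752
172 208 -0.4 84.9
192 208 -0.6 68.8
[ 0.02634879 -0.02240649 -0.99940167]
```

```bash
python3 go.py 424.4 -371.3 -36 15.1
```

```text
at [ 424.8 -369.3   90.1] [178.37  -1.13  14.95] t 37.9 F [ 0.5 -0.  -0.6] gap 85.7
shift -0.0034 -0.0018 0.1260 turn -0.003 rows 2.5
```

```bash
python3 -m jog '[[-0.0034,-0.0018,0.03,0,0.65],[-0.0034,-0.0018,0.08,0,0.65],[-0.0034,-0.0018,0.11,0,0.65],[-0.0034,-0.0018,0.126,0,0.65],[-0.0034,-0.0018,0.126,0,0.65],[-0.0034,-0.0018,0.126,0,0.5],[-0.0034,-0.0018,0.126,0,0.3],[-0.0034,-0.0018,0.126,0,0.1],[-0.0034,-0.0018,0.126,0,0.1],[-0.0034,-0.0018,0.126,0,0.1]]' 50; python3 go.py 424.4 -371.3 150 15;python3 -m jog '[[0,0,0,0,0.1],[0,0,0,0,0.1],[0,0,-0.05,0,0.1],[0,0,-0.1,0,0.1],[0,0,-0.15,0,0.1],[0,0,-0.19,0,0.1],[0,0,-0.19,0,0.1],[0,0,-0.19,0,0.1],[0,0,-0.19,0,0.1]]' 110; python3 - <<'E'
from h import *
import pickle
s=snap('wrist','w29');pickle.dump(s,open('w29.pkl','wb'))
E
```

```text
time: 38.85
tool_pos: [426.1, -372.8, -33.2]
tcp_rot: [178.2, -1.3, 15.0]
ft_force: [0.5, 1.1, 7.6]
finger_gap: 24.2
at [ 426.1 -372.8  -33.2] [178.16  -1.27  14.95] t 38.9 F [0.5 1.1 7.6] gap 24.2
shift 0.0028 0.0040 -0.1831 turn -0.001 rows 3.7
time: 39.75
tool_pos: [419.7, -367.2, 154.9]
tcp_rot: [178.3, -1.2, 14.9]
ft_force: [0.7, 0.2, -1.9]
finger_gap: 22.3
```

View pics/w29.png

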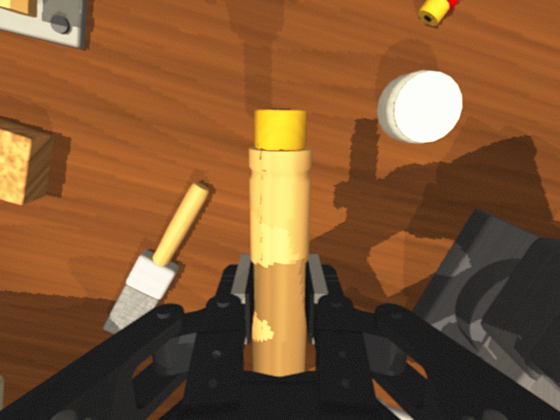

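```bash
python3 - <<'E'
from h import *
import pickle
s=pickle.load(open('w29.pkl','rb')); p=r.sense()['tool_pos']; a=ray(s,280,110,211.5)-p; y=np.radians(14.9)
print(a[0]*np.cos(y)+a[1]*np.sin(y)-75, -a[0]*np.sin(y)+a[1]*np.cos(y))
E
python3 go.py 584 34.5 80 1.5
```

```text
-2.221011379146063 0.3474613707413745
at [ 419.5 -367.   154.4] [178.34  -1.16  14.94] t 39.8 F [-0.3  0.3 -2. ] gap 22.7
shift 0.2609 -0.3477 0.0696 turn 0.235 rows 8.8
```

```bash
python3 -m jog '[[0.261,-0.348,0,0.235,0.1],[0.261,-0.348,0,0.235,0.1],[0.261,-0.348,0,0.235,0.1],[0.261,-0.348,0,0.235,0.1],[0.261,-0.348,0,0.235,0.1],[0.261,-0.348,0,0.235,0.1],[0.261,-0.348,0,0.235,0.1],[0.261,-0.348,0,0.235,0.1],[0.261,-0.348,0,0.235,0.1],[0.261,-0.348,0.04,0.235,0.1],[0.261,-0.348,0.07,0.235,0.1],[0.261,-0.348,0.07,0.235,0.1],[0.261,-0.348,0.07,0.235,0.1],[0.261,-0.348,0.07,0.235,0.1],[0.261,-0.348,0.07,0.235,0.1]]'; python3 - <<'E'
from h import *
import pickle
s=snap('wrist','w30');pickle.dump(s,open('w30.pkl','wb'))
i=cv2.imread('pics/w30.png'); cv2.imwrite('pics/c30.png',cv2.resize(i[90:310,140:420],None,fx=2.8,fy=2.7,interpolation=3))
E
python3 go.py 584 34.5 80 1.5
```

```text
time: 41.3
tool_pos: [585.5, 34.5, 81.9]
tcp_rot: [178.6, -1.7, 1.4]
ft_force: [0.6, 0.2, -0.0]
finger_gap: 22.1
at [585.4  34.5  81.7] [178.65  -1.71   1.45] t 41.4 F [-0.3 -0.3 -0.9] gap 22.4
shift -0.0015 -0.0001 0.0017 turn -0.001 rows 0.0
```

View pics/c30.png

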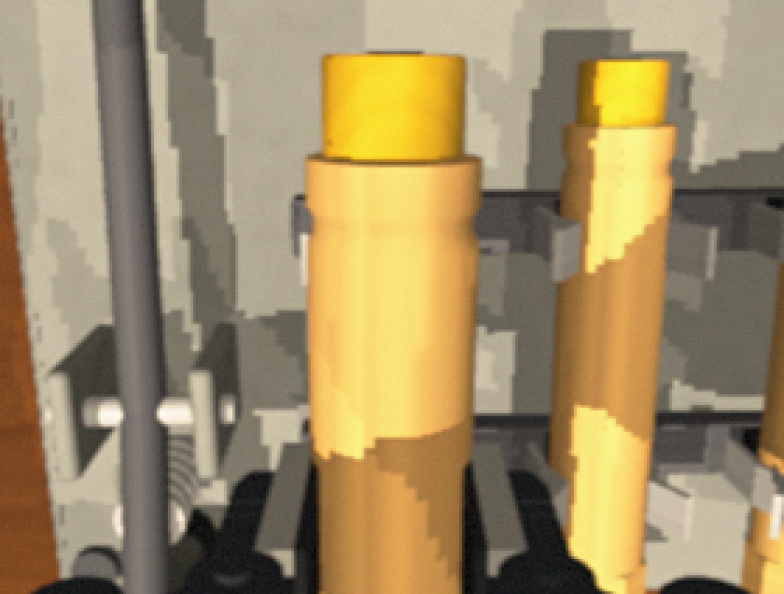

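```bash
python3 - <<'E'
from h import *
import pickle
s=pickle.load(open('w30.pkl','rb'))
g=lambda u,v,z: ray(s,140+u/2.8-.3,90+v/2.7-.3,z)[:2].round(1)
print('held tip',g(395,54,138.5),'barrel',g(392,300,140))
print('tip2',g(625,61,55.5),'n2 rear',g(552,250,65),g(714,250,65))
E
python3 go.py 584 34.6 12 1.5;python3 go.py 584 34.6 -5 1.5
```

```text
held tip [657.9  36. ] barrel [623.2  35.6]
tip2 [658.7 -17.3] n2 rear [616.2  -2.3] [617.  -38.8]
at [585.4  34.5  81.7] [178.65  -1.71   1.45] t 41.4 F [-0.3 -0.3 -0.9] gap 22.4
shift -0.0035 -0.0018 0.0697 turn -0.001 rows 1.4
at [585.4  34.5  81.7] [178.65  -1.71   1.45] t 41.4 F [-0.3 -0.3 -0.9] gap 22.4
shift -0.0040 -0.0022 0.0866 turn -0.001 rows 1.7
```

```bash
python3 -m jog '[[-0.002,-0.001,0.03,0,0.1],[-0.003,-0.0014,0.05,0,0.1],[-0.0033,-0.0015,0.058,0,0.1],[-0.0034,-0.0016,0.063,0,0.1],[-0.0035,-0.0017,0.067,0,0.1],[-0.0035,-0.0018,0.071,0,0.1],[-0.0036,-0.0019,0.075,0,0.1],[-0.0037,-0.002,0.079,0,0.1],[-0.0038,-0.0021,0.083,0,0.1],[-0.004,-0.0022,0.086,0,0.1],[-0.004,-0.0022,0.089,0,0.1],[-0.004,-0.0022,0.089,0,0.1]]' 120; python3 - <<'E'
from h import *
s=snap('side','s31')
i=cv2.imread('pics/s31.png'); cv2.imwrite('pics/c31.png',cv2.resize(i[160:260,200:320],None,fx=6,fy=6,interpolation=3))
E
```

```text
time: 42.55
tool_pos: [587.9, 34.6, -0.3]
tcp_rot: [178.6, -2.1, 1.5]
ft_force: [-17.1, 0.5, 40.0]
finger_gap: 21.4
```

View pics/c31.png

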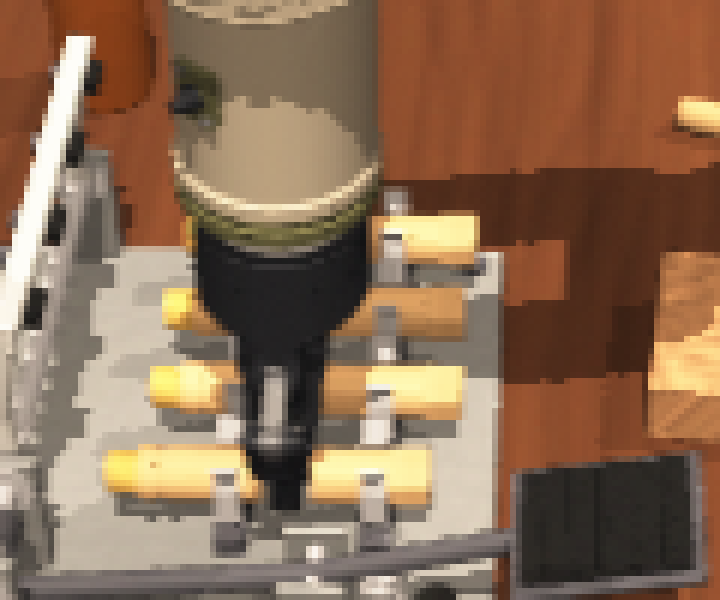

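```bash
python3 -m jog '[[0,0,0,0,0.5],[0,0,0,0,0.5],[0,0,0,0,0.5],[0,0,-0.03,0,0.5],[0,0,-0.07,0,0.5],[0,0,-0.07,0,0.5],[0,0,-0.07,0,0.2],[0,0,-0.07,0,0],[0,0,-0.07,0,0]]' 60; python3 go.py 599 33.3 26 1.5
```

```text
time: 43.5
tool_pos: [583.9, 36.2, 67.7]
tcp_rot: [178.6, -1.9, 1.5]
ft_force: [-0.1, -0.1, -0.3]
finger_gap: 0.3
at [583.9  36.2  67.7] [178.63  -1.9    1.46] t 43.5 F [-0.1 -0.1 -0.3] gap 0.3
shift 0.0136 0.0023 0.0422 turn -0.001 rows 0.9
```

```bash
python3 -m jog '[[0.0136,0.0023,0,0,0],[0.0136,0.0023,0.02,0,0],[0.0136,0.0023,0.036,0,0],[0.0136,0.0023,0.042,0,0],[0.0135,0.0022,0.046,0,0],[0.0135,0.0022,0.05,0,0],[0.0133,0.002,0.054,0,0],[0.0133,0.002,0.056,0,0],[0.0133,0.002,0.056,0,0]]' 60;python3 -m jog '[[0,0,-0.02,0,0],[-0.013,0,-0.02,0,0],[-0.025,0,-0.02,0,0],[-0.025,0,-0.02,0,0],[-0.025,0,-0.006,0,0],[-0.025,0,0,0,0],[-0.025,0,0.003,0,0],[-0.025,0,0.006,0,0],[-0.025,0,0.006,0,0]]' 60;python3 -m jog '[[0,0,-0.05,0,0],[0,0,-0.12,0,0],[0,0,-0.12,0,0.6],[0,0,-0.12,0,0.6],[0,0,-0.12,0,0.6],[0,0,-0.12,0,0.6]]' 60;python3 - <<'E'
from h import *
import pickle
s=snap('wrist','w32');pickle.dump(s,open('w32.pkl','wb'))
i=cv2.imread('pics/w32.png'); cv2.imwrite('pics/c32.png',cv2.resize(i[90:310,140:420],None,fx=2.8,fy=2.7,interpolation=3))
s=snap('side','s32')
i=cv2.imread('pics/s32.png'); cv2.imwrite('pics/c33.png',cv2.resize(i[160:260,200:320],None,fx=6,fy=6,interpolation=3))
E
```

```text
time: 44.4
tool_pos: [600.1, 33.3, 18.5]
tcp_rot: [178.6, -2.0, 1.5]
ft_force: [-26.9, -0.6, 45.3]
finger_gap: -0.1
time: 45.3
tool_pos: [579.5, 32.4, 18.5]
tcp_rot: [178.6, -2.4, 1.5]
ft_force: [-21.0, 0.5, 55.0]
finger_gap: 0.0
time: 45.9
tool_pos: [573.4, 35.3, 135.9]
tcp_rot: [178.6, -2.2, 1.5]
ft_force: [0.1, -0.1, -0.3]
finger_gap: 50.9
```

View pics/c32.png

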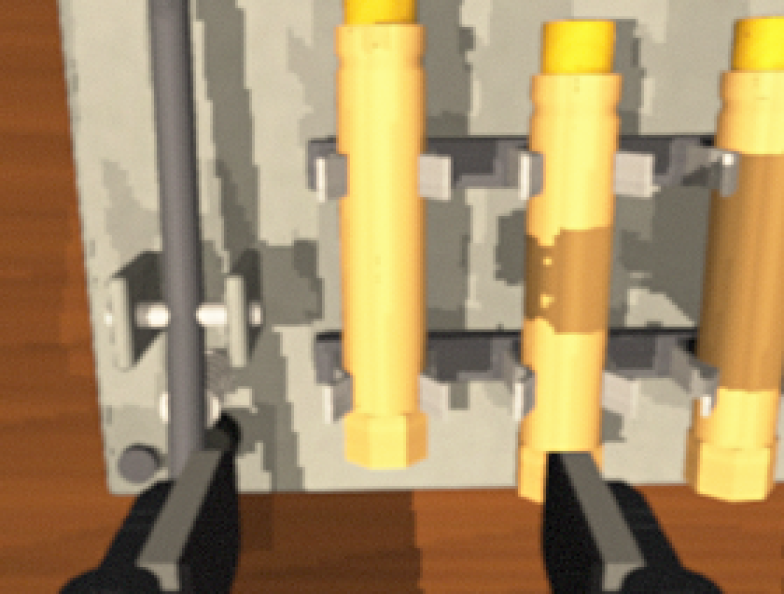

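View pics/c33.png

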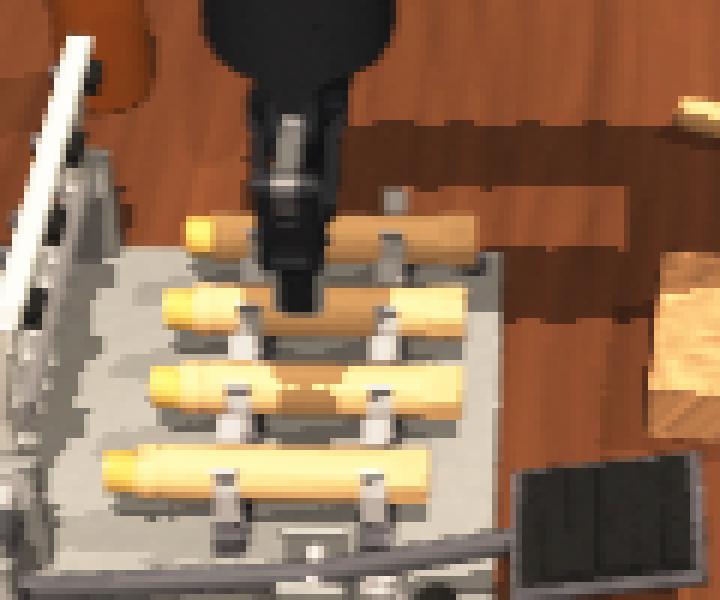

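```bash
python3 - <<'E'
from h import *
import pickle
s=pickle.load(open('w32.pkl','rb'))
g=lambda u,v,z: ray(s,140+u/2.8-.3,90+v/2.7-.3,z)[:2].round(1)
print('sh1',g(382,26,57),'butt1',g(386,456,58),'sh2',g(576,74,57),'tip2',g(580,22,55.5),'n1 rear',g(318,178,65),g(450,177,65),'front',g(332,400,65),g(446,398,65))
E
python3 go.py 592 34 -3 1.5
```

```text
sh1 [655.6  36.6] butt1 [524.8  32.3] sh2 [644.  -17.5] tip2 [658.3 -17.8] n1 rear [613.5  53.3] [614.6  17. ] front [546.2  48.9] [547.4  15.3]
at [573.2  35.3 135.8] [178.57  -2.16   1.48] t 46.0 F [-0.3  0.8 -0.1] gap 51.1
shift 0.0135 -0.0017 0.1395 turn -0.000 rows 2.8
```

```bash
python3 -m jog '[[0.012,-0.001,0.04,0,0.5],[0.012,-0.001,0.08,0,0.5],[0.012,-0.0012,0.12,0,0.5],[0.012,-0.0012,0.139,0,0.5],[0.012,-0.0012,0.139,0,0.5],[0.012,-0.0012,0.139,0,0.5]]' 60; python3 go.py 591 33.2 -3 1.5;python3 -m jog '[[0,0,0,0,0.1],[0,0,0,0,0.1],[0,0,0,0,0.1],[0,0,0,0,0.1]]' 110; python3 -m jog '[[-0.003,0,0,0,0.1],[-0.006,0,0,0,0.1],[-0.009,0,0,0,0.1],[-0.012,0,0,0,0.1],[-0.015,0,0,0,0.1],[-0.015,0,0,0,0.1]]' 110
```

```text
time: 46.6
tool_pos: [589.8, 33.5, -3.2]
tcp_rot: [178.6, -2.1, 1.5]
ft_force: [-0.5, 0.5, 0.9]
finger_gap: 42.7
at [589.8  33.5  -3.2] [178.58  -2.05   1.48] t 46.6 F [-0.5  0.5  0.9] gap 42.7
shift 0.0012 0.0003 -0.0002 turn -0.000 rows 0.0
time: 47.0
tool_pos: [591.5, 33.8, -0.9]
tcp_rot: [178.6, -2.3, 1.5]
ft_force: [-2.0, 0.7, 7.1]
finger_gap: 22.7
time: 47.6
tool_pos: [580.0, 33.5, 1.5]
tcp_rot: [178.6, -2.7, 1.5]
ft_force: [3.1, 3.0, 7.1]
finger_gap: 21.9
```

```bash
python3 -m jog '[[-0.003,0,0,0,0.1],[-0.003,0,0.003,0,0.1],[-0.003,0,0.005,0,0.1],[-0.003,0,0.005,0,0.5],[-0.003,0,0.005,0,0.5],[-0.003,0,0.005,0,0.5],[-0.003,0,-0.03,0,0.5],[0,0,-0.07,0,0.5],[0,0,-0.07,0,0.2],[0,0,-0.07,0,0],[0,0,-0.07,0,0]]' 110; python3 go.py 597 33.3 26 1.5;python3 - <<'E'
from h import *
s=snap('side','s33')
i=cv2.imread('pics/s33.png'); cv2.imwrite('pics/c34.png',cv2.resize(i[160:260,200:320],None,fx=6,fy=6,interpolation=3))
E
```

```text
time: 48.7
tool_pos: [575.6, 35.0, 70.0]
tcp_rot: [178.6, -2.6, 1.5]
ft_force: [0.2, -0.2, 0.5]
finger_gap: 0.6
at [575.6  35.   70. ] [178.57  -2.58   1.51] t 48.7 F [ 0.2 -0.2  0.5] gap 0.6
shift 0.0193 0.0011 0.0450 turn 0.000 rows 1.0
```

View pics/c34.png

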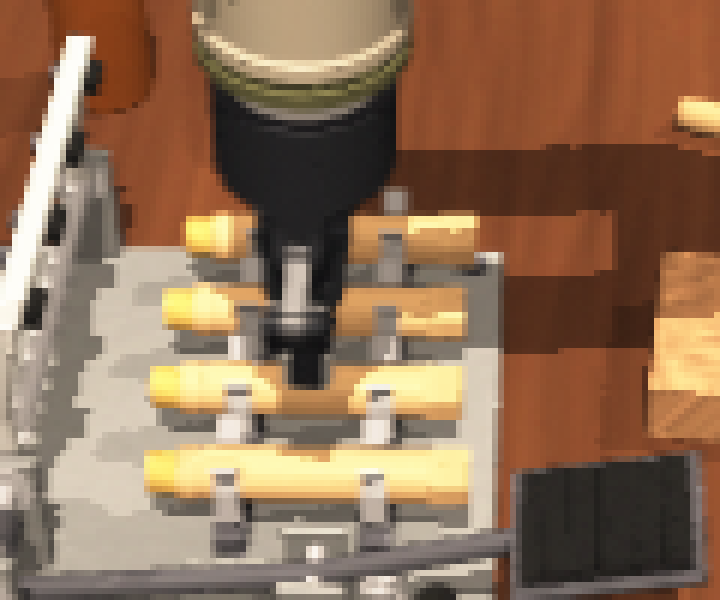

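```bash
python3 -m jog '[[0.0193,0.001,0,0,0],[0.0193,0.001,0.02,0,0],[0.0193,0.001,0.038,0,0],[0.019,0.001,0.044,0,0],[0.019,0.001,0.048,0,0],[0.019,0.001,0.052,0,0],[0.0185,0.001,0.056,0,0],[0.0185,0.001,0.058,0,0]]' 60;python3 -m jog '[[0,0,-0.02,0,0],[-0.013,0,-0.02,0,0],[-0.025,0,-0.02,0,0],[-0.025,0,-0.02,0,0],[-0.025,0,-0.006,0,0],[-0.025,0,0,0,0],[-0.025,0,0.003,0,0],[-0.025,0,0.005,0,0],[-0.025,0,0.005,0,0]]' 60;python3 -m jog '[[0,0,-0.05,0,0],[0,0,-0.12,0,0],[0,0,-0.12,0,0.6],[0,0,-0.12,0,0.6],[0,0,-0.12,0,0.6],[0,0,-0.12,0,0.6]]' 60;python3 - <<'E'
from h import *
import pickle
s=snap('wrist','w34');pickle.dump(s,open('w34.pkl','wb'))
i=cv2.imread('pics/w34.png'); cv2.imwrite('pics/c35.png',cv2.resize(i[90:310,140:420],None,fx=2.8,fy=2.7,interpolation=3))
E
```

```text
time: 49.55
tool_pos: [597.4, 33.1, 18.4]
tcp_rot: [178.5, -2.6, 1.5]
ft_force: [-31.1, 0.2, 55.7]
finger_gap: -0.2
time: 50.45
tool_pos: [576.5, 32.3, 18.5]
tcp_rot: [178.5, -3.0, 1.5]
ft_force: [-19.1, -0.2, 50.2]
finger_gap: 0.1
time: 51.05
tool_pos: [569.0, 35.2, 135.8]
tcp_rot: [178.5, -2.7, 1.5]
ft_force: [-0.6, -0.2, -0.4]
finger_gap: 51.2
```

View pics/c35.png

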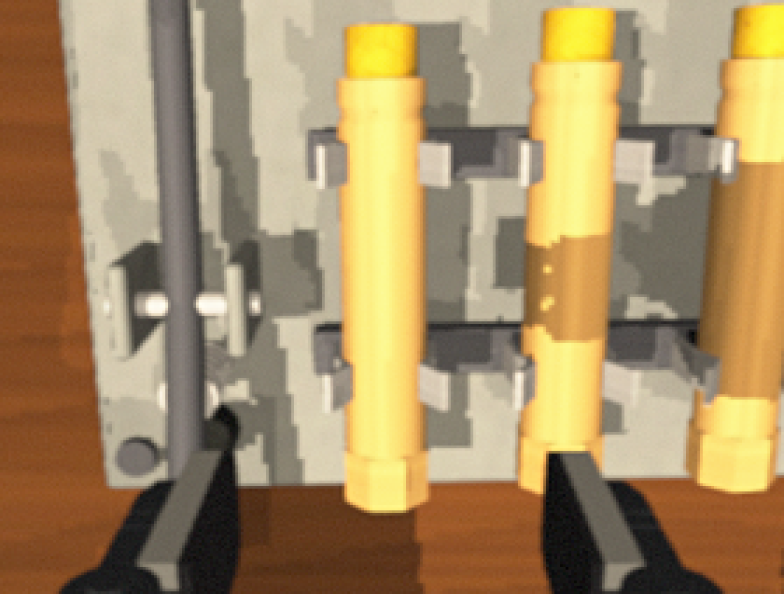

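```bash
python3 - <<'E'
from h import *
import pickle
s=pickle.load(open('w34.pkl','rb'))
g=lambda u,v,z: ray(s,140+u/2.8-.3,90+v/2.7-.3,z)[:2].round(1)
print('sh1',g(382,78,57),'tip1',g(382,26,55.5),'butt1',g(386,500,58),'sh2',g(576,62,57),'tip2',g(580,10,55.5),'n1 rear',g(318,165,65),g(450,163,65),'front',g(332,388,65),g(446,386,65),'sh3',g(755,60,57))
E
```

```text
sh1 [637.9  36.1] tip1 [652.2  36.4] butt1 [506.1  31.7] sh2 [643.8 -17.5] tip2 [658.1 -17.8] n1 rear [613.5  53.3] [614.9  17. ] front [546.5  48.7] [547.8  15.3] sh3 [645.7 -67.5]
```

```bash
python3 go.py 580 33.2 -3 1.5
```

```text
at [568.8  35.2 135.6] [178.52  -2.71   1.54] t 51.1 F [-0.2 -0.9  0. ] gap 51.3
shift 0.0046 -0.0013 0.1389 turn 0.001 rows 2.8
```

```bash
python3 -m jog '[[0.0046,-0.001,0.04,0,0.5],[0.0046,-0.001,0.08,0,0.5],[0.0046,-0.0012,0.12,0,0.5],[0.0046,-0.0012,0.139,0,0.5],[0.0046,-0.0012,0.139,0,0.5],[0.0046,-0.0012,0.139,0,0.5]]' 60; python3 -m jog '[[0,0,0,0,0.1],[0,0,0,0,0.1],[0,0,0,0,0.1],[0,0,0,0,0.1]]' 100; python3 -m jog '[[0.0015,0,0,0,0.1],[0.003,0,0,0,0.1],[0.003,0,0,0,0.1],[0.003,0,0,0,0.1]]' 100;python3 -m jog '[[0,0,0.001,0,0.1],[0,0,0.001,0,0.5],[0,0,0.001,0,0.5],[0,0,0.001,0,0.5],[0,0,-0.03,0,0.5],[0,0,-0.07,0,0.5],[0,0,-0.07,0,0.2],[0,0,-0.07,0,0],[0,0,-0.07,0,0]]' 60; python3 go.py 596 33.3 26 1.5
```

```text
time: 51.7
tool_pos: [579.1, 33.1, -4.0]
tcp_rot: [178.5, -2.6, 1.5]
ft_force: [0.0, 0.1, 0.2]
finger_gap: 42.6
time: 52.1
tool_pos: [580.6, 33.3, -2.0]
tcp_rot: [178.5, -2.8, 1.5]
ft_force: [-1.0, 2.4, 6.2]
finger_gap: 22.6
time: 52.5
tool_pos: [583.7, 33.6, -1.8]
tcp_rot: [178.6, -2.8, 1.6]
ft_force: [0.4, 2.8, 0.1]
finger_gap: 22.8
time: 53.4
tool_pos: [579.5, 35.2, 67.0]
tcp_rot: [178.5, -2.7, 1.5]
ft_force: [0.3, 0.6, -0.4]
finger_gap: 0.5
at [579.5  35.2  67. ] [178.55  -2.68   1.54] t 53.4 F [ 0.3  0.6 -0.4] gap 0.5
shift 0.0145 0.0012 0.0418 turn 0.001 rows 0.9
```

```bash
python3 -m jog '[[0.0145,0.001,0,0,0],[0.0145,0.001,0.02,0,0],[0.0145,0.001,0.035,0,0],[0.0145,0.001,0.041,0,0],[0.0142,0.001,0.045,0,0],[0.0142,0.001,0.049,0,0],[0.014,0.001,0.052,0,0],[0.014,0.001,0.053,0,0]]' 60;python3 -m jog '[[0,0,-0.02,0,0],[-0.013,0,-0.02,0,0],[-0.023,0,-0.02,0,0],[-0.023,0,-0.02,0,0],[-0.023,0,-0.006,0,0],[-0.023,0,0,0,0],[-0.023,0,0.002,0,0],[-0.023,0,0.004,0,0],[-0.023,0,0.004,0,0]]' 60;python3 -m jog '[[0,0,-0.05,0,0],[0,0,-0.12,0,0],[0,0,-0.12,0,0],[0,0,-0.12,0,0],[0,0,-0.12,0,0],[0,0,-0.12,0,0]]' 60;python3 - <<'E'
from h import *
import pickle
s=snap('wrist','w36');pickle.dump(s,open('w36.pkl','wb'))
i=cv2.imread('pics/w36.png'); cv2.imwrite('pics/c36.png',cv2.resize(i[90:310,140:420],None,fx=2.8,fy=2.7,interpolation=3))
s=snap('top','t36');pickle.dump(s,open('t36.pkl','wb'))
s=snap('side','s36');pickle.dump(s,open('s36.pkl','wb'))
i=cv2.imread('pics/s36.png'); cv2.imwrite('pics/c37.png',cv2.resize(i[160:260,200:320],None,fx=6,fy=6,interpolation=3))
E
```

```text
time: 54.2
tool_pos: [596.8, 33.2, 18.7]
tcp_rot: [178.5, -2.7, 1.6]
ft_force: [-19.1, 0.3, 34.4]
finger_gap: -0.0
time: 55.1
tool_pos: [576.8, 32.4, 18.6]
tcp_rot: [178.5, -3.0, 1.6]
ft_force: [-17.8, 0.6, 44.4]
finger_gap: -0.1
time: 55.7
tool_pos: [569.1, 35.3, 135.6]
tcp_rot: [178.5, -2.8, 1.6]
ft_force: [-0.3, -0.4, -0.6]
finger_gap: -0.0
```

View pics/c36.png

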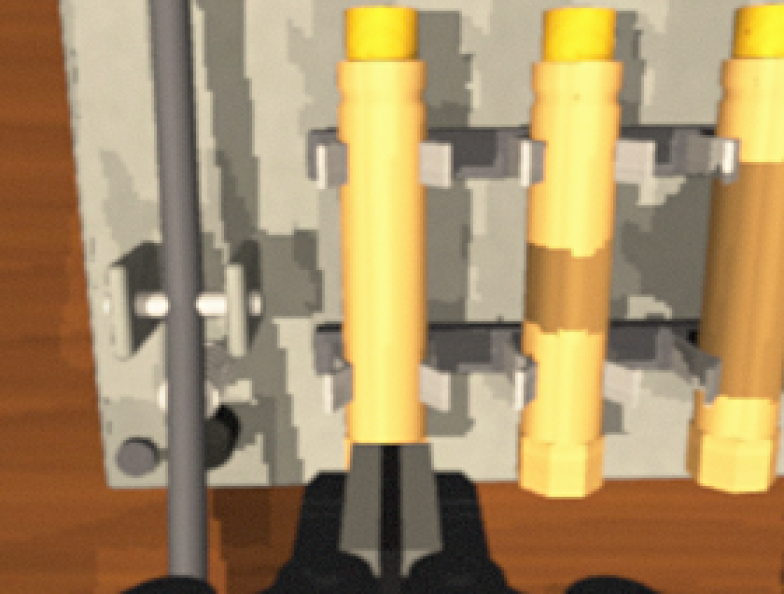

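View pics/c37.png

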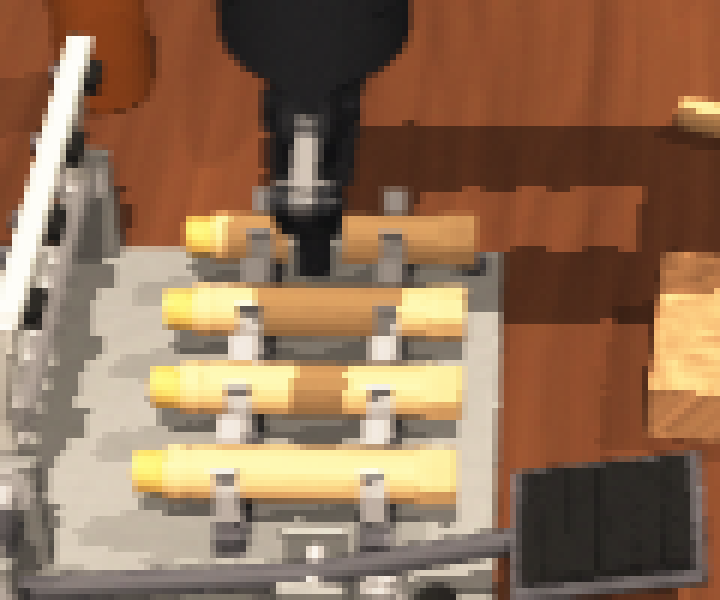

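```bash
python3 go.py 439 87.5 100 1.5; python3 go.py 439 87.5 60 1.5
```

```text
at [569.2  35.4 136.1] [178.5   -2.78   1.56] t 55.9 F [-0.8 -0.2 -0.5] gap 0.2
shift -0.1303 -0.0564 0.0284 turn 0.001 rows 2.9
at [569.2  35.4 136.1] [178.5   -2.78   1.56] t 55.9 F [-0.8 -0.2 -0.5] gap 0.2
shift -0.1323 -0.0574 0.0683 turn 0.001 rows 3.2
```

```bash
python3 -m jog '[[-0.13,-0.056,0,0,0],[-0.13,-0.056,0,0,0],[-0.13,-0.056,0,0,0],[-0.13,-0.056,0.028,0,0],[-0.132,-0.057,0.06,0,0],[-0.132,-0.057,0.068,0,0],[-0.132,-0.057,0.068,0,0],[-0.132,-0.057,0.068,0,0],[-0.132,-0.057,0.068,0,0]]' 60;python3 - <<'E'
from h import *
s=snap('wrist','w37')
s=snap('side','s37')
E
python3 go.py 439 87.5 -6 1.5
```

```text
time: 56.75
tool_pos: [440.6, 87.1, 61.8]
tcp_rot: [178.5, -2.9, 1.5]
ft_force: [-1.2, -0.5, 0.3]
finger_gap: -0.1
at [440.5  87.1  61.7] [178.51  -2.9    1.55] t 56.9 F [-0.5 -0.  -0.4] gap 0.1
shift -0.0049 -0.0022 0.0675 turn 0.001 rows 1.4
```

View pics/w37.png

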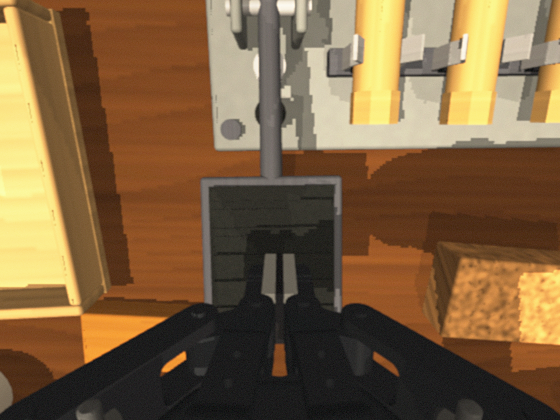

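View pics/s37.png

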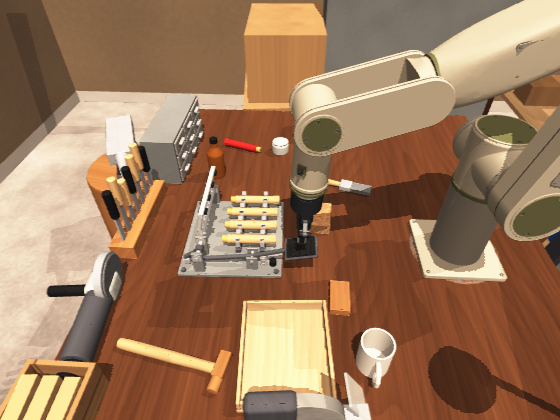

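```bash
python3 -m jog '[[-0.001,-0.001,0.015,0,0],[-0.002,-0.001,0.025,0,0],[-0.003,-0.001,0.035,0,0],[-0.004,-0.0015,0.045,0,0],[-0.006,-0.002,0.055,0,0],[-0.008,-0.002,0.06,0,0],[-0.008,-0.002,0.063,0,0],[-0.008,-0.002,0.063,0,0]]' 60; python3 go.py 437 87 0 1.5
```

```text
time: 57.65
tool_pos: [438.2, 87.4, 0.3]
tcp_rot: [178.5, -3.1, 1.5]
ft_force: [-1.0, -0.5, 13.1]
finger_gap: -0.3
at [4.382e+02 8.740e+01 3.000e-01] [178.52  -3.15   1.55] t 57.6 F [-1.  -0.5 13.1] gap -0.3
shift -0.0012 0.0004 0.0002 turn 0.001 rows 0.0
```

```bash
python3 -m jog '[[0,0,0.003,0,0],[0,0,0.006,0,0],[0,0,0.006,0,0]]' 60; python3 - <<'E'
from h import *
s=snap('side','s38')
i=cv2.imread('pics/s38.png'); cv2.imwrite('pics/c38.png',cv2.resize(i[140:300,160:340],None,fx=4.2,fy=3.7,interpolation=3))
E
python3 -m jog '[[0,0,0.003,0,0],[0,0,0.003,0,0],[0,0,0.003,0,0],[0,0,0.003,0,0],[0,0,0.003,0,0],[0,0,0.003,0,0],[0,0,0.003,0,0],[0,0,0.003,0,0],[0,0,0.003,0,0],[0,0,0.003,0,0],[0,0,0.003,0,0],[0,0,0.003,0,0],[0,0,0.003,0,0],[0,0,0.003,0,0]]' 60
```

```text
time: 57.95
tool_pos: [438.7, 87.4, -3.3]
tcp_rot: [178.5, -3.1, 1.5]
ft_force: [-18.0, -0.4, 32.8]
finger_gap: -0.2
time: 59.4
tool_pos: [438.6, 87.4, -3.6]
tcp_rot: [178.5, -3.0, 1.6]
ft_force: [-21.8, -2.1, 40.0]
finger_gap: -0.2
```

View pics/c38.png

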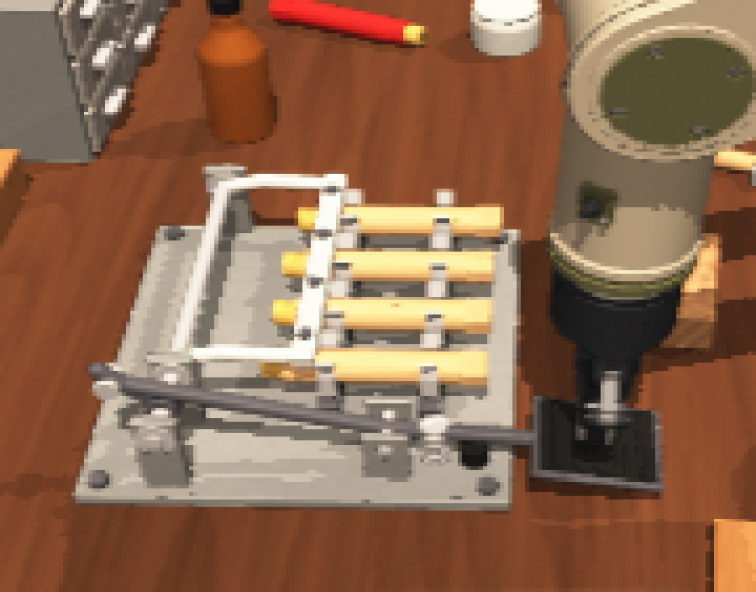

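```bash
python3 -m jog '[[0,0,-0.01,0,0],[0,0,-0.02,0,0],[0,0,-0.03,0,0],[0,0,-0.04,0,0],[0,0,-0.05,0,0],[0,0,-0.065,0,0],[0,0,-0.1,0,0],[0,0,-0.13,0,0],[0,0,-0.13,0,0],[0,0,-0.13,0,0]]' 60; python3 - <<'E'
from h import *
import pickle
s=snap('side','s39')
s=snap('top','t39');pickle.dump(s,open('t39.pkl','wb'))
i=cv2.imread('pics/s39.png'); cv2.imwrite('pics/c39.png',cv2.resize(i[140:300,160:340],None,fx=4.2,fy=3.7,interpolation=3))
E
python3 go.py 584 36 130 1.5
```

```text
time: 60.4
tool_pos: [431.7, 90.8, 126.5]
tcp_rot: [178.5, -3.0, 1.6]
ft_force: [0.5, 0.3, 0.3]
finger_gap: 0.1
at [430.5  90.5 124.7] [178.5   -2.85   1.56] t 60.5 F [-0.9  0.5  0.8] gap 0.2
shift 0.1520 0.0586 0.0038 turn 0.001 rows 3.3
```

View pics/c39.png

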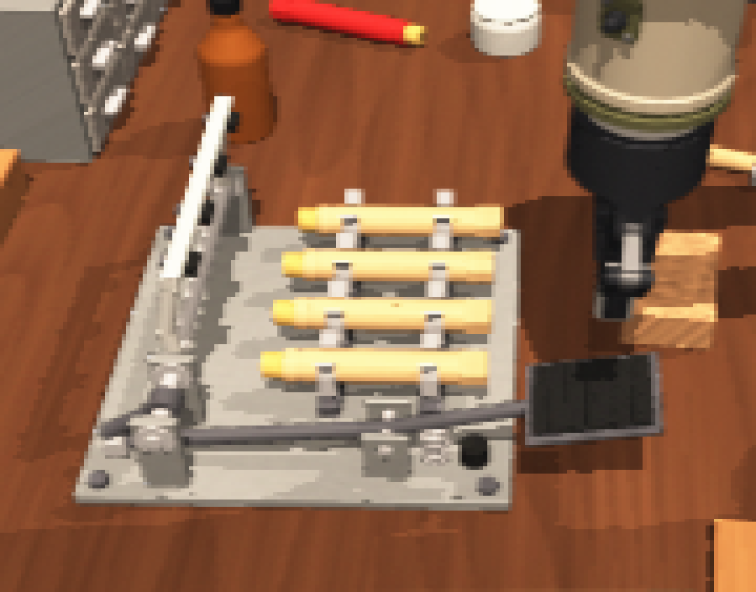

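```bash
python3 go.py 585 33.6 60 1.5; python3 go.py 585 33.6 -5 1.5
```

```text
at [430.5  90.5 124.7] [178.5   -2.85   1.56] t 60.5 F [-0.9  0.5  0.8] gap 0.2
shift 0.1495 0.0592 0.0738 turn 0.001 rows 3.5
at [430.5  90.5 124.7] [178.5   -2.85   1.56] t 60.5 F [-0.9  0.5  0.8] gap 0.2
shift 0.1462 0.0575 0.1387 turn 0.001 rows 4.2
```

```bash
python3 -m jog '[[0.15,0.0592,0,0,0.5],[0.15,0.0592,0,0,0.5],[0.15,0.0592,0,0,0.5],[0.15,0.0592,0.02,0,0.5],[0.15,0.0592,0.05,0,0.5],[0.148,0.058,0.1,0,0.5],[0.1465,0.0575,0.138,0,0.5],[0.1465,0.0575,0.138,0,0.5],[0.1465,0.0575,0.138,0,0.5]]' 60; python3 go.py 585 33.6 -5 1.5
```

```text
time: 61.4
tool_pos: [583.5, 33.6, -5.6]
tcp_rot: [178.5, -2.6, 1.6]
ft_force: [0.4, -0.6, 1.9]
finger_gap: 42.8
at [583.5  33.6  -5.6] [178.5   -2.61   1.56] t 61.4 F [ 0.4 -0.6  1.9] gap 42.8
shift 0.0016 0.0001 -0.0005 turn 0.001 rows 0.0
```

```bash
python3 -m jog '[[0,0,0,0,0.1],[0,0,0,0,0.1],[0,0,0,0,0.1],[0,0,0,0,0.1],[0,0,-0.01,0,0.1],[0,0,-0.02,0,0.1],[0,0,-0.04,0,0.1],[0,0,-0.08,0,0.1],[0,0,-0.13,0,0.1],[0,0,-0.13,0,0.1],[0,0,-0.13,0,0.1]]' 120; python3 - <<'E'
from h import *
import pickle
s=snap('wrist','w40')
E
python3 go.py 467 418 120 4.2
```

```text
time: 62.5
tool_pos: [579.7, 36.9, 128.2]
tcp_rot: [178.5, -3.0, 1.6]
ft_force: [0.2, 0.2, -1.3]
finger_gap: 21.8
at [578.2  36.8 125.8] [178.49  -2.76   1.56] t 62.5 F [-0.1 -0.2 -0.7] gap 21.9
shift -0.1009 -0.3839 -0.0091 turn -0.046 rows 7.9
```

View pics/w40.png

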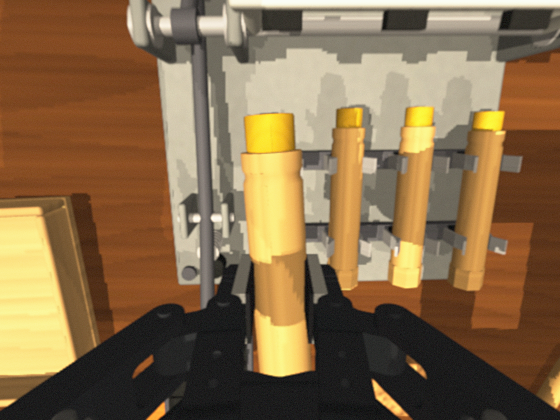

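```bash
python3 go.py 461 419.5 100 4.2; python3 -m jog '[[-0.107,-0.385,0,-0.046,0.1],[-0.107,-0.385,0,-0.046,0.1],[-0.107,-0.385,0,-0.046,0.1],[-0.107,-0.385,0,-0.046,0.1],[-0.107,-0.385,0,-0.046,0.1],[-0.107,-0.385,0,-0.046,0.1],[-0.107,-0.385,0,-0.046,0.1],[-0.107,-0.385,0,-0.046,0.1],[-0.107,-0.385,0,-0.046,0.1],[-0.107,-0.385,0,-0.046,0.1],[-0.107,-0.385,0,-0.046,0.1],[-0.107,-0.385,0,-0.046,0.1]]'; python3 - <<'E'
from h import *
import pickle
s=snap('wrist','w41');pickle.dump(s,open('w41.pkl','wb'))
E
python3 go.py 461 419.5 100 4.2
```

```text
at [578.2  36.8 125.8] [178.49  -2.76   1.56] t 62.5 F [-0.1 -0.2 -0.7] gap 21.9
shift -0.1078 -0.3861 0.0105 turn -0.046 rows 8.0
time: 63.75
tool_pos: [461.7, 417.1, 110.1]
tcp_rot: [178.3, -2.6, 4.1]
ft_force: [-0.8, -0.4, -1.2]
finger_gap: 22.1
at [461.9 417.3 110.3] [178.34  -2.67   4.09] t 63.8 F [-0.  -0.3 -0.3] gap 21.8
shift -0.0012 -0.0026 0.0102 turn -0.002 rows 0.2
```

View pics/w41.png

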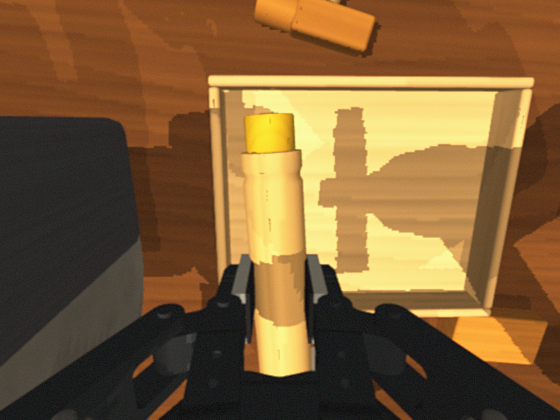

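```bash
python3 - <<'E'
from h import *
import pickle
s=pickle.load(open('w41.pkl','rb'));print((-s['R'].T@s['t']).round())
bl=ray(s,209,77,42);br=ray(s,533,79,42);fr=ray(s,490,316,42);print(bl.round(1),br.round(1),fr.round(1))
print('yaw',np.degrees(np.arctan2(*(bl-br)[1::-1]))-90, np.linalg.norm(bl-br),np.linalg.norm(br-fr),'centre',((bl+fr)/2).round(1))
print('tip',ray(s,270,113,110+46+10).round(1),'butt region',ray(s,285,370,110+46+13).round(1))
E
```

```text
[529. 427. 296.]
[555.6 471.1  42. ] [571.9 233.9  42. ] [374.1 219.1  42. ]
yaw 3.9251151483668565 237.74195103029 198.29750910046045 centre [464.9 345.1  42. ]
tip [531.6 426.2 166. ] butt region [418.9 412.2 169. ]
```

```bash
python3 go.py 463.9 418.3 0 1.2;python3 go.py 463.9 418.3 -27 1.2
```

```text
at [461.9 417.3 110.3] [178.34  -2.67   4.09] t 63.8 F [-0.  -0.3 -0.3] gap 21.8
shift -0.0031 -0.0041 0.1102 turn 0.050 rows 2.2
at [461.9 417.3 110.3] [178.34  -2.67   4.09] t 63.8 F [-0.  -0.3 -0.3] gap 21.8
shift -0.0043 -0.0049 0.1372 turn 0.050 rows 2.7
```

```bash
python3 -m jog '[[0,-0.002,0.03,0.05,0.1],[-0.002,-0.003,0.06,0.05,0.1],[-0.003,-0.004,0.09,0.05,0.1],[-0.0035,-0.0045,0.115,0.05,0.1],[-0.004,-0.0048,0.126,0.05,0.1],[-0.0043,-0.0049,0.134,0.05,0.1],[-0.0043,-0.0049,0.134,0.05,0.1],[-0.0043,-0.0049,0.134,0.05,0.1]]' 100; python3 go.py 463.9 418.3 -27 1.2
```

```text
time: 64.6
tool_pos: [465.0, 418.9, -22.3]
tcp_rot: [178.6, -2.9, 1.2]
ft_force: [0.6, 0.0, -0.5]
finger_gap: 21.9
at [465.  418.9 -22.3] [178.56  -2.86   1.19] t 64.6 F [ 0.6  0.  -0.5] gap 21.9
shift -0.0014 0.0005 0.0047 turn -0.000 rows 0.1
```

```bash
python3 -m jog '[[-0.001,0,0.003,0,0.1],[-0.001,0,0.006,0,0.1],[-0.001,0,0.006,0,0.1]]' 100;python3 -m jog '[[0,0,0,0,0.3],[0,0,0,0,0.42],[0,0,0,0,0.42],[0,0,0,0,0.42],[0,0,-0.02,0,0.42],[0,0,-0.06,0,0.42],[0,0,-0.11,0,0.42],[0,0,-0.15,0,0.5],[0,0,-0.15,0,0.5],[0,0,-0.15,0,0.5]]' 60; python3 - <<'E'
from h import *
import pickle
s=snap('wrist','w42');pickle.dump(s,open('w42.pkl','wb'))
E
python3 go.py 586 -22.5 120 1.5;
```

```text
time: 64.9
tool_pos: [465.6, 420.0, -24.0]
tcp_rot: [178.7, -3.0, 1.2]
ft_force: [-10.2, -5.9, 24.4]
finger_gap: 21.8
time: 65.9
tool_pos: [458.5, 424.0, 127.1]
tcp_rot: [178.8, -3.1, 1.2]
ft_force: [-0.8, -0.8, -0.4]
finger_gap: 42.4
at [457.5 423.1 125.1] [178.65  -2.98   1.19] t 66.0 F [ 0.5 -0.5 -0.4] gap 42.6
shift 0.1188 0.4478 0.0218 turn -0.005 rows 9.3
```

View pics/w42.png

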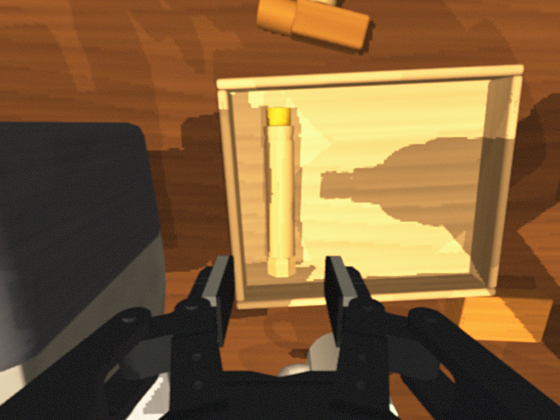

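```bash
python3 -m jog '[[0.119,0.448,0,-0.005,0.5],[0.119,0.448,0,-0.005,0.5],[0.119,0.448,0,-0.005,0.5],[0.119,0.448,0,-0.005,0.5],[0.119,0.448,0,-0.005,0.5],[0.119,0.448,0,-0.005,0.5],[0.119,0.448,0,-0.005,0.5],[0.119,0.448,0,-0.005,0.5],[0.119,0.448,0,-0.005,0.5],[0.119,0.448,0,-0.005,0.5],[0.119,0.448,0,-0.005,0.5],[0.119,0.448,0,-0.005,0.5],[0.119,0.448,0,-0.005,0.5]]'; python3 - <<'E'
from h import *
import pickle
s=snap('wrist','w43');pickle.dump(s,open('w43.pkl','wb'))
E
python3 go.py 586 -22.5 -5 1.5;
```

```text
time: 67.25
tool_pos: [584.2, -20.6, 140.6]
tcp_rot: [178.7, -2.9, 1.6]
ft_force: [0.9, 0.3, -0.7]
finger_gap: 42.7
at [584.4 -20.5 141. ] [178.66  -2.89   1.58] t 67.3 F [-0.  -0.2 -0.2] gap 42.6
shift -0.0058 -0.0014 0.1459 turn 0.001 rows 2.9
```

View pics/w43.png

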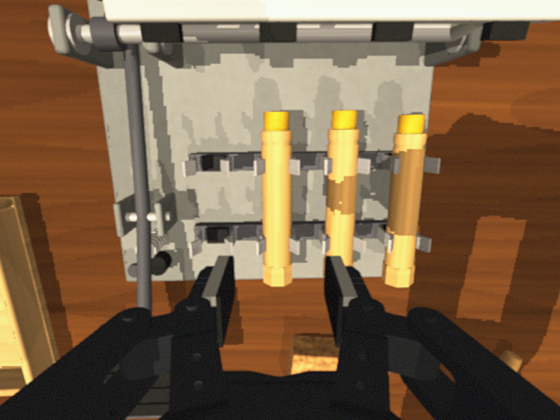

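```bash
python3 -m jog '[[-0.002,-0.0005,0.05,0,0.5],[-0.004,-0.001,0.1,0,0.5],[-0.0055,-0.0014,0.13,0,0.5],[-0.0058,-0.0014,0.144,0,0.5],[-0.0058,-0.0014,0.144,0,0.5],[-0.0058,-0.0014,0.144,0,0.5]]' 60; python3 -m jog '[[0,0,0,0,0.1],[0,0,0,0,0.1],[0,0,0,0,0.1],[0,0,0,0,0.1],[0,0,-0.01,0,0.1],[0,0,-0.02,0,0.1],[0,0,-0.04,0,0.1],[0,0,-0.08,0,0.1],[0,0,-0.13,0,0.1],[0,0,-0.13,0,0.1],[0,0,-0.13,0,0.1]]' 120; python3 - <<'E'
from h import *
import pickle
s=snap('wrist','w44')
E
python3 go.py 465 371.5 110 3
```

```text
time: 67.9
tool_pos: [587.3, -22.0, -1.3]
tcp_rot: [178.6, -3.0, 1.6]
ft_force: [0.5, 0.4, 1.2]
finger_gap: 42.6
time: 69.0
tool_pos: [582.6, -19.5, 132.4]
tcp_rot: [178.6, -3.4, 1.6]
ft_force: [0.2, -0.3, -1.6]
finger_gap: 21.3
at [581.  -19.3 130. ] [178.62  -3.16   1.63] t 69.0 F [-0.8 -0.  -2.4] gap 21.5
shift -0.1058 -0.3942 0.0047 turn -0.024 rows 8.2
```

View pics/w44.png

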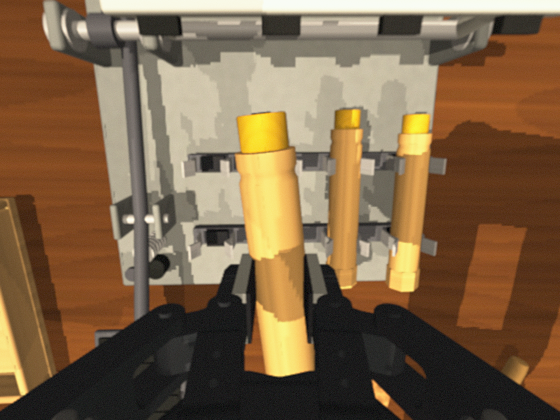

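```bash
python3 go.py 465 371 115 -2; python3 -m jog '[[-0.106,-0.394,0,0.063,0.1],[-0.106,-0.394,0,0.063,0.1],[-0.106,-0.394,0,0.063,0.1],[-0.106,-0.394,0,0.063,0.1],[-0.106,-0.394,0,0.063,0.1],[-0.106,-0.394,0,0.063,0.1],[-0.106,-0.394,0,0.063,0.1],[-0.106,-0.394,0,0.063,0.1],[-0.106,-0.394,0,0.063,0.1],[-0.106,-0.394,0,0.063,0.1],[-0.106,-0.394,0,0.063,0.1],[-0.106,-0.394,0,0.063,0.1]]'; python3 - <<'E'
from h import *
import pickle
s=snap('wrist','w45');pickle.dump(s,open('w45.pkl','wb'))
E
python3 go.py 465 371 100 -2
```

```text
at [581.  -19.3 130. ] [178.62  -3.16   1.63] t 69.0 F [-0.8 -0.  -2.4] gap 21.5
shift -0.1055 -0.3935 -0.0003 turn 0.063 rows 8.1
time: 70.25
tool_pos: [465.0, 369.7, 114.2]
tcp_rot: [178.8, -3.2, -2.1]
ft_force: [0.7, 0.3, -0.3]
finger_gap: 21.3
at [465.2 369.8 114.4] [178.79  -3.23  -2.1 ] t 70.3 F [-0.  -0.6  0. ] gap 21.6
shift -0.0010 -0.0015 0.0144 turn -0.002 rows 0.3
```

View pics/w45.png

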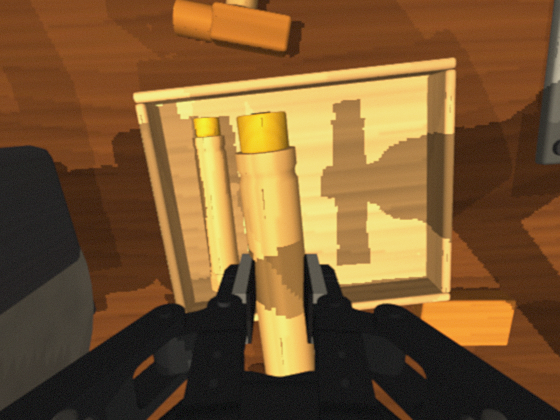

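```bash
cat > tr.py <<'E'
import sys,pickle
from h import *
f,u,v,ub,vb,zc=sys.argv[1],*map(float,sys.argv[2:])
s=pickle.load(open(f,'rb'))
a=ray(s,u,v,zc+10)[:2];b=ray(s,ub,vb,zc+13)[:2];d=(a-b)/np.hypot(*(a-b));m=a-75*d
print('tip',a.round(1),'mid',m.round(1),'yaw',np.degrees(np.arctan2(d[1],d[0])).round(1))
c=np.array([464.5,345.2]);q=np.radians(4);X=np.array([np.cos(q),np.sin(q)]);Y=np.array([-np.sin(q),np.cos(q)])
print('tray local',((m-c)@X).round(1),((m-c)@Y).round(1))
E
python3 tr.py w45.pkl 262 113 287 370 161; echo h1; python3 tr.py w45.pkl 206 119 224 270 21;python3 tr.py w42.pkl 279 108 281 270 21
```

```text
tip [535.  373.8] mid [460.1 369.9] yaw 3.0
tray local -2.6 25.0
h1
tip [536.3 421.6] mid [461.3 419. ] yaw 2.0
tray local 2.0 73.8
tip [536.6 422.5] mid [461.6 420.1] yaw 1.9
tray local 2.3 74.9
```

```bash
python3 go.py 466.5 369.6 -20 -2
```

```text
at [465.2 369.8 114.4] [178.79  -3.23  -2.1 ] t 70.3 F [-0.  -0.6  0. ] gap 21.6
shift -0.0062 -0.0027 0.1343 turn -0.002 rows 2.7
```

```bash
python3 -m jog '[[-0.001,-0.0005,0.03,0,0.1],[-0.002,-0.001,0.06,0,0.1],[-0.004,-0.002,0.09,0,0.1],[-0.005,-0.0025,0.115,0,0.1],[-0.006,-0.0027,0.126,0,0.1],[-0.0062,-0.0027,0.134,0,0.1],[-0.0062,-0.0027,0.136,0,0.1],[-0.0062,-0.0027,0.136,0,0.1]]' 100; python3 go.py 466.5 369.6 -22 -2
```

```text
time: 71.1
tool_pos: [468.0, 370.0, -19.8]
tcp_rot: [178.9, -3.3, -2.1]
ft_force: [-1.0, 0.2, 1.1]
finger_gap: 22.0
at [468.  370.  -19.8] [178.87  -3.33  -2.14] t 71.1 F [-1.   0.2  1.1] gap 22.0
shift -0.0016 0.0004 0.0021 turn -0.002 rows 0.1
```

```bash
python3 -m jog '[[-0.001,0,0.003,0,0.1],[-0.001,0,0.003,0,0.1]]' 100;python3 -m jog '[[0,0,0,0,0.3],[0,0,0,0,0.38],[0,0,0,0,0.38],[0,0,0,0,0.38],[0,0,-0.02,0,0.38],[0,0,-0.06,0,0.38],[0,0,-0.11,0,0.42],[0,0,-0.15,0,0.5],[0,0,-0.15,0,0.5],[0,0,-0.15,0,0.5]]' 60; python3 - <<'E'
from h import *
import pickle
s=snap('wrist','w46');pickle.dump(s,open('w46.pkl','wb'))
E
python3 go.py 589 -78.7 125 1.5;
```

```text
time: 71.3
tool_pos: [468.6, 370.6, -20.0]
tcp_rot: [179.0, -3.5, -2.2]
ft_force: [-5.6, -3.5, 12.6]
finger_gap: 21.4
time: 72.3
tool_pos: [460.5, 374.3, 131.2]
tcp_rot: [179.1, -3.6, -2.2]
ft_force: [-0.1, 0.6, -0.4]
finger_gap: 42.7
at [459.5 373.5 129.2] [178.95  -3.45  -2.17] t 72.3 F [-0.2 -0.   0.1] gap 42.6
shift 0.1460 0.4467 0.0212 turn -0.064 rows 9.4
```

View pics/w46.png

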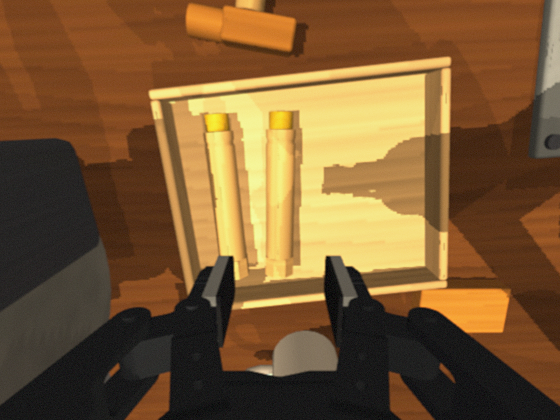

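```bash
python3 -m jog '[[0.146,0.447,0,-0.064,0.5],[0.146,0.447,0,-0.064,0.5],[0.146,0.447,0,-0.064,0.5],[0.146,0.447,0,-0.064,0.5],[0.146,0.447,0,-0.064,0.5],[0.146,0.447,0,-0.064,0.5],[0.146,0.447,0,-0.064,0.5],[0.146,0.447,0,-0.064,0.5],[0.146,0.447,0,-0.064,0.5],[0.146,0.447,0,-0.064,0.5],[0.146,0.447,0,-0.064,0.5],[0.146,0.447,0,-0.064,0.5],[0.146,0.447,0,-0.064,0.5]]';python3 go.py 588 -78.5 -5 1.5;
```

```text
time: 73.65
tool_pos: [586.7, -77.3, 144.7]
tcp_rot: [178.8, -3.2, 1.6]
ft_force: [-0.0, -0.4, -0.7]
finger_gap: 42.9
at [586.7 -77.3 144.7] [178.78  -3.24   1.55] t 73.7 F [-0.  -0.4 -0.7] gap 42.9
shift -0.0072 -0.0020 0.1495 turn 0.001 rows 3.0
```

```bash
python3 -m jog '[[-0.002,-0.0005,0.05,0,0.5],[-0.005,-0.001,0.1,0,0.5],[-0.0065,-0.0018,0.13,0,0.5],[-0.0072,-0.002,0.15,0,0.5],[-0.0072,-0.002,0.15,0,0.5],[-0.0072,-0.002,0.15,0,0.5]]' 60; python3 -m jog '[[0,0,0,0,0.1],[0,0,0,0,0.1],[0,0,0,0,0.1],[0,0,0,0,0.1],[0,0,-0.01,0,0.1],[0,0,-0.02,0,0.1],[0,0,-0.04,0,0.1],[0,0,-0.08,0,0.1],[0,0,-0.13,0,0.1],[0,0,-0.13,0,0.1],[0,0,-0.13,0,0.1]]' 120; python3 - <<'E'
from h import *
import pickle
s=snap('wrist','w47');pickle.dump(s,open('w47.pkl','wb'))
E
python3 go.py 468 320 115 0
```

```text
time: 74.25
tool_pos: [587.8, -77.4, -5.3]
tcp_rot: [178.8, -3.2, 1.6]
ft_force: [-0.1, 0.6, -0.6]
finger_gap: 42.6
time: 75.35
tool_pos: [582.6, -75.1, 128.4]
tcp_rot: [178.7, -3.5, 1.6]
ft_force: [0.6, 0.8, -1.4]
finger_gap: 21.7
at [581.1 -74.8 126. ] [178.78  -3.33   1.64] t 75.4 F [ 0.7 -0.1 -0.5] gap 22.0
shift -0.1022 -0.3979 -0.0034 turn 0.029 rows 8.2
```

View pics/w47.png

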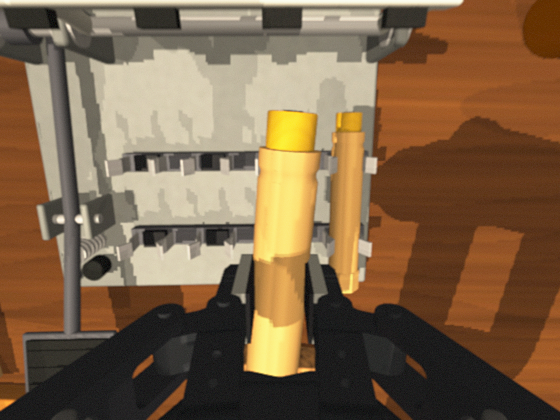

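```bash
python3 go.py 469 319 115 7; python3 -m jog '[[-0.101,-0.397,-0.003,-0.093,0.1],[-0.101,-0.397,-0.003,-0.093,0.1],[-0.101,-0.397,-0.003,-0.093,0.1],[-0.101,-0.397,-0.003,-0.093,0.1],[-0.101,-0.397,-0.003,-0.093,0.1],[-0.101,-0.397,-0.003,-0.093,0.1],[-0.101,-0.397,-0.003,-0.093,0.1],[-0.101,-0.397,-0.003,-0.093,0.1],[-0.101,-0.397,-0.003,-0.093,0.1],[-0.101,-0.397,-0.003,-0.093,0.1],[-0.101,-0.397,-0.003,-0.093,0.1],[-0.101,-0.397,-0.003,-0.093,0.1]]'; python3 - <<'E'
from h import *
import pickle
s=snap('wrist','w48');pickle.dump(s,open('w48.pkl','wb'))
E
python3 go.py 469 319 100 7
```

```text
at [581.1 -74.8 126. ] [178.78  -3.33   1.64] t 75.4 F [ 0.7 -0.1 -0.5] gap 22.0
shift -0.1012 -0.3969 -0.0033 turn -0.094 rows 8.2
time: 76.6
tool_pos: [469.5, 317.4, 114.1]
tcp_rot: [178.4, -3.1, 6.9]
ft_force: [1.1, -0.7, 0.2]
finger_gap: 22.0
at [469.8 317.4 114.4] [178.44  -3.17   6.86] t 76.7 F [ 0.1  0.1 -0.3] gap 22.2
shift -0.0014 -0.0020 0.0143 turn -0.003 rows 0.3
```

View pics/w48.png

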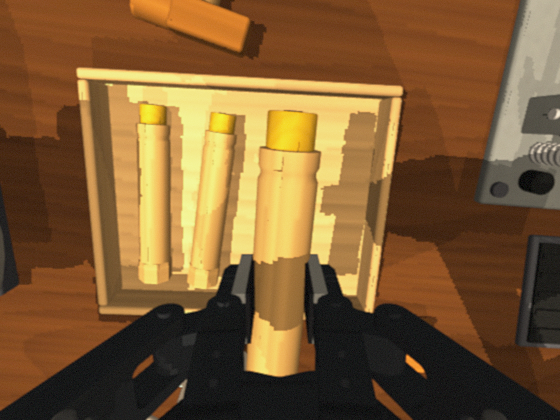

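```bash
python3 tr.py w48.pkl 292 112 270 370 165; echo h2; python3 tr.py w48.pkl 223 115 204 280 21; echo h1;python3 tr.py w48.pkl 154 106 153 275 21; echo h2 before; python3 tr.py w46.pkl 282 112 279 270 21
```

```text
tip [539.6 321.8] mid [464.6 318.9] yaw 2.2
tray local -1.7 -26.2
h2
tip [536.3 366.3] mid [461.4 369.1] yaw -2.2
tray local -1.4 24.1
h1
tip [536.7 419.6] mid [461.7 417.6] yaw 1.6
tray local 2.3 72.4
h2 before
tip [536.2 366.2] mid [461.3 370.5] yaw -3.2
tray local -1.4 25.4
```

```bash
python3 go.py 471 317.2 -21 7
```

```text
at [469.8 317.4 114.4] [178.44  -3.17   6.86] t 76.7 F [ 0.1  0.1 -0.3] gap 22.2
shift -0.0063 -0.0033 0.1352 turn -0.003 rows 2.7
```

```bash
python3 -m jog '[[-0.001,-0.0005,0.03,0,0.1],[-0.002,-0.001,0.06,0,0.1],[-0.004,-0.002,0.09,0,0.1],[-0.005,-0.0025,0.115,0,0.1],[-0.006,-0.003,0.126,0,0.1],[-0.0063,-0.0033,0.134,0,0.1],[-0.0063,-0.0033,0.137,0,0.1],[-0.0063,-0.0033,0.137,0,0.1]]' 100; python3 go.py 471 317.2 -24 7
```

```text
time: 77.45
tool_pos: [471.9, 317.3, -21.9]
tcp_rot: [178.5, -3.2, 6.8]
ft_force: [0.3, 0.1, -1.9]
finger_gap: 22.1
at [471.9 317.3 -21.9] [178.47  -3.24   6.83] t 77.5 F [ 0.3  0.1 -1.9] gap 22.1
shift -0.0010 -0.0001 0.0020 turn -0.003 rows 0.0
```

```bash
python3 -m jog '[[-0.001,0,0.002,0,0.1],[-0.001,0,0.003,0,0.1]]' 100;python3 -m jog '[[0,0,0,0,0.3],[0,0,0,0,0.38],[0,0,0,0,0.38],[0,0,0,0,0.38],[0,0,-0.02,0,0.38],[0,0,-0.06,0,0.38],[0,0,-0.11,0,0.42],[0,0,-0.15,0,0.5],[0,0,-0.15,0,0.5],[0,0,-0.15,0,0.5]]' 60; python3 - <<'E'
from h import *
import pickle
s=snap('wrist','w49');pickle.dump(s,open('w49.pkl','wb'))
E
python3 go.py 588 -134.5 130 1.5;
```

```text
time: 77.65
tool_pos: [472.4, 317.9, -23.5]
tcp_rot: [178.5, -3.4, 6.8]
ft_force: [0.6, 0.1, 3.3]
finger_gap: 21.8
time: 78.65
tool_pos: [464.0, 321.3, 127.8]
tcp_rot: [178.6, -3.6, 6.8]
ft_force: [-1.1, -0.4, -0.7]
finger_gap: 42.8
at [462.9 320.6 125.9] [178.52  -3.39   6.84] t 78.7 F [-0.5  0.1  0.3] gap 42.8
shift 0.0701 0.4666 0.0120 turn 0.093 rows 9.4
```

View pics/w49.png

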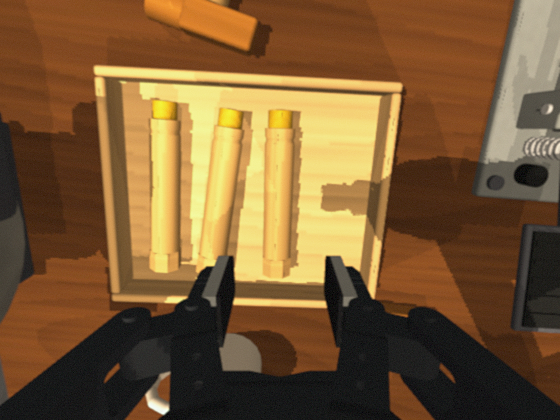

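```bash
python3 -m jog '[[0.07,0.467,-0.005,0.093,0.5],[0.07,0.467,-0.005,0.093,0.5],[0.07,0.467,-0.005,0.093,0.5],[0.07,0.467,-0.005,0.093,0.5],[0.07,0.467,-0.005,0.093,0.5],[0.07,0.467,-0.005,0.093,0.5],[0.07,0.467,-0.005,0.093,0.5],[0.07,0.467,-0.005,0.093,0.5],[0.07,0.467,-0.005,0.093,0.5],[0.07,0.467,-0.005,0.093,0.5],[0.07,0.467,-0.005,0.093,0.5],[0.07,0.467,-0.005,0.093,0.5],[0.07,0.467,-0.005,0.093,0.5]]';python3 go.py 587 -134.6 -5 1.5;
```

```text
time: 80.0
tool_pos: [585.9, -133.3, 145.5]
tcp_rot: [178.9, -3.4, 1.5]
ft_force: [-0.2, 1.4, -0.6]
finger_gap: 42.6
at [ 585.9 -133.3  145.5] [178.92  -3.38   1.55] t 80.0 F [-0.2  1.4 -0.6] gap 42.6
shift -0.0078 -0.0015 0.1503 turn 0.001 rows 3.0
```

```bash
python3 -m jog '[[-0.002,-0.0005,0.05,0,0.5],[-0.005,-0.001,0.1,0,0.5],[-0.007,-0.0013,0.13,0,0.5],[-0.0078,-0.0015,0.15,0,0.5],[-0.0078,-0.0015,0.15,0,0.5],[-0.0078,-0.0015,0.15,0,0.5]]' 60; python3 -m jog '[[0,0,0,0,0.1],[0,0,0,0,0.1],[0,0,0,0,0.1],[0,0,0,0,0.1],[0,0,-0.01,0,0.1],[0,0,-0.02,0,0.1],[0,0,-0.04,0,0.1],[0,0,-0.08,0,0.1],[0,0,-0.13,0,0.1],[0,0,-0.13,0,0.1],[0,0,-0.13,0,0.1]]' 120; python3 - <<'E'
from h import *
import pickle
s=snap('wrist','w50');pickle.dump(s,open('w50.pkl','wb'))
E
python3 go.py 472 269 115 3.5
```

```text
time: 80.6
tool_pos: [587.0, -133.4, -4.5]
tcp_rot: [178.9, -3.3, 1.6]
ft_force: [-0.2, 0.6, 1.0]
finger_gap: 42.7
time: 81.7
tool_pos: [581.4, -131.8, 129.3]
tcp_rot: [178.8, -3.7, 1.6]
ft_force: [0.2, -0.5, -0.3]
finger_gap: 8.7
at [ 580.  -131.4  126.9] [178.89  -3.49   1.63] t 81.8 F [-0.3 -0.2 -1.4] gap 8.7
shift -0.0971 -0.4033 -0.0019 turn -0.033 rows 8.3
```

View pics/w50.png

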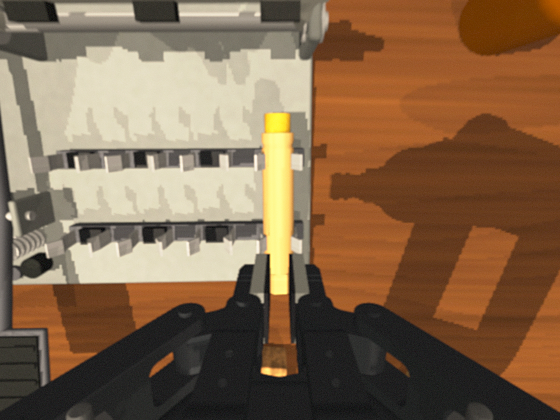

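```bash
python3 go.py 587 -134.4 -5 1.5; python3 - <<'E'
from h import *
s=snap('side','s51')
i=cv2.imread('pics/s51.png'); cv2.imwrite('pics/c51.png',cv2.resize(i[160:260,200:320],None,fx=6,fy=6,interpolation=3))
E
```

```text
at [ 580.  -131.4  126.9] [178.89  -3.49   1.63] t 81.8 F [-0.3 -0.2 -1.4] gap 8.7
shift -0.0011 0.0007 0.1321 turn 0.002 rows 2.6
```

View pics/c51.png

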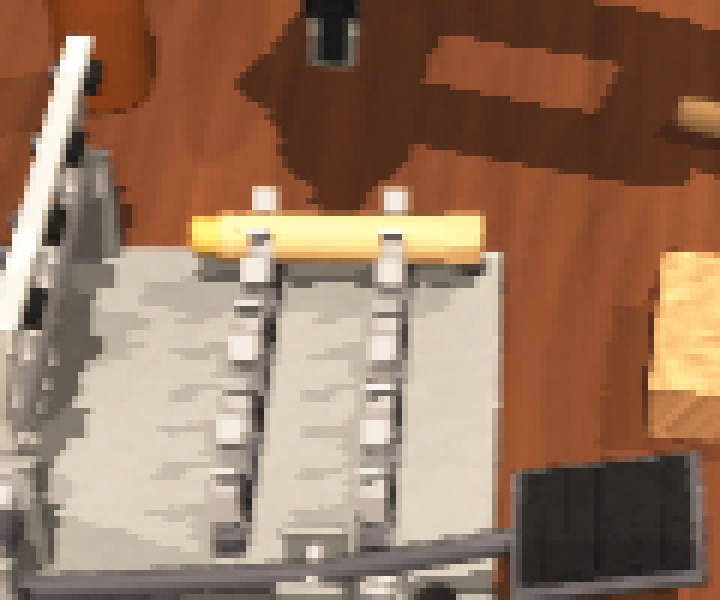

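Still in its nest; the grip slackened. Retry.

```bash
python3 -m jog '[[-0.001,0,0,0,0.5],[-0.001,0,0,0,0.5],[-0.001,0,0,0,0.5],[-0.001,0.0007,0.05,0,0.5],[-0.001,0.0007,0.1,0,0.5],[-0.001,0.0007,0.133,0,0.5],[-0.001,0.0007,0.133,0,0.5],[-0.001,0.0007,0.133,0,0.5]]' 60; python3 -m jog '[[0,0,0,0,0.1],[0,0,0,0,0.1],[0,0,0,0,0.1],[0,0,0,0,0.1],[0,0,-0.01,0,0.1],[0,0,-0.02,0,0.1],[0,0,-0.04,0,0.1],[0,0,-0.08,0,0.1],[0,0,-0.13,0,0.1],[0,0,-0.13,0,0.1],[0,0,-0.13,0,0.1]]' 120; python3 - <<'E'
from h import *
import pickle
s=snap('wrist','w52');pickle.dump(s,open('w52.pkl','wb'))
E
python3 go.py 472 269 115 3.5
```

```text
time: 82.6
tool_pos: [585.3, -133.9, -7.7]
tcp_rot: [179.0, -3.2, 1.6]
ft_force: [1.1, -0.3, 0.8]
finger_gap: 42.4
time: 83.7
tool_pos: [580.0, -132.6, 126.3]
tcp_rot: [178.8, -3.6, 1.6]
ft_force: [0.5, 0.3, -1.1]
finger_gap: 21.8
at [ 578.5 -132.1  123.8] [178.92  -3.39   1.62] t 83.8 F [ 0.3 -0.5 -2.2] gap 21.8
shift -0.0955 -0.4039 -0.0045 turn -0.033 rows 8.3
```

View pics/w52.png

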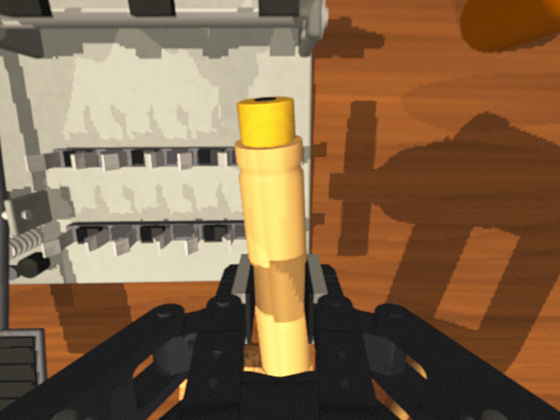

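```bash
python3 go.py 468.5 270 115 0; python3 -m jog '[[-0.099,-0.405,-0.004,0.028,0.1],[-0.099,-0.405,-0.004,0.028,0.1],[-0.099,-0.405,-0.004,0.028,0.1],[-0.099,-0.405,-0.004,0.028,0.1],[-0.099,-0.405,-0.004,0.028,0.1],[-0.099,-0.405,-0.004,0.028,0.1],[-0.099,-0.405,-0.004,0.028,0.1],[-0.099,-0.405,-0.004,0.028,0.1],[-0.099,-0.405,-0.004,0.028,0.1],[-0.099,-0.405,-0.004,0.028,0.1],[-0.099,-0.405,-0.004,0.028,0.1],[-0.099,-0.405,-0.004,0.028,0.1]]'; python3 - <<'E'
from h import *
import pickle
s=snap('wrist','w53');pickle.dump(s,open('w53.pkl','wb'))
s=snap('side','s53')
E
python3 go.py 468 269.5 100 0
```

```text
at [ 578.5 -132.1  123.8] [178.92  -3.39   1.62] t 83.8 F [ 0.3 -0.5 -2.2] gap 21.8
shift -0.0990 -0.4050 -0.0047 turn 0.028 rows 8.3
time: 84.95
tool_pos: [468.3, 268.7, 113.6]
tcp_rot: [179.0, -3.3, -0.0]
ft_force: [0.3, -0.6, -1.0]
finger_gap: 22.0
at [468.7 268.7 114. ] [ 1.7899e+02 -3.3900e+00 -8.0000e-02] t 85.0 F [ 0.3 -0.  -1.4] gap 22.3
shift -0.0016 -0.0011 0.0139 turn -0.001 rows 0.3
```

View pics/w53.png

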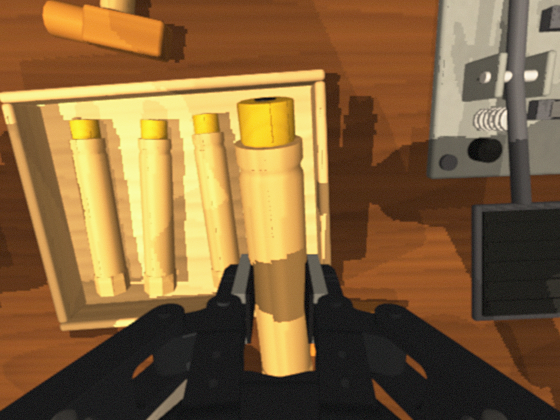

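View pics/s53.png

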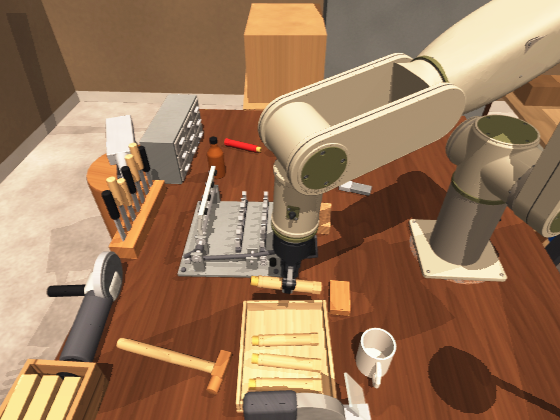

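```bash
python3 tr.py w53.pkl 266 101 288 368 166; echo h3; python3 tr.py w53.pkl 206 117 228 275 21; python3 tr.py w49.pkl 281 112 277 268 21
```

```text
tip [542.  273.5] mid [467.2 267.8] yaw 4.3
tray local -2.7 -77.4
h3
tip [539.4 323.3] mid [464.7 316.4] yaw 5.3
tray local -1.8 -28.8
tip [539.7 325.3] mid [465.  318.3] yaw 5.3
tray local -1.4 -26.8
```

```bash
python3 go.py 470 269.6 -22 0
```

```text
at [468.7 268.7 114. ] [ 1.7899e+02 -3.3900e+00 -8.0000e-02] t 85.0 F [ 0.3 -0.  -1.4] gap 22.3
shift -0.0068 -0.0033 0.1358 turn -0.001 rows 2.7
```

```bash
python3 -m jog '[[-0.001,-0.0005,0.03,0,0.1],[-0.002,-0.001,0.06,0,0.1],[-0.004,-0.002,0.09,0,0.1],[-0.005,-0.0025,0.115,0,0.1],[-0.006,-0.003,0.126,0,0.1],[-0.0068,-0.0033,0.134,0,0.1],[-0.0068,-0.0033,0.137,0,0.1],[-0.0068,-0.0033,0.137,0,0.1]]' 100; python3 go.py 470 269.6 -26 0
```

```text
time: 85.85
tool_pos: [470.7, 269.6, -22.5]
tcp_rot: [179.0, -3.4, -0.1]
ft_force: [0.8, 1.0, -0.9]
finger_gap: 22.2
at [470.7 269.6 -22.5] [ 1.7901e+02 -3.4300e+00 -1.1000e-01] t 85.8 F [ 0.8  1.  -0.9] gap 22.2
shift -0.0009 -0.0000 0.0034 turn -0.002 rows 0.1
```

```bash
python3 -m jog '[[-0.001,0,0.002,0,0.1],[-0.001,0,0.004,0,0.1],[-0.001,0,0.005,0,0.1]]' 100;python3 -m jog '[[0,0,0,0,0.3],[0,0,0,0,0.38],[0,0,0,0,0.38],[0,0,0,0,0.38],[0,0,-0.02,0,0.38],[0,0,-0.06,0,0.38],[0,0,-0.11,0,0.42],[0,0,-0.15,0,0.5],[-0.06,0.06,-0.2,0,0.5],[-0.06,0.06,-0.2,0,0.5],[-0.06,0.06,-0.2,0,0.5],[-0.06,0.06,-0.2,0,0.5]]' 60; python3 - <<'E'
from h import *
import pickle
s=snap('wrist','w54');pickle.dump(s,open('w54.pkl','wb'))
s=snap('side','s54');s=snap('top','t54')
print(r.sense()['ft_force'])
E
```

```text
time: 86.15
tool_pos: [471.3, 270.2, -24.8]
tcp_rot: [179.1, -3.6, -0.1]
ft_force: [-12.0, -6.4, 29.2]
finger_gap: 22.2
time: 87.35
tool_pos: [399.4, 213.7, 173.3]
tcp_rot: [179.1, -3.7, -0.1]
ft_force: [1.1, 1.2, -0.1]
finger_gap: 42.4
[ 0.03982975 -0.20006194 -0.36076083]
```

View pics/w54.png

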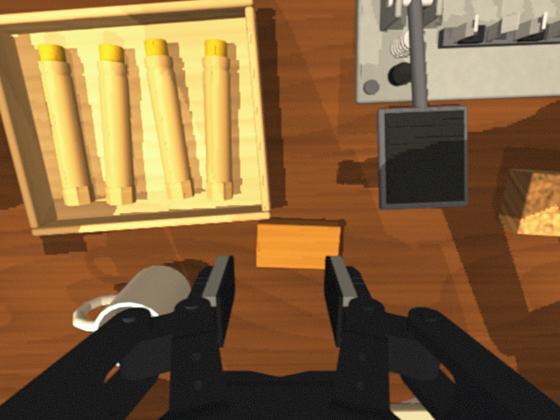

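View pics/s54.png

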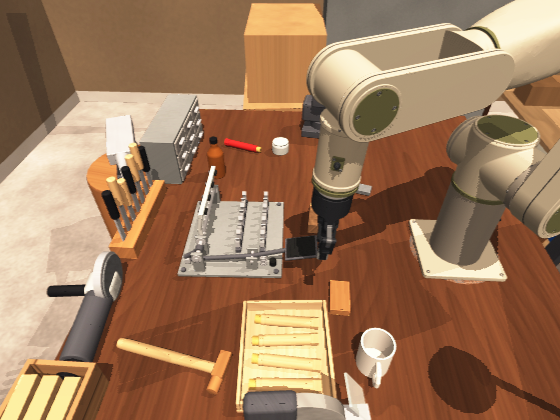

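View pics/t54.png

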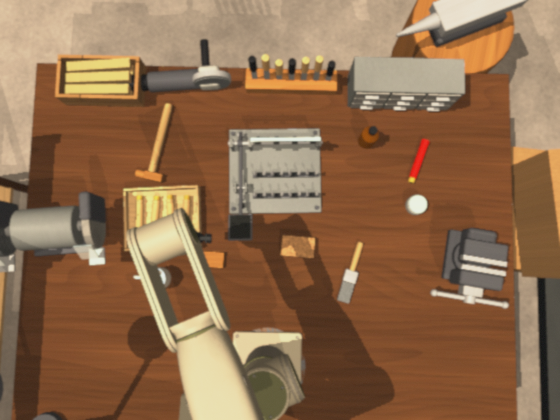

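```bash
python3 -m jog '[[0,0,-0.03,0,0.5],[0,0,-0.03,0,0.5],[0,0,-0.03,0,0.5],[0,0,-0.03,0,0.5],[0,0,-0.03,0,0.5]]'; python3 -c "
from bench import r
print(r.hand_in())"
```

```text
time: 88.0
tool_pos: [396.3, 214.1, 199.2]
tcp_rot: [178.9, -3.3, -0.1]
ft_force: [-0.1, -0.3, 0.0]
finger_gap: 42.7
the job is handed in; nothing more can be done
None
```

I pressed all four wooden handles into the clips and stamped them as one batch. I then laid them side by side in the plywood tray and handed in at 88 s of the 210 s allowed; no verdict was given.

**Clips:** Each handle was pressed home with shut fingers. All four stopped at the same height, a tool reading of about 18.5, under 34 to 68 N. I measured them within about 2 mm of centre lengthwise. Handles 1 and 3 (counting places from the left) had slid forward while going in, by about 15 mm and 9 mm. I drew them back and pressed them home again.

**Treadle:** I held it at its stop for about 1.4 s, with the force on the tool rising to 33 to 40 N. The side picture showed the stamp bar down on the handles, and afterwards the treadle and bar were back up.

**Tray:** The last pictures show the four handles flat on the tray floor, a few degrees out of parallel with each other and none on top of another. The clips are empty, and by eye the red look-alike and the other things are where they were; the arm partly hid the off-cut and mug from above.

**What disagreed or went wrong:**
- The fingertips were about 38 mm higher than the TCP reading implied, so I worked out heights by touch.
- My first grasp attempts closed above the handle.
- The grip slackened once while I was pulling out the last handle. It stayed in its clips and came out on the second try.
- The tool had drifted to about 3.5° of tilt by the end.

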